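Set the stop, pack the cassettes in layers, close the transport gate

TASK

Set the packing jig: swing the red clamp lever open, slide the green stop carriage until its red pointer meets the yellow mark, and swing the lever fully back to lock it there. Then stack every blue instrument cassette flat and square in the jig between fence and stop, the first directly on the deck and exactly one white separator sheet between each cassette and the next (a spare sheet may stay on the bench). Finally slide the red transport gate to its end stop, and leave everything else on the bench alone.

Things in the scene. Friction and masses are not known exactly. Their poses are not given: they have to be found in the camera images.
- jig: fixed grey packing jig: deck 106 x 310 x 20 mm, long side along its y. Origin at bench level; the stack stands at x = 0; deck top z = 20 mm; x leads away from the robot, y along the rail to the fence. Bright metal fence: inner face at y = 80 mm, 45 mm above the deck. Two back posts 8 x 8 x 66 mm at y = -4 and 64, front faces at x = 32 mm. Near side (-x) open
- jig_nest (a point): point on the deck top, on the nest's centre line (jig x = 0), 50 mm from the fence's face; axes as the jig's. Stacked pieces lie between the fence and the stop plate with their long side along the jig's y and must clear the back posts and the gate (7 mm to spare each side when centred)
- stop_mark: yellow mark 4 mm high at the deck's near edge: a 3 mm line across the edge with a 14 mm square tab outside it; the line to meet is at its origin's y (jig direction). It differs from start to start
- carriage (a joint): slide of the green stop carriage along the rail, m: 0 = farthest from the fence, grows towards the fence, to 0.105. It carries a steel stop plate 45 mm tall whose face is in line with the red pointer. A brake shoe holds it while the lever is locked
- stop_pointer (a point): red pointer on the carriage's near side, 3 mm above the deck, at the stop plate's face; the carriage is right when this has the same jig y as stop_mark (the face is then 98 to 110 mm from the fence's face)
- carriage_grip (a point): middle of the black upright grip block on the carriage, 16 mm (jig x) by 28 mm (jig y), standing from 23 to 59 mm above the deck; this point is 47 mm above the deck; pinch across the 16 mm. 32 mm free to the lever's hub on its +x side
- clamp_lever (a joint): turn of the red clamp lever, rad: 0 = locked (arm along the rail, away from the fence), grows counter-clockwise from above to 1.6 = fully open (arm pointing to jig +x). Stiff, it stays where left; the brake bites below about 0.3
- lever_knob (a point): middle of the upright red round knob at the lever's end, 16 mm across, from 33 to 63 mm above the deck (this point: 50 mm), 60 mm from the pivot
- lever_pivot (a point): on the lever's vertical axis, at the height of lever_knob's point; it travels with the carriage
- gate (a joint): slide of the red transport gate along the near side, m: 0 = parked beyond the fence, grows away from the fence to its end stop at 0.080 in front of the stack
- gate_grip (a point): middle of the gate's grip block, 14 mm (jig x) by 26 mm (jig y), standing from 20 to 60 mm above the deck, 40 mm outside the gate plate on a bracket 20 to 28 mm above the deck; this point is 50 mm above the deck. The gate plate itself is 8 mm thick, 30 mm long and 47 mm tall
- cassette_a: blue instrument cassette holding a forceps, a flat box 50 (x) x 90 (y) x 14 (z) mm, solid outside, 0.1 to 0.2 kg; origin at its centre. May be absent (3 or 4 are there)
- cassette_b: blue instrument cassette holding a forceps, a flat box 50 (x) x 90 (y) x 14 (z) mm, solid outside, 0.1 to 0.2 kg; origin at its centre. May be absent (3 or 4 are there)
- cassette_c: blue instrument cassette holding a forceps, a flat box 50 (x) x 90 (y) x 14 (z) mm, solid outside, 0.1 to 0.2 kg; origin at its centre. May be absent (3 or 4 are there)
- cassette_d: blue instrument cassette holding a forceps, a flat box 50 (x) x 90 (y) x 14 (z) mm, solid outside, 0.1 to 0.2 kg; origin at its centre. May be absent (3 or 4 are there)
- sheet_a: white stiff separator sheet 50 (x) x 90 (y) x 6 (z) mm, 0.04 kg; origin at its centre
- sheet_b: white stiff separator sheet 50 (x) x 90 (y) x 6 (z) mm, 0.04 kg; origin at its centre
- sheet_c: white stiff separator sheet 50 (x) x 90 (y) x 6 (z) mm, 0.04 kg; origin at its centre
- mallet: small hammer lying on the bench, a bystander
- marker: red marker pen 114 mm long lying on the bench, a bystander
- mug: white mug 85 mm tall, a bystander
- spray_can: red can with a white cap, 160 mm tall, a bystander
- file: small tool with a wooden handle lying on the bench, a bystander
- tape_tin: yellow round tin, 50 mm across and 30 mm tall, a bystander
Things that resemble listed ones, but are neither listed nor needed, are in the scene too. Leave any black or pink look-alike of the cassette_d alone. What is shaped like the sheet_b but brown or turquoise is not meant.

How it is judged:
By the outcome, as a careful person would: the job done as asked, in the order asked, and still so for the second after the job is handed in, with the robot touching nothing.
Of cassette_a, cassette_b, cassette_c, cassette_d only 3 to 4 are there at a start; the rules pass over those that are not, and their reading is None.
At some moment in a run one of cassette_a, cassette_b, cassette_c, cassette_d, sheet_a, sheet_b, sheet_c may be knocked a few centimetres aside while the robot is not near it.
Once in a run the grip may slacken for a moment while it holds something.
It also fails if it takes over 210 s, if anything falls off the work surface, if the arm or the gripper's body presses on something with over 40 N, if the wrist force passes 120 N, or if a joint passes its speed limit or range.

ROBOT

A 7-joint arm with a two-finger parallel gripper is mounted at the origin on the work surface. World frame = base frame: x ahead of the robot, y to its left, z up, the work surface at z = 0. Lengths are in m, angles in rad, forces in N, time in s.
With the tool pointing down it reaches from about 0.4 to 0.85 m from the base axis. Payload 10.4 kg.
Tool frame: the origin (TCP) lies midway between the tips of the shut fingers; the grasp point (between the pads) lies 19 mm behind it; y points along the fingers, x is the direction in which the jaws open and shut, and the axes are right-handed (so a half turn about y gives the same grasp; the last joint's range is limited). The gripper opens to 85 mm and grips with 20 to 120 N. Pads are 22 mm wide; open, the fingers measure 114 mm over their backs; the gripper's body (76 mm by 85 mm) begins 54 mm behind the grasp point. The pads swing forward as they close: fully open they stand 13 mm farther back than shut.
Start: joints at [1.232, 0.332, -0.065, 1.46, 0.022, 1.35, -0.088], TCP at [0.194, -0.594, 0.231] pointing down, gripper open.
Joint ranges: [-2.6, 2.6], [-0.5, 2.12], [-1.47, 1.34], [0.16, 2.42], [-1.27, 4.41], [0.06, 2.06], [-2.6, 2.6]. Speed limits (rad/s): [2.22, 2.22, 2.79, 2.79, 3.14, 3.14, 3.14].

INTERFACE

Orientations are given as a unit quaternion [x, y, z, w].
In Python, from station import manip gives the robot as it stands.
- The arm moves only by the shell command python3 -m creep 'ROWS' [OPENING] [FORCE]. ROWS is JSON, a list of rows, each a list of 6 numbers: the shift along the tool's x, y, z in mm, then the turn, a rotation vector about the tool's x, y, z in degrees. A call has 1 to 5 rows; each row shifts and turns the commanded pose from where the row before left it, along the tool's axes as they then stand; what a row does not reach is not made up. A row lasts 1/10 s, in which the tool goes at most 50 mm and 8.59 degrees, less where a joint would pass 70% of its speed; a pose out of reach is approached as far as the arm can. A call is refused whole if a number of a shift passes 50 or a number of a turn 8.59, either way. A call with a gripper value outside its range is refused whole. OPENING is the opening, from 0 (shut) to 1 (fully open), set as the call begins (- or left out, the last holds). The fingers move at their own pace and stop on an object; FORCE is the grip in N (left out, the last holds). Time passes only in rows, so rows that do not move let the fingers close. It gives the time, the measured TCP pose, the force and the opening at its end, in the units of the state.
- manip.get_state(): the state, without advancing time (a new reading comes with each control period).
- manip.get_image(name): name is "scene" or "side" or "wrist"; returns a dict with "img" (480x640x3 uint8, red, green, blue), "range_z" (480x640 float32, m along the optical axis (not along the pixel's ray), 0 where there is no reading), "intrinsics" (3x3 intrinsics, pixels), "rvec" (rotation vector, rad) and "tvec" (3), from world to camera coordinates, as OpenCV has them; the wrist camera has in their place "tool_from_camera" (4x4, takes a point from camera to tool coordinates, whose origin is the TCP and whose axes are the tool frame's). Camera axes: x right, y down, z forward; pixel columns grow to the right and rows downward; lengths in m; the calibration is good to about 2 mm. A picture is of the moment at which its call begins: read the wrist's pose just before it.
- manip.finish_job(): hands the job in, once; it reports no verdict.
The state is a dict: "t": time; "joint_pos": joint angles; "qvel": joint speeds; "effort": joint torques, N m; "tcp_pos": TCP position; "tcp_rot": TCP orientation; "ft_force": force on the tool from outside, world axes, zero at the start; "moment": the same for the moment, N m; "width": finger opening in m.
Only numpy, scipy, OpenCV 4.12 (cv2) and the standard library are available. Lean on these libraries where they do the work, as an engineer would, in place of code of your own. Each camera call takes 0.05 s, during which the arm holds its last target.

## Working session

There is one attempt and no reset: what is moved stays moved. The work goes in short steps, Python scripts to look and compute and a shell command to move; the robot and the scene stay as the last step left them, time stands still between calls to the robot, and variables do not carry over. Pictures are saved under pics/ and viewed, and the job is handed in when it is done.

```bash
ls; mkdir -p pics; python3 - <<'E'
from station import manip
import cv2
s=manip.get_state()
for k,v in s.items(): print(k,v)
for n in ["scene","side","wrist"]:
    d=manip.get_image(n); cv2.imwrite(f"pics/{n}0.png",d["img"][:,:,::-1])
    print(n,d["intrinsics"].tolist(),d.get("rvec"),d.get("tvec"),d.get("tool_from_camera"))
E
```

```text
pics
t 0.0
joint_pos [ 1.23241382  0.33284659 -0.06472394  1.46095461  0.02158038  1.34988963
 -0.08849525]
qvel [ 3.10500650e-05 -2.51618514e-04  4.68294787e-04  1.49934476e-03
  1.60248575e-03  1.37226635e-05  4.45901527e-04]
effort [ 5.16677865e-04 -6.25446582e+01  4.91512008e-02 -3.91594291e+01
  1.61214540e-02  1.00448666e-02  7.21858123e-05]
tcp_pos [ 0.19399719 -0.59373119  0.23052543]
tcp_rot [-0.57212755  0.41555935 -0.41474007  0.57268767]
ft_force [-0.20703376  0.15817928 -0.81601799]
moment [-0.00499235  0.0449157   0.04880795]
width 0.0853706606719041
scene [[512.4350746623511, 0.0, 315.9071237998194], [0.0, 512.4350746623511, 245.6060100737154], [0.0, 0.0, 1.0]] [ 1.50534692  1.7601362  -0.94416456] [ 0.12239419 -0.21852105  1.67849841] None
side [[607.8648301519104, 0.0, 316.01290509930453], [0.0, 607.8648301519104, 231.4666691584636], [0.0, 0.0, 1.0]] [ 2.34698312 -0.13440983  0.05916497] [-0.52498185  0.06417442  1.64360617] None
wrist [[430.13054678434014, 0.0, 314.77359808742716], [0.0, 430.13054678434014, 244.46418232310947], [0.0, 0.0, 1.0]] None None [[ 9.99999935e-01 -3.46539018e-04 -1.01075499e-04  5.74665977e-04]
 [ 3.45870343e-06 -2.70793087e-01  9.62637577e-01 -1.43324832e-01]
 [-3.60962027e-04 -9.62637514e-01 -2.70793068e-01  6.86446582e-02]
 [ 0.00000000e+00  0.00000000e+00  0.00000000e+00  1.00000000e+00]]
```

View pics/scene0.png

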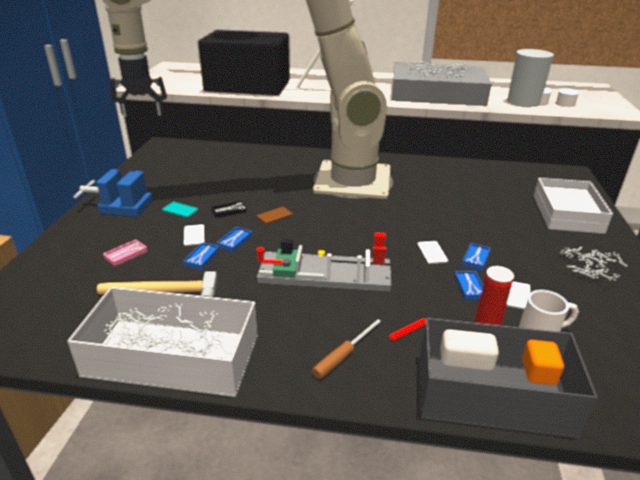

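View pics/side0.png

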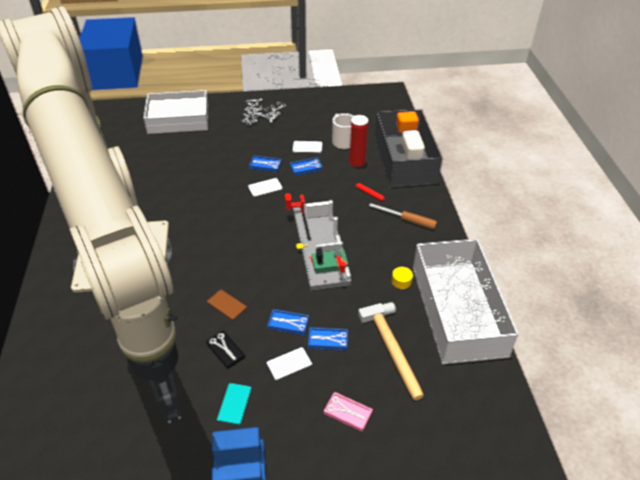

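View pics/wrist0.png

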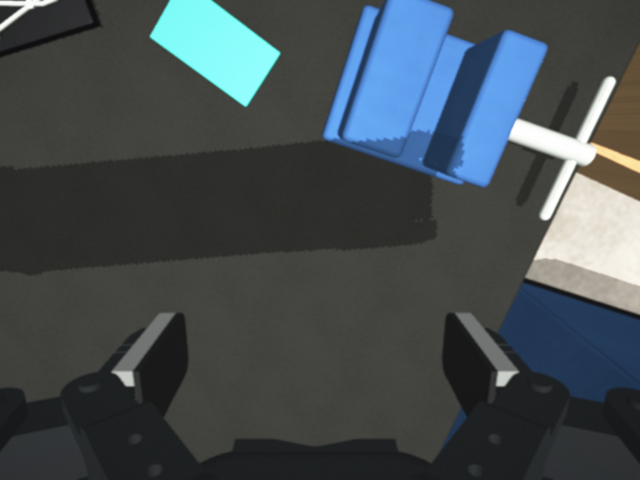

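```bash
cat > h.py <<'E'
from station import manip
import numpy as np, cv2
from scipy.spatial.transform import Rotation as R
def cam(name):
    s=manip.get_state(); d=manip.get_image(name)
    if "rvec" in d and d["rvec"] is not None and name!="wrist":
        M=np.eye(4); M[:3,:3]=cv2.Rodrigues(np.array(d["rvec"],float))[0]; M[:3,3]=np.ravel(d["tvec"]); T=np.linalg.inv(M)
    else:
        W=np.eye(4); W[:3,:3]=R.from_quat(s["tcp_rot"]).as_matrix(); W[:3,3]=s["tcp_pos"]; T=W@np.array(d["tool_from_camera"])
    return d,T
def cloud(d,T):
    K=d["intrinsics"]; z=d["range_z"].astype(float); v,u=np.mgrid[:480,:640]
    P=np.stack([(u-K[0][2])/K[0][0]*z,(v-K[1][2])/K[1][1]*z,z],-1)@T[:3,:3].T+T[:3,3]
    P[z==0]=np.nan; return P
def px2w(d,T,u,v,zw):
    K=d["intrinsics"]; r=T[:3,:3]@np.array([(u-K[0][2])/K[0][0],(v-K[1][2])/K[1][1],1]); return T[:3,3]+r*(zw-T[2,3])/r[2]
def w2px(d,T,p):
    c=np.linalg.inv(T)@np.append(p,1); K=d["intrinsics"]; return K[0][0]*c[0]/c[2]+K[0][2],K[1][1]*c[1]/c[2]+K[1][2]
def ortho(d,T,x0,x1,y0,y1,zw,ppm):
    # rectified view of plane z=zw; rows: x decreasing downwards? up = +x, left=+y
    W=int((y1-y0)*ppm);H=int((x1-x0)*ppm); K=np.array(d["intrinsics"]); M=np.linalg.inv(T)
    # pixel (c,r): y=y1-c/ppm, x=x1-r/ppm
    A=np.array([[0,-1/ppm,x1],[-1/ppm,0,y1],[0,0,zw],[0,0,1]])
    Hm=K@M[:3]@A
    return cv2.warpPerspective(d["img"],Hm,(W,H),flags=cv2.INTER_LINEAR|cv2.WARP_INVERSE_MAP)
def save(n,im): cv2.imwrite(f"pics/{n}.png",np.ascontiguousarray(im[:,:,::-1]))
def rects(d,T,mask,zr,minA=1e-3):
    P=cloud(d,T); m=(mask&(P[...,2]>zr[0])&(P[...,2]<zr[1])).astype(np.uint8)
    n,l,st,_=cv2.connectedComponentsWithStats(m)
    for i in range(1,n):
        if st[i,4]<60: continue
        q=P[l==i]; r=cv2.minAreaRect((q[:,:2]*1000).astype(np.float32))
        print("px",st[i,:5],"c",np.round(r[0],1),"size",np.round(r[1],1),"ang",round(r[2],1),"z",np.round(np.percentile(q[:,2],[50,95])*1000,1))
E
python3 - <<'E'
from h import *
for n in ["side","scene"]:
    d,T=cam(n); hsv=cv2.cvtColor(d["img"],cv2.COLOR_RGB2HSV); h,s,v=[hsv[...,i] for i in range(3)]
    print(n,"blue"); rects(d,T,(h>100)&(h<125)&(s>120)&(v>80),(-.01,.05))
    print("white"); rects(d,T,(s<50)&(v>190),(-.01,.04))
    save(n+"_o",ortho(d,T,.25,.95,-.5,.5,.0,800))
E
```

```text
side blue
px [249 156  33  16 300] c [406.3 354.6] size [ 81.2 101.9] ang 75.7 z [ 7.6 15.9]
px [290 157  33  19 322] c [534.7 327.7] size [98.3 84.9] ang 10.5 z [ 7.8 16.2]
px [267 309  42  27 628] c [ 427.5 -272.3] size [68.1 97.7] ang 73.7 z [ 8.1 14.7]
px [308 327  40  23 658] c [ 517.7 -332. ] size [68.2 94.2] ang 79.6 z [ 8.2 15.3]
px [214 439  52  41 336] c [ 302.2 -624.8] size [ 83.6 100.5] ang 89.9 z [33.2 48.3]
white
px [148  96  57  21 909] c [119.5 663.6] size [191.2 121.2] ang 0.8 z [33.8 38.6]
px [293 141  29  11 305] c [548.7 429.9] size [75.8 92.4] ang 85.3 z [ 4.5 10.3]
px [249 178  33  18 361] c [400.1 239.6] size [94.5 69.4] ang 12.7 z [ 4.5 10.4]
px [148 222  19  32 327] c [108.2  52.8] size [ 46.9 132.5] ang 21.1 z [11.2 16.1]
px [ 72 255  18  34 309] c [-105.   -63.6] size [ 40.9 129.7] ang 19.7 z [10.9 15.3]
px [ 426  263   80   77 2804] c [ 867.8 -258.9] size [256.9 128.6] ang 89.8 z [2.8 7.2]
px [359 303  36  14 279] c [ 644.1 -268.6] size [86.  45.9] ang 16.7 z [24.9 28.9]
px [267 348  45  31 776] c [ 420.2 -390.2] size [92.3 60.1] ang 19.6 z [5.4 9.8]
px [3
[... 1309 characters left out ...]
 239.5] size [102.3  58.8] ang 17.7 z [5.3 7.7]
px [298 271  27   5  90] c [574.8 -48.4] size [58.3 33.2] ang 89.5 z [30.8 33. ]
px [202 272  13  25 238] c [ 649.4 -273.7] size [87.2 24.2] ang 13.0 z [25. 27.]
px [507 282  24  26 441] c [545.  429.4] size [ 42.7 105.6] ang 72.3 z [5.5 7.8]
px [102 319  43  28 496] c [ 811.6 -396.1] size [76.4 66. ] ang 0.2 z [2.8 5.1]
px [351 320  29  24  88] c [739.5  88.9] size [ 6.8 94.2] ang 58.2 z [14.7 17.4]
px [ 142  322   99   37 1633] c [ 812.1 -267.4] size [ 77.8 205.7] ang 0.3 z [2.7 4.9]
px [130 336  19  13 119] c [ 829.9 -354.2] size [37.1 34.6] ang 89.6 z [2.5 4.7]
px [148 343  18   8  65] c [ 841.3 -317.7] size [23.8 27. ] ang 50.6 z [2.6 4.9]
```

View pics/side_o.png

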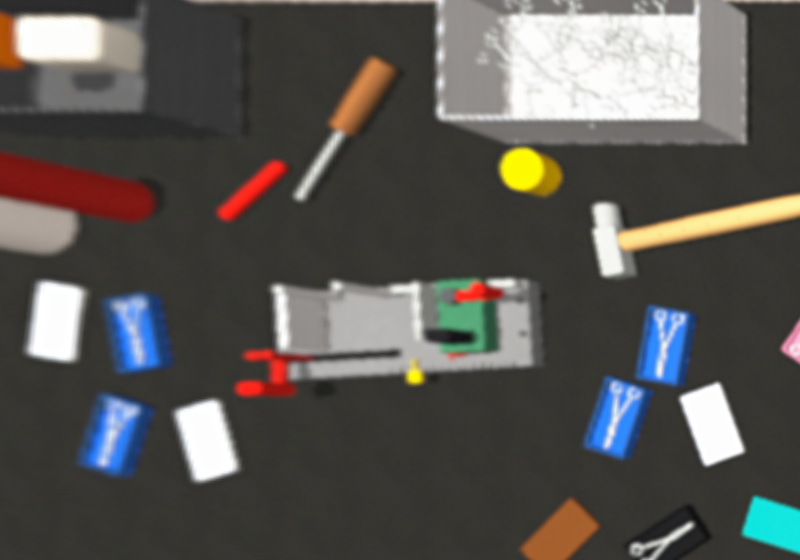

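View pics/scene_o.png

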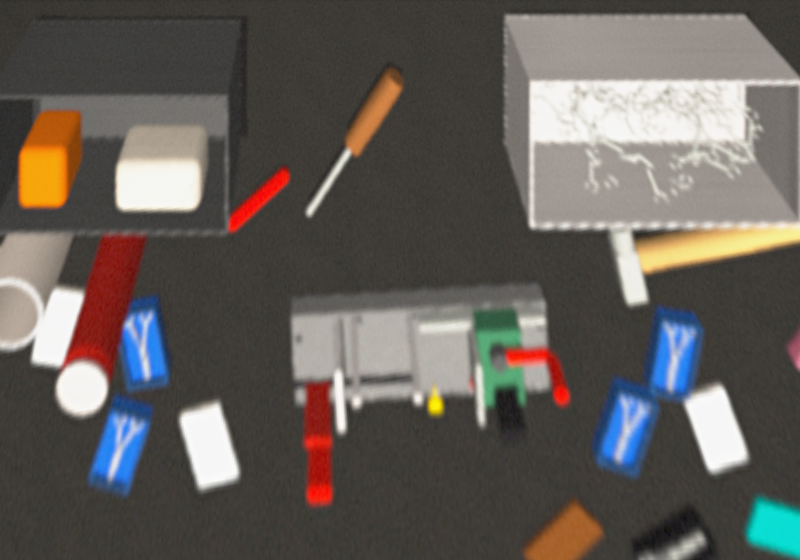

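```bash
cat >> h.py <<'E'
def pose():
    s=manip.get_state(); M=R.from_quat(s["tcp_rot"]).as_matrix(); return np.array(s["tcp_pos"]),M,s
def go(x,y,z,psi,show=True):
    """needed: turn rotvec in tool frame (deg), then shift (mm) in tool frame after turn. x,y,z in mm"""
    p,M,s=pose(); c,sn=np.cos(np.radians(psi)),np.sin(np.radians(psi))
    G=np.array([[c,0,-sn],[sn,0,c],[0,-1,0]])
    rv=np.degrees(R.from_matrix(M.T@G).as_rotvec()); d=np.array([x,y,z])-p*1000
    print("t",round(s["t"],2),"at",np.round(p*1000,1),"psi",round(np.degrees(np.arctan2(M[1,0],M[0,0])),2),"w",round(s["width"]*1000,1),"F",np.round(s["ft_force"],1))
    print("turn",np.round(rv,2),"shift after turn",np.round(G.T@d,1)," shift in current axes",np.round(M.T@d,1), "j7",round(s["joint_pos"][6],2),"j5",round(s["joint_pos"][4],2))
E
python3 - <<'E'
from h import *
# jig rough
go(480,-20,280,0)
d,T=cam("side"); P=cloud(d,T)
hsv=cv2.cvtColor(d["img"],cv2.COLOR_RGB2HSV)
for (u,v) in [(359,125),(357,160),(343,125),(343,140),(402,278),(390,308),(370,190),(292,205),(298,247),(318,260)]: print(u,v,np.round(P[v,u]*1000))
E
```

```text
t 0.25 at [ 194.1 -594.   230.9] psi -71.91 w 85.5 F [ 0.4  0.7 -0.4]
turn [-2.000e-02 -7.191e+01 -3.000e-02] shift after turn [285.9 -49.1 574. ]  shift in current axes [-456.8  -48.8  450.1] j7 -0.09 j5 0.02
359 125 [693. 311. 154.]
357 160 [695. 315.  20.]
343 125 [673. 477.  41.]
343 140 [664. 410.  30.]
402 278 [ 727. -191.   30.]
390 308 [ 678. -279.   25.]
370 190 [710. 171.  17.]
292 205 [471.  99.  46.]
298 247 [474. -47.  24.]
318 260 [ 518. -133.   60.]
```

```bash
python3 -m creep '[[0,-10,45,0,-8,0],[0,-10,45,0,-8,0],[0,-10,45,0,-8,0],[0,-10,45,0,-8,0],[0,-10,45,0,-8,0]]' 0.5; python3 -m creep '[[0,0,45,0,-8,0],[0,0,45,0,-8,0],[0,0,45,0,-8,0],[0,0,45,0,-8,0],[0,0,40,0,0,0]]';python3 -c "
from h import *
go(480,-20,290,0)"
```

```text
t: 0.8
tcp_pos: [0.3784, -0.4691, 0.2815]
tcp_rot: [-0.68, 0.192, -0.192, 0.681]
ft_force: [0.8, -0.6, -0.4]
width: 0.0427
t: 1.3
tcp_pos: [0.438, -0.2606, 0.2812]
tcp_rot: [-0.707, -0.003, 0.003, 0.707]
ft_force: [1.6, 1.0, 0.2]
width: 0.0427
t 1.3 at [ 438.  -260.6  281.2] psi 0.49 w 42.7 F [1.6 1.  0.2]
turn [-0.01  0.49  0.01] shift after turn [ 42.   -8.8 240.6]  shift in current axes [ 44.1  -8.7 240.2] j7 0.43 j5 0.04
```

```bash
python3 -m creep '[[10,0,45,0,0,0],[10,0,45,0,0,0],[10,0,45,0,0,0],[10,0,45,0,0,0],[0,0,45,0,0,0]]'; python3 -m creep '[[0,0,45,0,0,0],[0,0,15,0,0,0],[0,0,0,0,0,0]]';python3 -c "
from h import *
d,T=cam('wrist'); save('w1',d['img']); np.save('w1.npy',cloud(d,T))
import pickle; pickle.dump((d,T),open('w1.pkl','wb'))
go(480,30,290,0)"
```

```text
t: 1.8
tcp_pos: [0.4773, -0.0362, 0.2814]
tcp_rot: [-0.707, -0.001, 0.0, 0.707]
ft_force: [-0.2, 0.4, 0.6]
width: 0.0426
t: 2.1
tcp_pos: [0.4767, 0.0248, 0.2816]
tcp_rot: [0.707, 0.003, -0.002, -0.707]
ft_force: [0.4, 0.1, -1.1]
width: 0.043
t 2.15 at [476.8  22.6 281.4] psi 0.22 w 42.4 F [ 0.5 -0.7 -1. ]
turn [0.03 0.22 0.02] shift after turn [ 3.2 -8.6  7.4]  shift in current axes [ 3.3 -8.6  7.4] j7 -0.14 j5 0.01
```

View pics/w1.png

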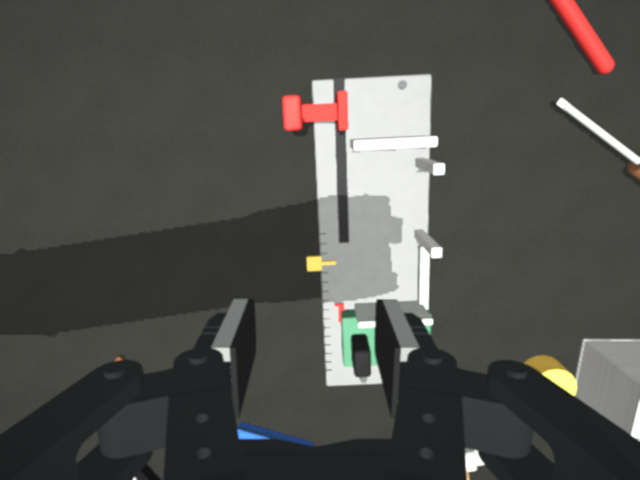

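```bash
python3 - <<'E'
from h import *
import pickle; d,T=pickle.load(open('w1.pkl','rb'))
im=d['img']
a=cv2.resize(im[60:270,280:450],None,fx=3.5,fy=2.85,interpolation=cv2.INTER_CUBIC)
a=cv2.resize(im[60:210,290:450],(800,750)[:2],interpolation=cv2.INTER_CUBIC)[:600]
save('c1',a)
b=cv2.resize(im[240:400,290:450],(600,600),interpolation=cv2.INTER_CUBIC); save('c2',b)
P=np.load('w1.npy')
m=(P[...,2]>.014)&(P[...,2]<.026)&(P[...,0]>.4)&(P[...,0]<.65)
for v in list(range(85,385,25)):
    u=np.where(m[v])[0]; 
    if len(u): print(v,u.min(),u.max(),np.round(P[v,u.min()]*1000,1),np.round(P[v,u.max()]*1000,1))
for a in [(313,80),(431,74),(329,385)]: print(px2w(d,T,*a,.02)*1000)
E
```

```text
85 312 430 [474.  125.5  21.3] [578.5 126.2  20.2]
110 348 429 [506.4 104.6  21. ] [579.2 105.1  20.5]
135 314 411 [476.   82.7  20.9] [563.8  83.3  23.5]
160 315 415 [477.1  60.2  19.5] [568.8  61.1  24.3]
185 316 428 [478.2  36.9  18.6] [583.6  37.7  20. ]
210 318 427 [480.2  13.4  21.1] [584.6  13.7  19.9]
235 319 414 [481.4 -11.4  20.5] [573.  -10.1  23.4]
260 307 418 [469.9 -35.7  24.4] [578.1 -34.7  25.5]
285 321 417 [483.9 -63.7  19.1] [579.9 -62.1  21.9]
310 323 341 [486.2 -90.4  20.4] [504.2 -88.1  25.5]
335 324 340 [ 487.6 -119.    19.8] [ 504.1 -118.2   21. ]
360 325 342 [ 489.  -148.9   18.7] [ 507. -148.   20.]
[474.86829038 129.73805109  20.        ]
[578.69100987 135.34651808  20.        ]
[ 493.67315012 -178.3060566    20.        ]
```

View pics/c1.png

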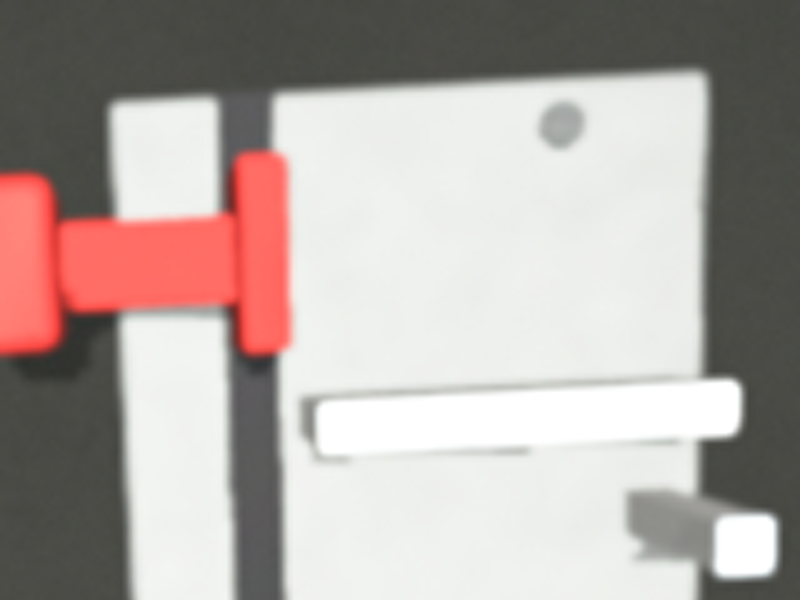

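View pics/c2.png

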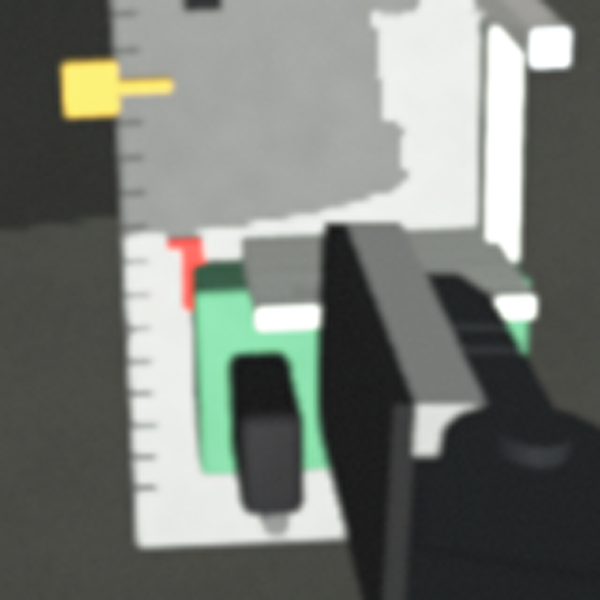

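```bash
python3 - <<'E'
from h import *
import pickle; d,T=pickle.load(open('w1.pkl','rb'))
f=lambda u,v,z:px2w(d,T,u,v,z)[:2]*1000
A,B,C=f(312.1,80.6,.02),f(431.4,74.4,.02),f(326.8,385.9,.02)
print("corners",A,B,C, np.degrees(np.arctan2(*(C-A)[::1])), np.degrees(np.arctan2((B-A)[1],(B-A)[0])),np.linalg.norm(B-A),np.linalg.norm(C-A))
p1,p2=f(439,169,.086),f(436.7,252.5,.086); print("posts",p1,p2,np.linalg.norm(p1-p2))
f1,f2=f(354,151.4,.065),f(438,146.8,.065); print("fence",f1,f2,np.linalg.norm(f1-f2),np.degrees(np.arctan2((f2-f1)[1],(f2-f1)[0])))
yaw=np.radians(3.25); X=np.array([np.cos(yaw),np.sin(yaw)]); Y=np.array([-X[1],X[0]])
o1=(p1-36*X-64*Y);o2=(p2-36*X+4*Y); print("origin",o1,o2, "fence y wrt o1",(f1-o1)@Y,(f2-o1)@Y,(f1-o1)@X,(f2-o1)@X)
for n,q in zip("ABC",(A,B,C)): print(n,(q-o1)@X,(q-o1)@Y)
g=lambda u,v,z:((f(290+u/3.75,240+v/3.75,z)-o1)@X,(f(290+u/3.75,240+v/3.75,z)-o1)@Y)
print("mark",g(145,87,.024),g(90,90,.024),"pointer tip",g(185,242,.023),"plate top edge",g(288,304,.065),"grip top c",g(270,470,.079))
E
```

```text
corners [474.07590786 129.23599235] [579.06938678 135.01982272] [ 491.31845716 -179.42894189] 176.80268311430825 3.153095479980718 105.1526666790619 309.14615820896915
posts [573.73706503  59.22606477] [577.59668559  -8.80558544] 68.1410456378083
fence [508.89381069  70.98380776] [577.44449102  75.08652879] 68.67334340024937 3.425035769147656
origin [541.4233033  -6.7119425] [541.4278143   -6.85295911] fence y wrt o1 79.41497751359188 79.62477085067808 -28.072385806627047 40.60063713924514
A -59.531811252720765 139.5473973607234
B 45.6207050314802 139.36955243179676
C -59.8160691899422 -169.59863016153042
mark (np.float64(-52.07292813709999), np.float64(-29.37547035078948)) (np.float64(-66.47648944463613), np.float64(-29.468259362846972)) pointer tip (np.float64(-43.12200110611856), np.float64(-74.1561645195129)) plate top edge (np.float64(-20.29152503096323), np.float64(-73.26566408906915)) grip top c (np.float64(-26.945834320949245), np.float64(-110.13723007034262))
```

```bash
cat >> h.py <<'E'
O=np.array([541.4,-6.8]); YAW=3.25
Xj=np.array([np.cos(np.radians(YAW)),np.sin(np.radians(YAW))]); Yj=np.array([-Xj[1],Xj[0]])
def j2w(x,y): return O+x*Xj+y*Yj
def w2j(p): p=np.asarray(p)[...,:2]-O; return np.stack([p@Xj,p@Yj],-1)
def goj(x,y,z,dpsi=0): w=j2w(x,y); go(w[0],w[1],z,YAW+dpsi)
E
python3 - <<'E'
from h import *
for n in ["side","scene"]:
    d,T=cam(n); P=cloud(d,T)*1000; hsv=cv2.cvtColor(d["img"],cv2.COLOR_RGB2HSV)
    m=((hsv[...,0]<8)|(hsv[...,0]>172))&(hsv[...,1]>150)&(hsv[...,2]>80)
    J=w2j(P); box=(J[...,0]>-80)&(J[...,0]<120)&(J[...,1]>-220)&(J[...,1]<-50)
    q=m&box; v,u=np.where(q); print(n,len(u), u.min(),u.max(),v.min(),v.max())
    for a,b in zip(v,u): 
        if (a+b)%3==0: print((b,a),np.round(J[a,b]),round(P[a,b,2]),end=' ')
    c=d["img"][v.min()-25:v.max()+25,u.min()-35:u.max()+35]; print(u.min()-35,v.min()-25); save(n+"_lev",cv2.resize(c,None,fx=7,fy=7,interpolation=cv2.INTER_CUBIC)[:600,:800])
E
```

```text
side 92 310 345 256 271
(np.int64(338), np.int64(256)) [  24. -114.] 54 (np.int64(310), np.int64(257)) [-43. -73.] 20 (np.int64(337), np.int64(257)) [  20. -118.] 56 (np.int64(340), np.int64(257)) [  31. -108.] 43 (np.int64(336), np.int64(258)) [  20. -110.] 43 (np.int64(339), np.int64(258)) [  25. -123.] 56 (np.int64(338), np.int64(259)) [  22. -123.] 53 (np.int64(341), np.int64(259)) [  30. -122.] 50 (np.int64(337), np.int64(260)) [  20. -122.] 49 (np.int64(340), np.int64(260)) [  26. -128.] 54 (np.int64(339), np.int64(261)) [  23. -133.] 56 (np.int64(342), np.int64(261)) [  24. -159.] 84 (np.int64(338), np.int64(262)) [  21. -128.] 47 (np.int64(341), np.int64(262)) [  20. -164.] 86 (np.int64(344), np.int64(262)) [  29. -163.] 83 (np.int64(340), np.int64(263)) [  19. -161.] 80 (np.int64(343), np.int64(263)) [  26. -164.] 81 (np.int64(339), np.int64(264)) [  21. -139.] 52 (np.int64(342), np.int64(264)) [  23. -166.] 81 (np.int64(345), np.int64(264)) [  30. -167.] 80 (np.int64(338), np.int64(265)) [  20. -133.] 41 (np.int64(341), np.int64(265)) [  20. -168.] 79 (np.int64(344), np.int
[... 2247 characters left out ...]
1)) [  29. -140.] 52 (np.int64(273), np.int64(261)) [  27. -133.] 51 (np.int64(276), np.int64(261)) [  28. -126.] 52 (np.int64(279), np.int64(261)) [  28. -119.] 53 (np.int64(282), np.int64(261)) [  30. -111.] 55 (np.int64(263), np.int64(262)) [  30. -156.] 48 (np.int64(266), np.int64(262)) [  32. -149.] 51 (np.int64(269), np.int64(262)) [  30. -142.] 50 (np.int64(272), np.int64(262)) [  31. -135.] 51 (np.int64(275), np.int64(262)) [  29. -128.] 50 (np.int64(278), np.int64(262)) [  32. -121.] 53 (np.int64(281), np.int64(262)) [  28. -114.] 50 (np.int64(274), np.int64(263)) [  29. -131.] 47 (np.int64(277), np.int64(263)) [  30. -123.] 48 (np.int64(280), np.int64(263)) [  31. -116.] 49 222 222
```

```bash
python3 - <<'E'
import cv2
print(cv2.imread('pics/side_lev.png').shape,cv2.imread('pics/scene_lev.png').shape)
E
```

```text
(455, 735, 3) (469, 665, 3)
```

View pics/side_lev.png

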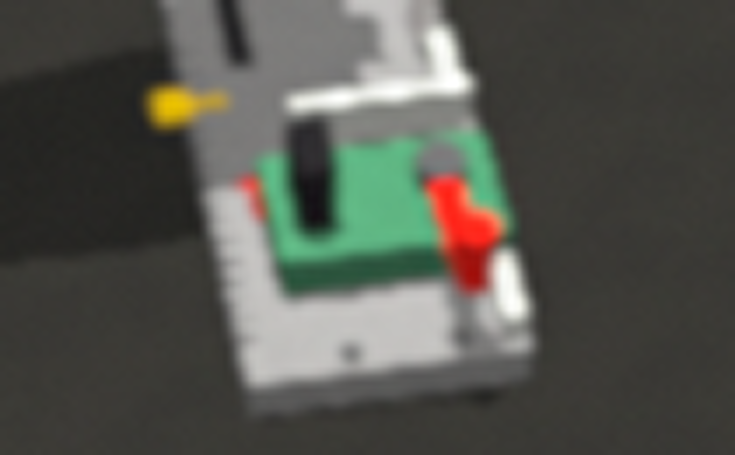

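View pics/scene_lev.png

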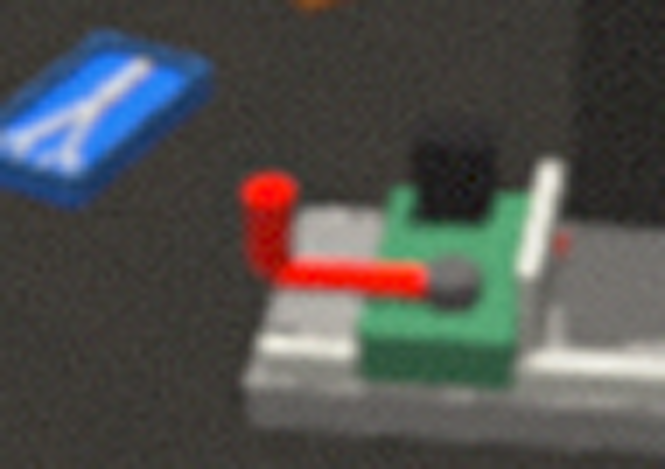

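```bash
python3 - <<'E'
from h import *
print(j2w(25,-163))
goj(25,-163,130)
E
```

```text
[ 575.60071614 -168.12052261]
t 2.25 at [476.9  20.6 281.2] psi 0.01 w 42.7 F [0.9 0.3 0.5]
turn [ 0.02 -3.24 -0.01] shift after turn [  87.9  151.2 -194. ]  shift in current axes [  98.7  151.3 -188.7] j7 -0.14 j5 0.01
```

```bash
python3 -m creep '[[22,20,-40,0,-3.24,0],[22,20,-40,0,0,0],[22,30,-40,0,0,0],[22,30,-40,0,0,0],[0,0,-34,0,0,0]]'; python3 -m creep '[[0,0,0,0,0,0],[0,0,0,0,0,0]]'; python3 - <<'E'
from h import *
goj(25,-163,130)
d,T=cam('wrist'); save('w2',d['img'])
import pickle; pickle.dump((d,T),open('w2.pkl','wb'))
E
```

```text
t: 2.75
tcp_pos: [0.5686, -0.1646, 0.1813]
tcp_rot: [-0.706, -0.018, 0.022, 0.708]
ft_force: [-0.2, 0.4, 0.1]
width: 0.0427
t: 2.95
tcp_pos: [0.5691, -0.1635, 0.1858]
tcp_rot: [-0.707, -0.019, 0.02, 0.707]
ft_force: [-0.3, 0.3, 0.0]
width: 0.0427
t 2.95 at [ 569.1 -163.5  185.8] psi 3.13 w 42.7 F [-0.3  0.3  0. ]
turn [-0.02 -0.12 -0.05] shift after turn [ 6.2 55.8 -5. ]  shift in current axes [ 6.3 55.8 -5. ] j7 0.11 j5 0.21
```

View pics/w2.png

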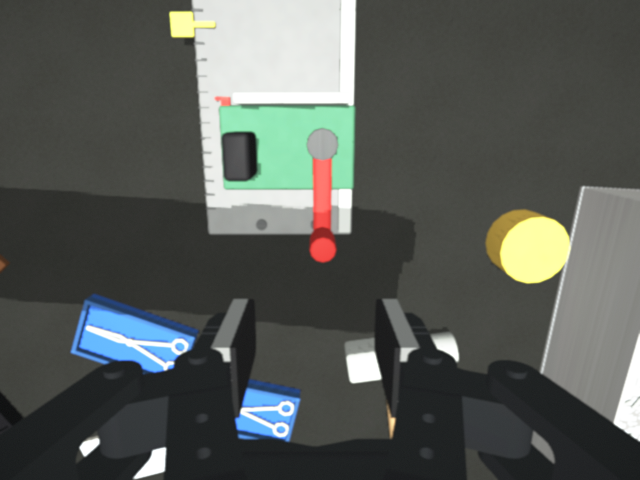

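```bash
python3 - <<'E'
from h import *
import pickle; d,T=pickle.load(open('w2.pkl','rb'))
P=cloud(d,T)*1000
for n,u,v,z in [("knob",322,248,.083),("hub",322,144,.055),("mark",205,24,.024),("tab",182,25,.024),("ptr top edge",222,96,.023),("ptr low",222,104,.023),("deckC",209,234,.02),("plate top lo edge",290,104,.065)]:
    print(n,w2j(px2w(d,T,u,v,z)*1000),P[v,u])
c=d['img'][60:270,190:370]; save('c3',cv2.resize(c,(514,600),interpolation=cv2.INTER_CUBIC))
c=d['img'][0:120,160:280]; save('c4',cv2.resize(c,(600,600),interpolation=cv2.INTER_CUBIC))
E
```

```text
knob [  23.12538555 -161.35953543] [ 573.67360148 -166.91950083   81.85563407]
hub [  23.44503647 -102.20215289] [ 570.57831369 -107.45329667   56.26142713]
mark [-51.59252129 -28.04689316] [491.54141271 -37.77418318  24.2508433 ]
tab [-66.46195698 -28.59360422] [477.01439602 -39.33643438  25.19595289]
ptr top edge [-43.51954886 -71.92966943] [501.29163454 -80.91423279  19.45025142]
ptr low [-43.8320693 -77.0594735] [502.39598868 -86.27717336  24.87299486]
deckC [ -59.67974456 -168.63233533] [ 486.86823485 -183.59137364    1.21371924]
plate top lo edge [  4.54094547 -78.92285541] [549.84563443 -84.96218334  55.2026379 ]
```

View pics/c3.png

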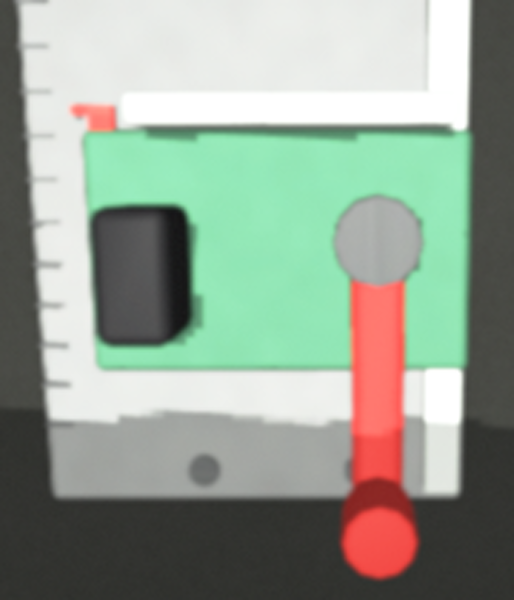

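View pics/c4.png

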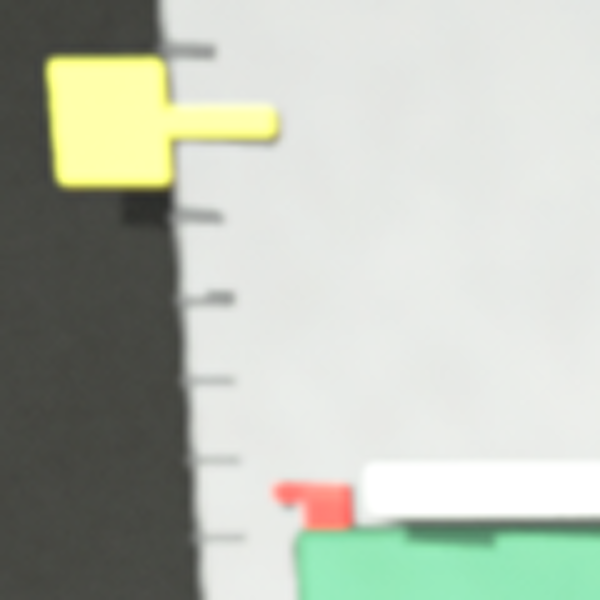

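```bash
python3 -m creep '[[4.4,40,-3.5,0,0,0],[0,40,0,0,0,0],[0,30,0,0,0,0],[0,16,0,0,0,0],[0,0,0,0,0,0]]' 0.5; python3 -m creep '[[0,0,0,0,0,0],[0,0,0,0,0,0],[0,0,0,0,0,0],[0,0,0,0,0,0],[0,0,0,0,0,0]]' 0 30; python3 - <<'E'
from h import *
goj(23.2,-161.5,60)
d,T=cam('wrist'); save('w3',d['img'])
E
```

```text
t: 3.5
tcp_pos: [0.5732, -0.1639, 0.0591]
tcp_rot: [-0.706, -0.02, 0.022, 0.707]
ft_force: [-0.0, 0.2, -0.4]
width: 0.0427
t: 4.0
tcp_pos: [0.5755, -0.1649, 0.0624]
tcp_rot: [0.707, 0.022, -0.019, -0.706]
ft_force: [-1.2, 1.5, 7.0]
width: 0.0147
t 4.0 at [ 575.5 -164.9   62.4] psi 3.33 w 14.7 F [-1.2  1.5  7. ]
turn [0.07 0.08 0.17] shift after turn [-1.9  2.4 -1.7]  shift in current axes [-1.9  2.4 -1.7] j7 0.05 j5 0.3
```

View pics/w3.png

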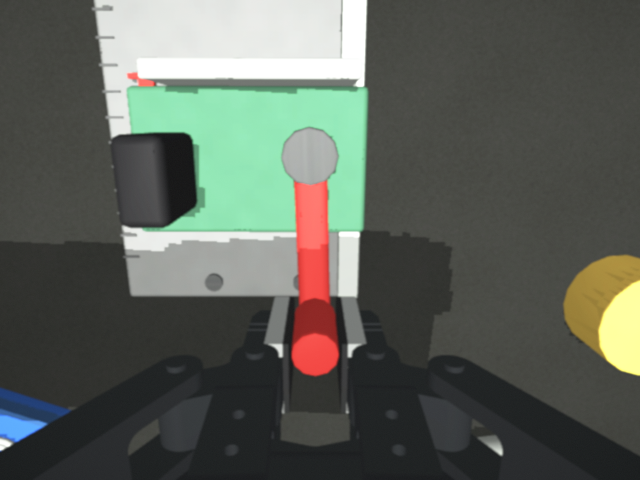

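```bash
python3 -m creep '[[8.8,0,0.6,0,-8.4,0],[8.8,0,0.6,0,-8.4,0],[8.8,0,0.6,0,-8.4,0],[8.8,0,0.6,0,-8.4,0],[8.8,0,0.6,0,-8.4,0]]'; python3 - <<'E'
from h import *
import math
h=np.array([23.4,-102.2]);p,M,s=pose(); q=w2j(p*1000)-h; print(np.hypot(*q),np.degrees(np.arctan2(q[1],q[0]))+90)
a=math.radians(42); goj(h[0]+60*math.sin(a),h[1]-60*math.cos(a),60,42)
E
```

```text
t: 4.55
tcp_pos: [0.6137, -0.1461, 0.0622]
tcp_rot: [-0.651, -0.274, 0.275, 0.652]
ft_force: [-11.5, 4.1, 14.0]
width: 0.0147
57.865268731764694 44.94198086708862
t 4.55 at [ 613.7 -146.1   62.2] psi 45.71 w 14.7 F [-11.5   4.1  14. ]
turn [-0.03  0.46 -0.02] shift after turn [-3.   2.2 -2.2]  shift in current axes [-3.   2.2 -2.2] j7 0.68 j5 0.41
```

```bash
python3 -m creep '[[8.8,0,0.6,0,-8.4,0],[8.8,0,0.6,0,-8.4,0],[8.8,0,0.6,0,-8.4,0],[8.8,0,0.6,0,-8.4,0],[8.8,0,0.6,0,-8.4,0]]';python3 -m creep '[[7,0,0.6,0,-6,0],[0,0,0,0,0,0]]'; python3 - <<'E'
from h import *
import math
h=np.array([23.4,-102.2]);p,M,s=pose(); q=w2j(p*1000)-h; print(np.hypot(*q),np.degrees(np.arctan2(q[1],q[0]))+90)
a=math.radians(91.7); goj(h[0]+60*math.sin(a),h[1]-60*math.cos(a),60,91.7)
d,T=cam('wrist'); save('w4',d['img'])
E
```

```text
t: 5.05
tcp_pos: [0.6287, -0.1079, 0.0619]
tcp_rot: [-0.509, -0.488, 0.492, 0.511]
ft_force: [-24.8, -1.6, 21.7]
width: 0.0144
t: 5.25
tcp_pos: [0.6284, -0.1011, 0.0619]
tcp_rot: [-0.483, -0.513, 0.517, 0.485]
ft_force: [-21.2, -0.9, 21.3]
width: 0.0149
58.19671289202992 93.10028052722636
t 5.25 at [ 628.4 -101.1   61.9] psi 93.54 w 14.9 F [-21.2  -0.9  21.3]
turn [-0.33 -1.41 -0.12] shift after turn [-1.4  1.9 -1.8]  shift in current axes [-1.4  1.9 -1.9] j7 1.37 j5 0.53
```

View pics/w4.png

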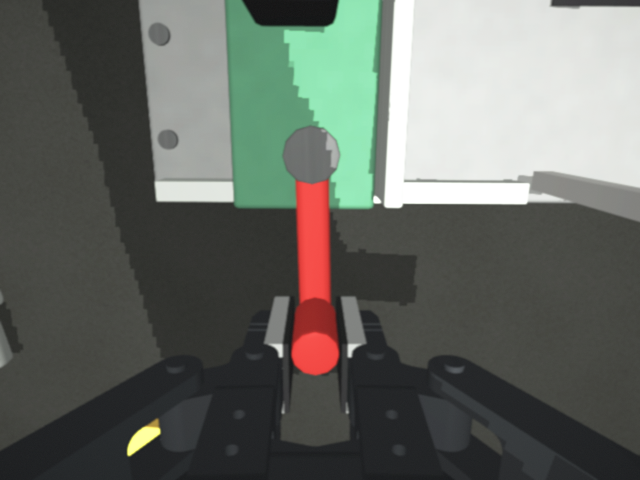

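```bash
python3 -m creep '[[0,0,0,0,0,0],[0,0,0,0,0,0],[0,-30,0,0,0,0],[0,-40,0,0,0,0],[0,-10,0,0,8.5,0]]' 0.4; python3 -m creep '[[0,0,20,0,8.5,0],[0,0,20,0,8.5,0],[0,0,20,0,8.5,0],[0,0,0,0,8.5,0],[0,0,0,0,8.5,0]]'; python3 -m creep '[[0,0,0,0,8.5,0],[0,0,0,0,8.5,0],[0,0,0,0,8.5,0],[0,0,0,0,8.5,0],[0,0,0,0,5,0]]';python3 - <<'E'
from h import *
import pickle; d,T=pickle.load(open('w2.pkl','rb'))
g=w2j(px2w(d,T,235.2,156.3,.079)*1000); print(g)
goj(*g,49)
E
```

```text
t: 5.8
tcp_pos: [0.633, -0.1005, 0.1449]
tcp_rot: [0.524, 0.478, -0.475, -0.521]
ft_force: [0.8, -0.1, -0.6]
width: 0.0342
t: 6.3
tcp_pos: [0.573, -0.0867, 0.141]
tcp_rot: [0.661, 0.254, -0.253, -0.66]
ft_force: [-0.2, 0.0, -0.5]
width: 0.0342
t: 6.8
tcp_pos: [0.5734, -0.0866, 0.1408]
tcp_rot: [0.707, 0.019, -0.018, -0.707]
ft_force: [1.1, 0.5, 1.0]
width: 0.0342
[ -26.51052282 -107.85313415]
t 6.8 at [573.4 -86.6 140.8] psi 3.01 w 34.2 F [1.1 0.5 1. ]
turn [ 0.02 -0.24  0.05] shift after turn [-53.9  91.8 -26.4]  shift in current axes [-53.9  91.7 -26.6] j7 -0.06 j5 0.25
```

```bash
python3 -m creep '[[-27,0,-13,0,0,0],[-27,0,-13,0,0,0],[0,20,0,0,0,0],[0,0,0,0,0,0]]'; python3 - <<'E'
from h import *
goj(-26.5,-107.85,49)
d,T=cam('wrist'); save('w5',d['img'])
E
```

```text
t: 7.2
tcp_pos: [0.5193, -0.1163, 0.1191]
tcp_rot: [0.707, 0.019, -0.021, -0.707]
ft_force: [0.1, 0.6, -0.9]
width: 0.0338
t 7.2 at [ 519.3 -116.3  119.1] psi 3.26 w 33.8 F [ 0.1  0.6 -0.9]
turn [-0.    0.01 -0.12] shift after turn [ 1.7 70.1  0.2]  shift in current axes [ 1.9 70.1  0.2] j7 0.03 j5 0.21
```

View pics/w5.png

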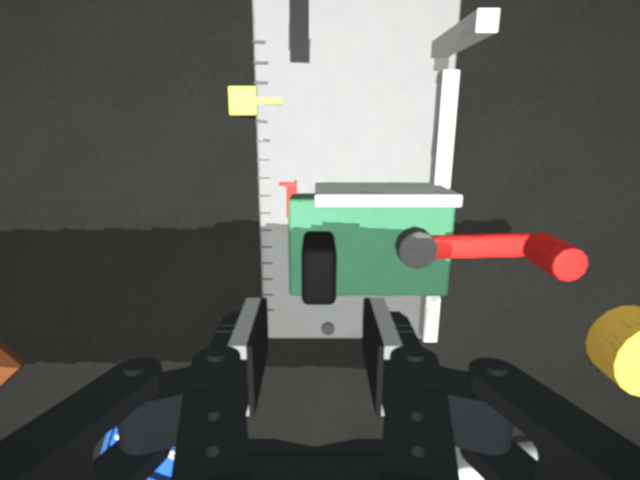

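```bash
python3 - <<'E'
from h import *
d,T=cam('wrist'); 
c=d['img'][80:230,220:340]; save('c5',cv2.resize(c,(480,600),interpolation=cv2.INTER_CUBIC))
import pickle; pickle.dump((d,T),open('w5.pkl','wb'))
E
python3 -m creep '[[1,30,0,0,0,0],[0,30,0,0,0,0],[0,10,0,0,0,0],[0,0,0,0,0,0]]'; python3 -m creep '[[0,0,0,0,0,0],[0,0,0,0,0,0],[0,0,0,0,0,0],[0,0,0,0,0,0]]' 0 40;python3 - <<'E'
from h import *
goj(-26.5,-107.85,49)
E
```

```text
t: 7.7
tcp_pos: [0.5215, -0.115, 0.0499]
tcp_rot: [-0.706, -0.02, 0.021, 0.707]
ft_force: [0.1, -0.6, 0.2]
width: 0.0343
t: 8.1
tcp_pos: [0.5209, -0.1156, 0.0519]
tcp_rot: [0.707, 0.02, -0.021, -0.707]
ft_force: [-9.1, 1.9, 6.6]
width: 0.0152
t 8.1 at [ 520.9 -115.6   51.9] psi 3.32 w 15.2 F [-9.1  1.9  6.6]
turn [ 0.04  0.07 -0.1 ] shift after turn [ 0.1  2.9 -0.4]  shift in current axes [ 0.1  2.9 -0.4] j7 -0.02 j5 0.28
```

View pics/c5.png

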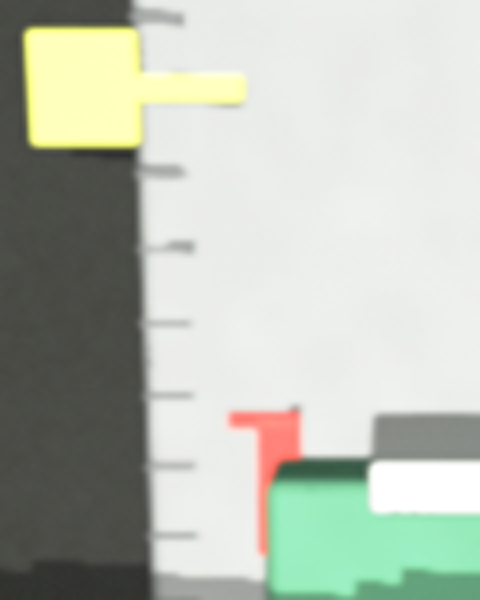

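```bash
python3 - <<'E'
from h import *
import pickle; d,T=pickle.load(open('w5.pkl','rb'))
a=w2j(px2w(d,T,270,102,.024)*1000);b=w2j(px2w(d,T,281,185,.023)*1000);print(a,b,a-b)
E
python3 -m creep '[[0,0,8,0,0,0],[0,0,8,0,0,0],[0,0,8,0,0,0],[0,0,8,0,0,0],[0,0,7,0,0,0]]';python3 -m creep '[[0,0,0,0,0,0],[0,0,0,0,0,0]]'; python3 - <<'E'
from h import *
goj(-26.5,-107.85,49)
d,T=cam('wrist'); save('w6',d['img'])
import pickle; pickle.dump((d,T),open('w6.pkl','wb'))
E
```

```text
[-50.95863585 -28.48425373] [-46.10805558 -72.53198465] [-4.85058027 44.04773092]
t: 8.6
tcp_pos: [0.5188, -0.0787, 0.0518]
tcp_rot: [0.708, 0.02, -0.02, -0.706]
ft_force: [-7.9, -7.4, 4.5]
width: 0.0155
t: 8.8
tcp_pos: [0.5187, -0.0772, 0.0518]
tcp_rot: [0.707, 0.02, -0.021, -0.706]
ft_force: [-9.3, -0.5, 6.7]
width: 0.0154
t 8.8 at [518.7 -77.2  51.8] psi 3.31 w 15.4 F [-9.3 -0.5  6.7]
turn [ 0.09  0.06 -0.08] shift after turn [  0.1   2.8 -38.8]  shift in current axes [  0.1   2.9 -38.8] j7 -0.09 j5 0.28
```

View pics/w6.png

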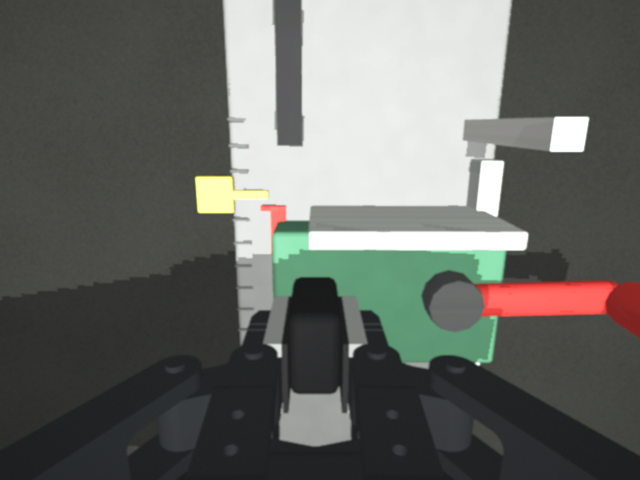

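```bash
cat > mk.py <<'E'
from h import *
import sys,pickle
u0,v0=int(sys.argv[2]),int(sys.argv[3])
d,T=pickle.load(open(sys.argv[1],'rb'))
c=d['img'][v0:v0+60,u0:u0+80]; save('z_'+sys.argv[1][:-4],cv2.resize(c,(800,600),interpolation=cv2.INTER_CUBIC))
E
python3 mk.py w6.pkl 210 170
```

```text
(no output)
```

View pics/z_w6.png

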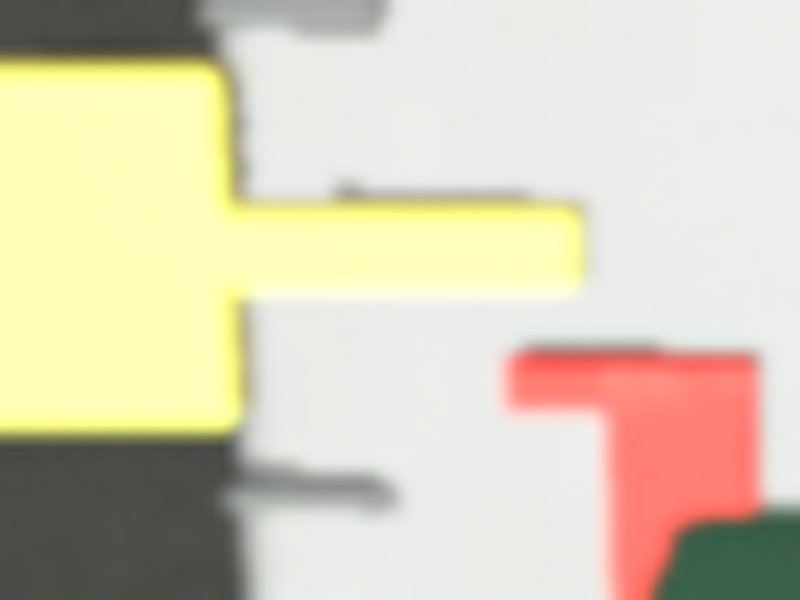

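```bash
python3 - <<'E'
from h import *
import pickle; d,T=pickle.load(open('w6.pkl','rb'))
for u,v,z in [(210+41,195.0,.024),(210+57,195,.024),(210+54,208.1,.023),(210+70,208.1,.023)]: print(w2j(px2w(d,T,u,v,z)*1000))
# stop plate face top edge
print(w2j(px2w(d,T,310,233,.065)*1000),w2j(px2w(d,T,310,247,.065)*1000))
E
```

```text
[-52.12223128 -28.55627097]
[-45.7159655  -28.55102317]
[-47.20560678 -34.06964793]
[-40.70797495 -34.06412394]
[-28.03529585 -33.78402267] [-28.04606207 -38.33015876]
```

```bash
python3 -m creep '[[0,0,3,0,0,0],[0,0,2.5,0,0,0],[0,0,0,0,0,0],[0,0,0,0,0,0]]'; python3 - <<'E'
from h import *
goj(-26.5,-107.85,49)
d,T=cam('wrist')
import pickle; pickle.dump((d,T),open('w7.pkl','wb')); save('w7',d['img'])
E
python3 mk.py w7.pkl 210 185
```

```text
t: 9.25
tcp_pos: [0.5185, -0.0728, 0.0518]
tcp_rot: [0.708, 0.02, -0.021, -0.706]
ft_force: [-8.3, -3.6, 5.9]
width: 0.0153
t 9.25 at [518.5 -72.8  51.8] psi 3.25 w 15.3 F [-8.3 -3.6  5.9]
turn [ 0.14  0.   -0.08] shift after turn [  0.1   2.8 -43.2]  shift in current axes [  0.1   2.9 -43.2] j7 -0.11 j5 0.28
```

View pics/z_w7.png

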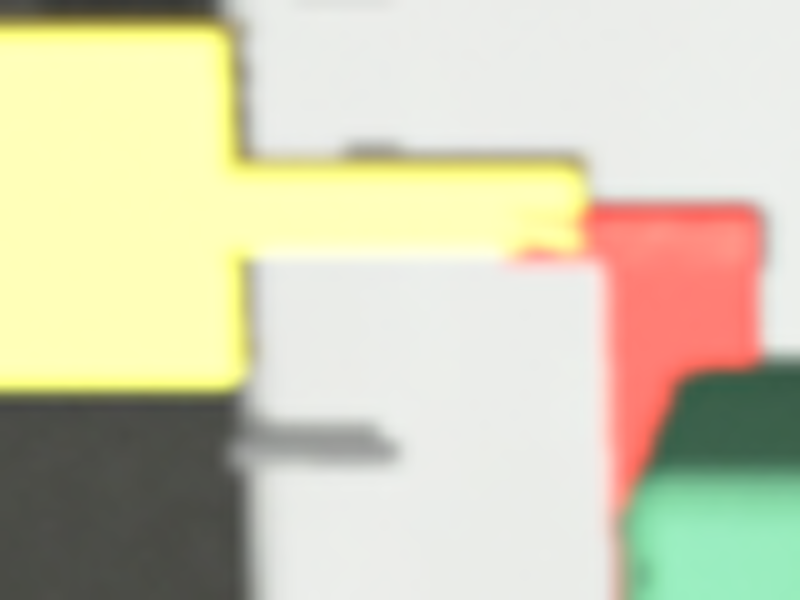

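```bash
python3 -m creep '[[0,0,1.0,0,0,0],[0,0,0,0,0,0],[0,0,0,0,0,0]]'; python3 - <<'E'
from h import *
goj(-26.5,-107.85,49)
d,T=cam('wrist')
import pickle; pickle.dump((d,T),open('w8.pkl','wb')); save('w8',d['img'])
E
python3 mk.py w8.pkl 210 185
```

```text
t: 9.6
tcp_pos: [0.5184, -0.0722, 0.0518]
tcp_rot: [0.708, 0.02, -0.02, -0.706]
ft_force: [-8.7, -5.8, 5.6]
width: 0.0153
t 9.6 at [518.4 -72.2  51.8] psi 3.24 w 15.3 F [-8.7 -5.8  5.6]
turn [ 0.16 -0.01 -0.08] shift after turn [  0.1   2.8 -43.9]  shift in current axes [  0.1   3.  -43.9] j7 -0.11 j5 0.28
```

View pics/z_w8.png

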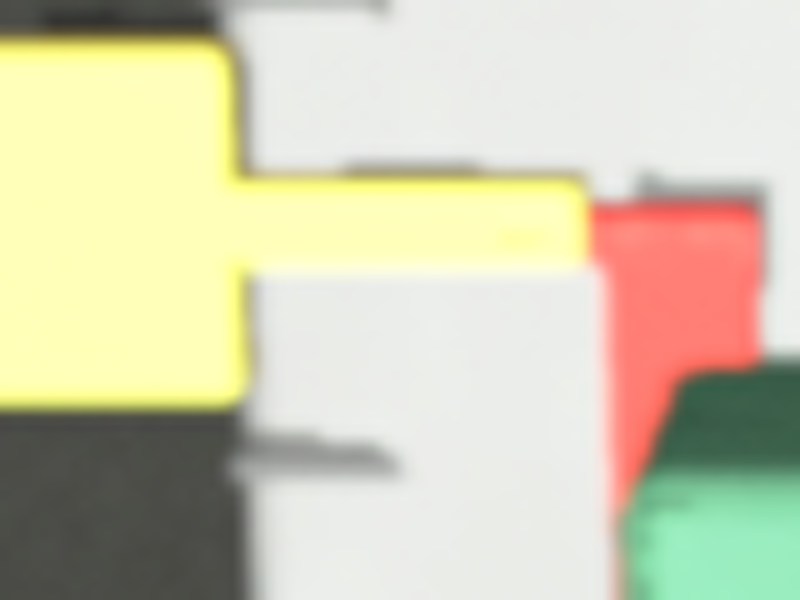

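```bash
python3 -m creep '[[0,0,0.7,0,0,0],[0,0,0,0,0,0],[0,0,0,0,0,0]]'; python3 - <<'E'
from h import *
goj(-26.5,-107.85,49)
d,T=cam('wrist')
import pickle; pickle.dump((d,T),open('w9.pkl','wb')); save('w9',d['img'])
E
python3 mk.py w9.pkl 210 185
```

```text
t: 9.95
tcp_pos: [0.5184, -0.0716, 0.0518]
tcp_rot: [0.708, 0.02, -0.02, -0.706]
ft_force: [-7.2, -5.7, 5.8]
width: 0.0152
t 9.95 at [518.4 -71.6  51.8] psi 3.23 w 15.2 F [-7.2 -5.7  5.8]
turn [ 0.17 -0.02 -0.07] shift after turn [  0.1   2.8 -44.4]  shift in current axes [  0.1   3.  -44.4] j7 -0.11 j5 0.28
```

View pics/z_w9.png

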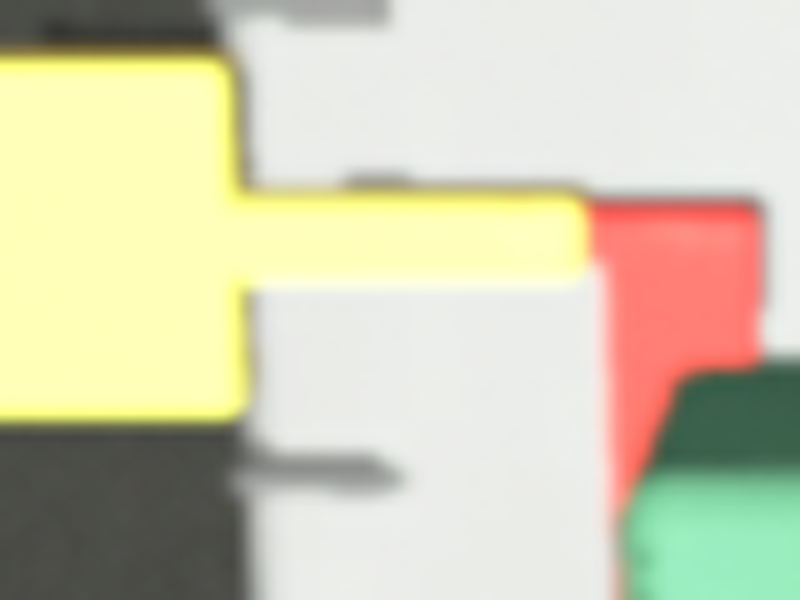

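```bash
python3 -m creep '[[0,0,0,0,0,0],[0,0,0,0,0,0],[0,-30,0,0,0,0],[0,-40,0,0,0,0]]' 0.4; python3 -m creep '[[20,0,0,0,-8.5,0],[20,0,0,0,-8.5,0],[20,0,0,0,-8.5,0],[0,0,0,0,-8.5,0],[0,0,0,0,-8.5,0]]';python3 -m creep '[[0,0,0,0,-8.5,0],[0,0,0,0,-8.5,0],[0,0,0,0,-8.5,0],[0,0,0,0,-8.5,0],[0,0,0,0,-8.5,0]]'; python3 - <<'E'
from h import *
goj(83.4,-56.3,100,91.7)
d,T=cam('wrist')
import pickle; pickle.dump((d,T),open('w10.pkl','wb')); save('w10',d['img'])
E
```

```text
t: 10.4
tcp_pos: [0.5182, -0.0689, 0.1205]
tcp_rot: [-0.706, -0.02, 0.022, 0.707]
ft_force: [0.1, -1.2, 0.4]
width: 0.0341
t: 10.9
tcp_pos: [0.5782, -0.0564, 0.1211]
tcp_rot: [-0.65, -0.278, 0.277, 0.65]
ft_force: [-0.7, -0.1, -0.3]
width: 0.0341
t: 11.4
tcp_pos: [0.5778, -0.057, 0.1213]
tcp_rot: [0.506, 0.495, -0.494, -0.505]
ft_force: [0.5, -0.3, -0.6]
width: 0.0341
t 11.4 at [577.8 -57.  121.3] psi 88.7 w 34.1 F [ 0.5 -0.3 -0.6]
turn [ 0.08 -6.25 -0.  ] shift after turn [ -5.5  21.3 -49.7]  shift in current axes [ -0.1  21.3 -50. ] j7 1.27 j5 0.42
```

View pics/w10.png

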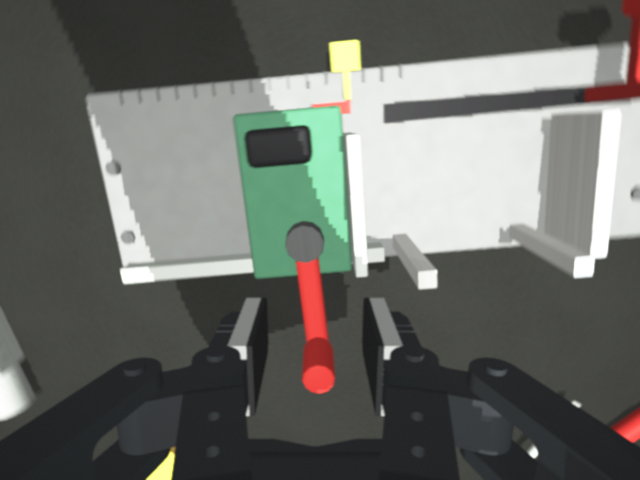

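```bash
python3 - <<'E'
from h import *
import pickle; d,T=pickle.load(open('w10.pkl','rb'))
print('knob',w2j(px2w(d,T,319,379,.083)*1000),'hub',w2j(px2w(d,T,304,242,.056)*1000),'mark',w2j(px2w(d,T,347,85,.024)*1000),'ptr',w2j(px2w(d,T,340,106,.023)*1000))
E
python3 mk.py w10.pkl 300 60
```

```text
knob [ 83.48040905 -54.7538914 ] hub [ 22.13809222 -57.31903006] mark [-52.62829933 -28.89390065] ptr [-42.45392192 -33.17537395]
```

View pics/z_w10.png

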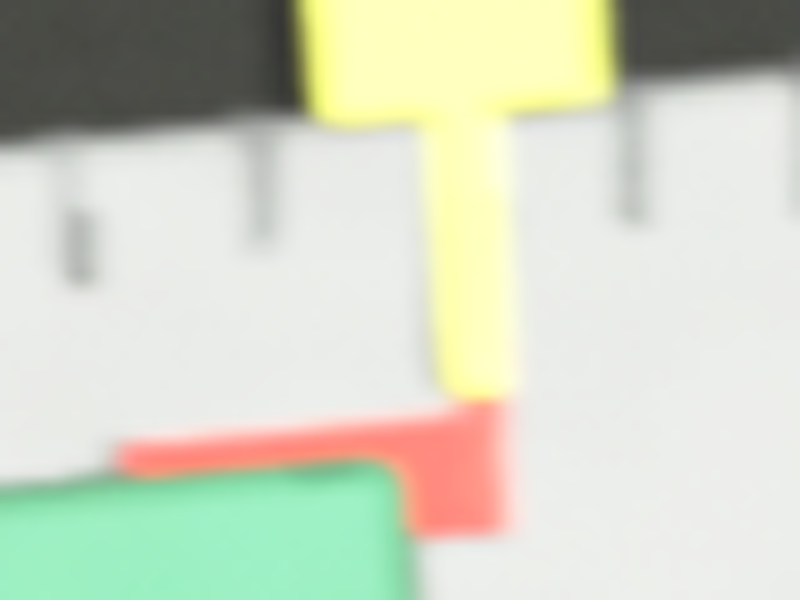

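```bash
python3 -m creep '[[0,0,-25,0,-6.2,0],[-4,0,-25,0,0,0],[0,30,0,0,0,0],[0,29,0,0,0,0],[0,0,0,0,0,0]]'; python3 - <<'E'
from h import *
goj(83.5,-55,61,91.7)
E
```

```text
t: 11.95
tcp_pos: [0.6256, -0.06, 0.0582]
tcp_rot: [-0.479, -0.518, 0.52, 0.482]
ft_force: [-0.1, 0.1, -0.1]
width: 0.0339
t 11.95 at [625.6 -60.   58.2] psi 94.4 w 33.9 F [-0.1  0.1 -0.1]
turn [-0.29 -0.55  0.07] shift after turn [ 2.8 -2.8 -2.6]  shift in current axes [ 2.9 -2.8 -2.5] j7 1.31 j5 0.54
```

```bash
python3 -m creep '[[2.8,-3,-2,0,0,0],[0,0,0,0,0,0],[0,0,0,0,0,0],[0,0,0,0,0,0]]' 0 40; python3 - <<'E'
from h import *
goj(83.5,-55,61,91.7)
E
python3 -m creep '[[-8.8,0,0.6,0,8.4,0],[-8.8,0,0.6,0,8.4,0],[-8.8,0,0.6,0,8.4,0],[-8.8,0,0.6,0,8.4,0],[-8.8,0,0.6,0,8.4,0]]'; python3 - <<'E'
from h import *
h=np.array([23.4,-58.1]);p,M,s=pose(); q=w2j(p*1000)-h; print(np.hypot(*q),np.degrees(np.arctan2(q[1],q[0]))+90)
goj(h[0],h[1]-60,61,0)
E
```

```text
t: 12.35
tcp_pos: [0.6303, -0.0566, 0.0663]
tcp_rot: [0.481, 0.52, -0.519, -0.479]
ft_force: [-1.0, 2.2, 7.5]
width: 0.0141
t 12.35 at [630.3 -56.6  66.3] psi 94.53 w 14.1 F [-1.   2.2  7.5]
turn [ 0.16 -0.42 -0.  ] shift after turn [-0.2  5.3  2.4]  shift in current axes [-0.2  5.3  2.4] j7 1.31 j5 0.54
t: 12.85
tcp_pos: [0.6184, -0.0989, 0.0663]
tcp_rot: [0.636, 0.312, -0.31, -0.634]
ft_force: [-1.7, -0.0, 6.4]
width: 0.0144
61.568301215127114 51.6075362782407
t 12.85 at [618.4 -98.9  66.3] psi 52.18 w 14.4 F [-1.7 -0.   6.4]
turn [ 0.12 48.93  0.15] shift after turn [-48.3   5.3 -21.8]  shift in current axes [-48.1   5.2  22.1] j7 0.71 j5 0.43
```

```bash
python3 -m creep '[[-8.9,0,0.6,0,8.3,0],[-8.9,0,0.6,0,8.3,0],[-8.9,0,0.6,0,8.3,0],[-8.9,0,0.6,0,8.3,0],[-8.9,0,0.6,0,8.3,0]]';python3 -m creep '[[-8,0,0.6,0,7,0],[-2,0,0,0,0,0],[0,0,0,0,0,0],[0,0,0,0,0,0]]'; python3 - <<'E'
from h import *
h=np.array([23.4,-58.1]);p,M,s=pose(); q=w2j(p*1000)-h; print(np.hypot(*q),np.degrees(np.arctan2(q[1],q[0]))+90)
goj(h[0],h[1]-60,61,0)
d,T=cam('wrist')
import pickle; pickle.dump((d,T),open('w11.pkl','wb')); save('w11',d['img'])
E
```

```text
t: 13.35
tcp_pos: [0.5814, -0.1229, 0.0664]
tcp_rot: [0.705, 0.067, -0.064, -0.703]
ft_force: [-0.1, -1.2, 6.2]
width: 0.0142
t: 13.75
tcp_pos: [0.5721, -0.1242, 0.0664]
tcp_rot: [0.708, 0.027, -0.024, -0.706]
ft_force: [1.6, -4.0, 7.4]
width: 0.0141
60.88018566016626 0.5751430433009261
t 13.75 at [ 572.1 -124.2   66.4] psi 4.09 w 14.1 F [ 1.6 -4.   7.4]
turn [0.15 0.84 0.24] shift after turn [-0.6  5.4  0.9]  shift in current axes [-0.6  5.4  0.9] j7 -0.01 j5 0.29
```

View pics/w11.png

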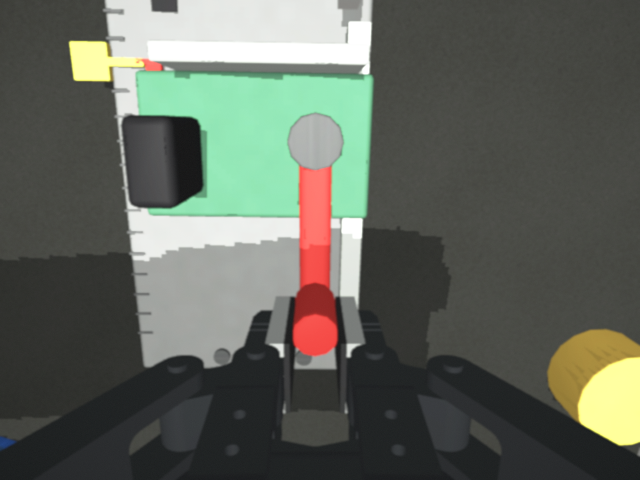

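```bash
python3 -m creep '[[-2,0,0,0,0.8,0],[-2,0,0,0,0,0],[0,0,0,0,0,0]]'; python3 -m creep '[[-2,0,0,0,0,0],[0,0,0,0,0,0]]'; python3 - <<'E'
from h import *
h=np.array([23.4,-58.1]);p,M,s=pose(); q=w2j(p*1000)-h; print(np.hypot(*q),np.degrees(np.arctan2(q[1],q[0]))+90)
goj(h[0],h[1]-60,61,0)
E
```

```text
t: 14.1
tcp_pos: [0.5709, -0.1242, 0.0667]
tcp_rot: [0.707, 0.024, -0.017, -0.706]
ft_force: [17.1, -4.6, -4.3]
width: 0.0145
t: 14.3
tcp_pos: [0.5706, -0.1241, 0.0668]
tcp_rot: [0.707, 0.026, -0.015, -0.706]
ft_force: [24.7, -3.9, -11.0]
width: 0.0141
60.704791850597296 -0.8218595621340512
t 14.3 at [ 570.6 -124.1   66.8] psi 3.33 w 14.1 F [ 24.7  -3.9 -11. ]
turn [0.12 0.08 0.82] shift after turn [0.9 5.8 0.7]  shift in current axes [0.8 5.9 0.7] j7 -0.02 j5 0.29
```

View now.

```bash
python3 -m creep '[[4,0,0,0,0,0],[0,0,0,0,0,0],[0,0,0,0,0,0],[0,-50,0,0,0,0],[-20,-50,-20,0,0,0]]' 0.4; python3 -m creep '[[-30,-50,-30,0,-8,0],[-30,-30,-30,0,-8,0],[0,0,-30,0,-8,0],[0,0,0,0,-8,0],[0,0,0,0,-8,0]]'; python3 -m creep '[[0,0,0,0,0,0]]' 0.8; python3 - <<'E'
from h import *
go(470,-300,280,70)
d,T=cam('wrist')
import pickle; pickle.dump((d,T),open('w12.pkl','wb')); save('w12',d['img'])
E
```

```text
t: 14.8
tcp_pos: [0.5521, -0.1381, 0.1588]
tcp_rot: [-0.706, -0.022, 0.022, 0.708]
ft_force: [0.2, -1.4, 0.7]
width: 0.0343
t: 15.3
tcp_pos: [0.5179, -0.2271, 0.2234]
tcp_rot: [-0.658, -0.259, 0.26, 0.658]
ft_force: [-0.2, 0.8, -0.2]
width: 0.0344
t: 15.4
tcp_pos: [0.5181, -0.2262, 0.2233]
tcp_rot: [-0.658, -0.259, 0.259, 0.658]
ft_force: [0.5, -0.3, 0.6]
width: 0.0474
t 15.4 at [ 518.1 -226.2  223.3] psi 42.97 w 47.4 F [ 0.5 -0.3  0.6]
turn [-4.000e-02 -2.703e+01 -1.000e-02] shift after turn [-85.8 -56.7  20. ]  shift in current axes [-85.5 -56.7 -21.2] j7 0.95 j5 0.18
```

View pics/w12.png

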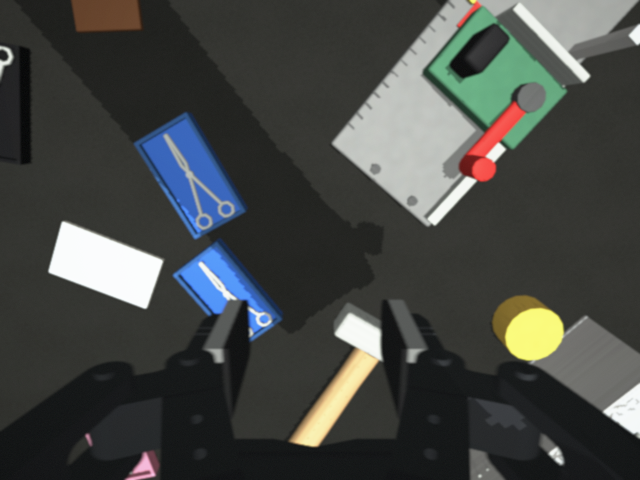

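```bash
cat >> h.py <<'E'
def find(kind,d,T,zb=0.0,minpx=400):
    P=cloud(d,T)*1000; hsv=cv2.cvtColor(d["img"],cv2.COLOR_RGB2HSV); h,s,v=[hsv[...,i] for i in range(3)]
    if kind=="blue": m=(h>100)&(h<125)&(s>120)&(v>60); zt=14
    else: m=(s<45)&(v>100); zt=6
    m=m&(P[...,2]>zb+zt*0.5)&(P[...,2]<zb+zt*1.6+2)
    m=cv2.morphologyEx(m.astype(np.uint8),cv2.MORPH_OPEN,np.ones((3,3)))
    n,l,st,_=cv2.connectedComponentsWithStats(m); K=d["intrinsics"]; out=[]
    for i in range(1,n):
        if st[i,4]<minpx: continue
        vv,uu=np.where(l==i)
        hull=cv2.convexHull(np.stack([uu,vv],1).astype(np.float32))[:,0]
        w=np.array([px2w(d,T,a,b,(zb+zt)/1000)[:2]*1000 for a,b in hull],np.float32)
        (cx,cy),(a,b),ang=cv2.minAreaRect(w)
        if a<b: a,b,ang=b,a,ang+90
        ang=(ang+90)%180-90
        cut=st[i,0]<=1 or st[i,1]<=1 or st[i,0]+st[i,2]>=639 or st[i,1]+st[i,3]>=479
        print(kind,"c",np.round([cx,cy],1),"size",np.round([a,b],1),"long",round(ang,1),"psi",round(ang+90,1),"px",st[i,:4],"z",round(float(np.median(P[l==i][:,2])),1),"CUT" if cut else "")
        out.append((cx,cy,ang))
    return out
E
python3 - <<'E'
from h import *
import pickle; d,T=pickle.load(open('w12.pkl','rb'))
find("blue",d,T);find("white",d,T)
E
python3 mk.py w12.pkl 440 0
```

```text
blue c [ 426.4 -276.2] size [90.2 52.1] long -18.5 psi 71.5 px [135 112 111 127] z 9.1 
blue c [ 451.3 -284.1] size [37.8 16.4] long -18.2 psi 71.8 px [196 185  33  44] z 8.9 
blue c [ 515.8 -335.4] size [90.8 53.1] long -10.1 psi 79.9 px [174 241 108  85] z 9.1 
white c [ 418.5 -390.6] size [90.6 51.7] long 19.9 psi 109.9 px [ 49 222 114  86] z 6.7 
white c [ 878.3 -169.5] size [50.1 28.8] long -35.5 psi 54.5 px [609 388  31  44] z 4.0 CUT
```

```bash
python3 -m creep '[[0,0,0,0,-8,0],[0,0,0,0,-8,0],[0,0,0,0,-8,0],[0,0,0,0,-8,0],[0,0,0,0,-4.9,0]]'; python3 - <<'E'
from h import *
go(515.8,-335.4,0,79.9)
E
```

```text
t: 15.95
tcp_pos: [0.5184, -0.2258, 0.2233]
tcp_rot: [-0.542, -0.453, 0.454, 0.542]
ft_force: [-0.5, -0.6, -0.7]
width: 0.068
t 15.95 at [ 518.4 -225.8  223.3] psi 79.81 w 68.0 F [-0.5 -0.6 -0.7]
turn [-0.02 -0.09 -0.01] shift after turn [-108.3  223.3  -16.7]  shift in current axes [-108.3  223.4  -16.9] j7 1.57 j5 0.21
```

```bash
python3 -m creep '[[-36,30,-5.7,0,0,0],[-36,30,-5.5,0,0,0],[-36.3,40,-5.5,0,0,0],[0,40,0,0,0,0],[0,30,0,0,0,0]]'; python3 -m creep '[[0,0,0,0,0,0],[0,0,0,0,0,0]]'; python3 - <<'E'
from h import *
go(515.8,-335.4,0,79.9)
d,T=cam('wrist')
import pickle; pickle.dump((d,T),open('w13.pkl','wb')); save('w13',d['img']); find('blue',d,T)
E
```

```text
t: 16.45
tcp_pos: [0.5143, -0.3334, 0.0538]
tcp_rot: [-0.543, -0.451, 0.452, 0.545]
ft_force: [0.1, -0.2, -0.3]
width: 0.068
t: 16.65
tcp_pos: [0.5161, -0.3324, 0.0574]
tcp_rot: [-0.543, -0.453, 0.453, 0.543]
ft_force: [-0.2, -0.4, 0.4]
width: 0.0684
t 16.65 at [ 516.1 -332.4   57.4] psi 79.64 w 68.4 F [-0.2 -0.4  0.4]
turn [-0.   -0.26  0.01] shift after turn [-3.  57.4 -0.2]  shift in current axes [-3.  57.4 -0.3] j7 1.63 j5 0.37
blue c [ 438.2 -280.9] size [65.  50.6] long -18.4 psi 71.6 px [333   0 154 168] z 9.0 CUT
blue c [ 515.7 -336.5] size [91.3 50.2] long -10.2 psi 79.8 px [249 179 115 188] z 9.1
```

View pics/w13.png

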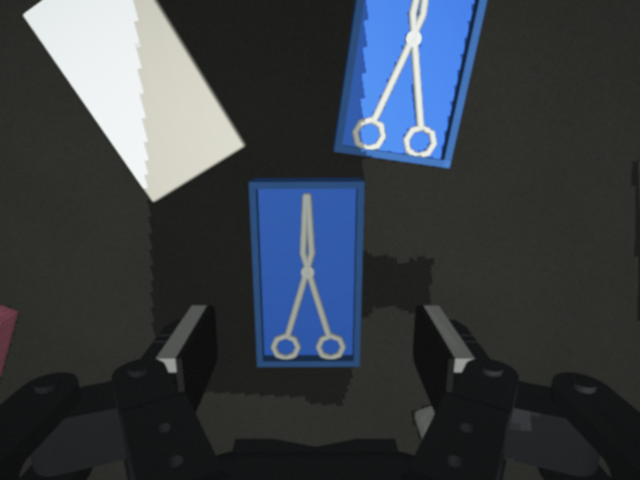

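```bash
python3 - <<'E'
from h import *
import pickle; d,T=pickle.load(open('w13.pkl','rb'))
p,M,s=pose()
for u,v,z in [(416,415,.025),(430,408,.025),(416,415,.0)]:
    w=px2w(d,T,u,v,z); print(np.round(w*1000), "tool", np.round(M.T@(w-p)*1000))
E
```

```text
[ 589. -297.   25.] tool [ 48.  34. -65.]
[ 587. -290.   25.] tool [ 55.  34. -61.]
[ 609. -294.    0.] tool [ 55.  59. -84.]
```

```bash
python3 -m creep '[[-3.4,20,-0.3,0,-0.2,0],[0,20,0,0,0,0],[0,10,0,0,0,0],[0,6,0,0,0,0],[0,0,0,0,0,0]]'; python3 -m creep '[[0,0,0,0,0,0],[0,0,0,0,0,0],[0,0,0,0,0,0],[0,0,0,0,0,0],[0,0,0,0,0,0]]' 0 60; python3 - <<'E'
from h import *
go(515.7,-336,0,79.9)
d,T=cam('wrist')
save('w14',d['img'])
E
```

```text
t: 17.2
tcp_pos: [0.5158, -0.3362, 0.0011]
tcp_rot: [0.542, 0.454, -0.454, -0.542]
ft_force: [1.0, -0.1, 0.9]
width: 0.0679
t: 17.7
tcp_pos: [0.5164, -0.3367, 0.0022]
tcp_rot: [0.543, 0.454, -0.454, -0.541]
ft_force: [-1.0, -0.1, 6.5]
width: 0.0482
t 17.7 at [ 516.4 -336.7    2.2] psi 79.91 w 48.2 F [-1.  -0.1  6.5]
turn [ 0.12  0.01 -0.06] shift after turn [0.6 2.2 0.8]  shift in current axes [0.6 2.2 0.8] j7 1.61 j5 0.42
```

View pics/w14.png

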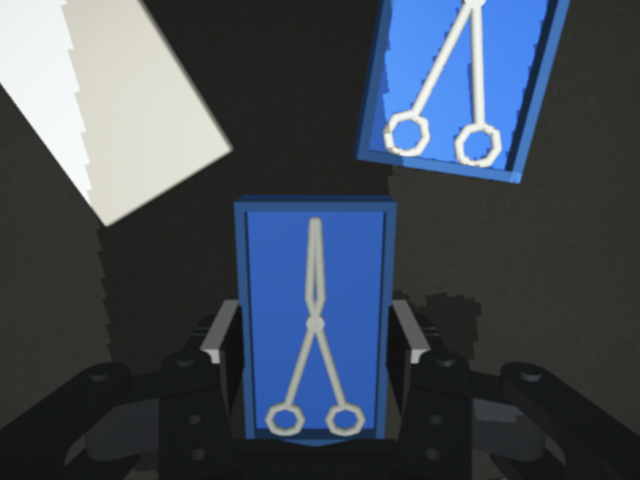

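```bash
python3 -m creep '[[0,-25,0,0,0,0],[0,-45,0,0,0,0],[0,-45,0,0,0,0],[0,-35,0,0,8.5,0],[0,0,0,0,8.5,0]]'; python3 -m creep '[[0,0,0,0,8.5,0],[0,0,0,0,8.5,0],[0,0,0,0,8.5,0],[0,0,0,0,8.5,0],[0,0,0,0,8.5,0]]';python3 -m creep '[[0,0,0,0,8.5,0],[0,0,0,0,8.5,0],[0,0,0,0,0,0]]'; python3 - <<'E'
from h import *
goj(0,27,150)
E
```

```text
t: 18.25
tcp_pos: [0.5181, -0.3372, 0.157]
tcp_rot: [0.607, 0.369, -0.366, -0.601]
ft_force: [0.3, 0.1, -1.8]
width: 0.0478
t: 18.75
tcp_pos: [0.5155, -0.336, 0.151]
tcp_rot: [0.696, 0.123, -0.123, -0.696]
ft_force: [-0.7, -0.3, -1.4]
width: 0.0483
t: 19.05
tcp_pos: [0.5156, -0.336, 0.1511]
tcp_rot: [0.707, 0.02, -0.02, -0.707]
ft_force: [0.4, 1.0, -1.9]
width: 0.0482
t 19.05 at [ 515.6 -336.   151.1] psi 3.3 w 48.2 F [ 0.4  1.  -1.9]
turn [0.03 0.05 0.02] shift after turn [ 44.4   1.1 354.2]  shift in current axes [ 44.8   0.9 354.2] j7 0.43 j5 0.19
```

```bash
python3 -m creep '[[5,0,30,0,0,0],[5,0,45,0,0,0],[5,0,45,0,0,0],[5,0,45,0,0,0],[5,0,45,0,0,0]]'; python3 -m creep '[[5,0,45,0,0,0],[5,0,45,0,0,0],[5,0,35,0,0,0],[4.5,0,19,0,0,0],[0,0,0,0,0,0]]';python3 - <<'E'
from h import *
goj(0,27,150)
d,T=cam('wrist')
save('w15',d['img'])
import pickle; pickle.dump((d,T),open('w15.pkl','wb'))
E
```

```text
t: 19.55
tcp_pos: [0.5277, -0.1233, 0.151]
tcp_rot: [0.707, 0.023, -0.023, -0.707]
ft_force: [0.3, -0.1, -1.2]
width: 0.0485
t: 20.05
tcp_pos: [0.5388, 0.0238, 0.1512]
tcp_rot: [-0.706, -0.025, 0.024, 0.707]
ft_force: [-0.4, -0.2, -1.0]
width: 0.0482
t 20.05 at [538.8  23.8 151.2] psi 4.0 w 48.2 F [-0.4 -0.2 -1. ]
turn [-0.06  0.75  0.06] shift after turn [ 0.8  1.2 -3.7]  shift in current axes [ 0.8  1.2 -3.7] j7 -0.2 j5 0.18
```

View pics/w15.png

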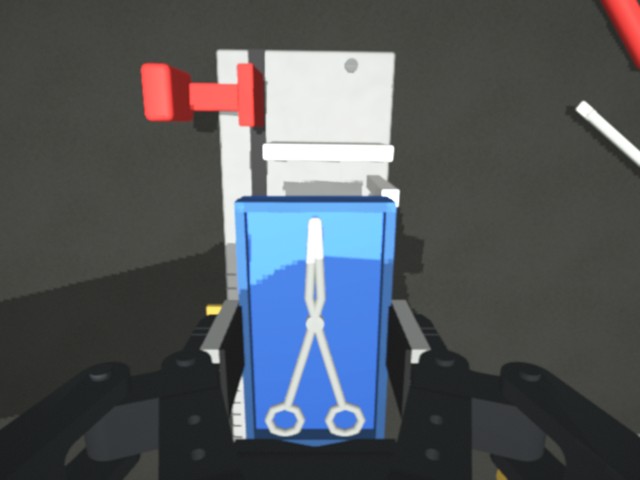

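```bash
python3 -m creep '[[0.8,20,0,0,0.6,0],[0,20,0,0,0,0],[0,0,0,0,0,0]]'; python3 - <<'E'
from h import *
goj(0,27,30)
E
```

```text
t: 20.4
tcp_pos: [0.5379, 0.0181, 0.1084]
tcp_rot: [0.707, 0.016, -0.019, -0.707]
ft_force: [0.3, -0.3, -1.5]
width: 0.0483
t 20.4 at [537.9  18.1 108.4] psi 2.86 w 48.3 F [ 0.3 -0.3 -1.5]
turn [ 0.02 -0.39 -0.24] shift after turn [ 2.1 78.4  1.9]  shift in current axes [ 2.4 78.4  2. ] j7 -0.24 j5 0.22
```

```bash
python3 -m creep '[[2,25,1.9,0,-0.4,0],[0,25,0,0,0,0],[0,18,0,0,0,0],[0,8,0,0,0,0],[0,0,0,0,0,0]]'; python3 - <<'E'
from h import *
goj(0,27,23)
E
```

```text
t: 20.9
tcp_pos: [0.5413, 0.0212, 0.0345]
tcp_rot: [0.707, 0.02, -0.02, -0.707]
ft_force: [-0.0, -0.8, -1.4]
width: 0.0481
t 20.9 at [541.3  21.2  34.5] psi 3.23 w 48.1 F [-0.  -0.8 -1.4]
turn [ 0.01 -0.02 -0.05] shift after turn [-1.5 11.5 -1. ]  shift in current axes [-1.5 11.5 -1. ] j7 -0.29 j5 0.3
```

```bash
python3 -m creep '[[-1.4,4,-1,0,0,0],[0,4,0,0,0,0],[0,3,0,0,0,0],[0,1.5,0,0,0,0],[0,0,0,0,0,0]]'; python3 - <<'E'
from h import *
goj(0,27,23)
E
```

```text
t: 21.4
tcp_pos: [0.5402, 0.0208, 0.0222]
tcp_rot: [0.707, 0.02, -0.02, -0.707]
ft_force: [0.2, -0.1, -2.2]
width: 0.0484
t 21.4 at [540.2  20.8  22.2] psi 3.23 w 48.4 F [ 0.2 -0.1 -2.2]
turn [ 0.01 -0.02  0.01] shift after turn [-0.4 -0.8 -0.6]  shift in current axes [-0.4 -0.8 -0.6] j7 -0.3 j5 0.31
```

```bash
python3 -m creep '[[0,1,0,0,0,0],[0,0,0,0,0,0]]'; python3 -m creep '[[0,1,0,0,0,0],[0,0,0,0,0,0]]'
```

```text
t: 21.6
tcp_pos: [0.5403, 0.0208, 0.0221]
tcp_rot: [0.707, 0.02, -0.02, -0.707]
ft_force: [-5.6, -1.4, 12.1]
width: 0.0483
t: 21.8
tcp_pos: [0.5403, 0.0208, 0.0221]
tcp_rot: [0.707, 0.02, -0.02, -0.706]
ft_force: [-11.3, -1.1, 25.1]
width: 0.0482
```

```bash
python3 -m creep '[[0,-1.5,0,0,0,0],[0,0,0,0,0,0],[0,0,0,0,0,0],[0,0,0,0,0,0]]' 0.66; python3 -m creep '[[0,-30,0,0,0,0],[0,-40,0,0,0,0],[0,-30,0,0,0,0],[0,-20,0,0,0,0],[0,0,0,0,0,0]]'; python3 - <<'E'
from h import *
d,T=cam('wrist')
save('w16',d['img']); find('blue',d,T,20)
print('want long',YAW+90, j2w(0,27))
E
```

```text
t: 22.2
tcp_pos: [0.54, 0.0208, 0.0214]
tcp_rot: [-0.707, -0.02, 0.02, 0.707]
ft_force: [-0.6, 0.3, -0.2]
width: 0.0566
t: 22.7
tcp_pos: [0.5417, 0.021, 0.1444]
tcp_rot: [0.707, 0.022, -0.018, -0.707]
ft_force: [0.3, -0.3, -0.2]
width: 0.0564
blue c [540.2  21.5] size [89.5 49. ] long -86.9 psi 3.1 px [270 164  83 143] z 29.1 
want long 93.25 [539.86929474  20.15657511]
```

View pics/w16.png

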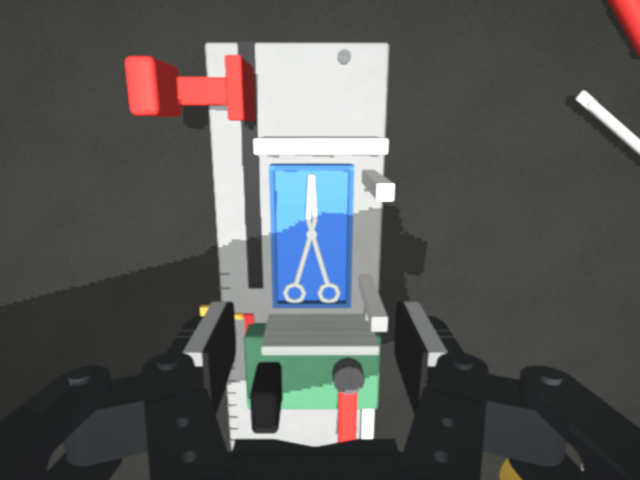

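```bash
python3 -m creep '[[-20,-20,40,0,8.5,0],[-25,-20,45,0,8.5,0],[-30,0,45,0,8.5,0],[-40,0,40,0,8.5,0],[-40,0,30,0,8.5,0]]' 0.8; python3 -m creep '[[-40,0,0,0,8.5,0],[0,0,0,0,8.5,0],[0,0,0,0,8.5,0],[0,0,0,0,8.5,0],[0,0,0,0,0,0]]'; python3 - <<'E'
from h import *
go(397,239.5,100,-74)
d,T=cam('wrist')
save('w17',d['img']); find('white',d,T,0);find('blue',d,T,0)
E
```

```text
t: 23.25
tcp_pos: [0.4475, 0.2265, 0.1785]
tcp_rot: [0.672, -0.223, 0.222, -0.671]
ft_force: [1.2, 0.4, -0.3]
width: 0.0684
t: 23.75
tcp_pos: [0.4161, 0.2486, 0.1784]
tcp_rot: [0.578, -0.408, 0.408, -0.577]
ft_force: [-0.3, 0.1, 0.1]
width: 0.0681
t 23.75 at [416.1 248.6 178.4] psi -70.51 w 68.1 F [-0.3  0.1  0.1]
turn [0.11 3.49 0.01] shift after turn [  3.5  78.4 -20.9]  shift in current axes [  2.2  78.5 -20.9] j7 -1.93 j5 0.09
white c [502.5 420.2] size [37.5 15.5] long -70.5 psi 19.5 px [83  0 58 27] z 6.7 CUT
white c [398.4 238.7] size [90.2 49.9] long 16.0 psi 106.0 px [284 184  72 117] z 6.7 
blue c [512.6 321.4] size [55.3 41.1] long 10.6 psi 100.6 px [224   0  61  99] z 14.1 CUT
blue c [520.9 295. ] size [62.   8.1] long 7.0 psi 97.0 px [286   0  26 101] z 14.6 CUT
blue c [405.5 347.6] size [91.5 50.8] long -18.1 psi 71.9 px [117 116 127 141] z 13.5
```

View pics/w17.png

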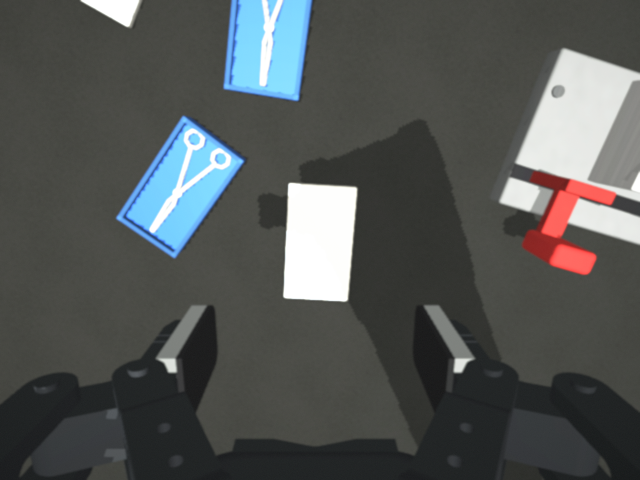

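```bash
python3 -m creep '[[0,40,0,0,3.5,0],[4,40,-9,0,0,0],[0,35,-9,0,0,0],[0,30,0,0,0,0],[0,0,0,0,0,0]]'; python3 - <<'E'
from h import *
go(398.4,238.7,15,-74)
E
```

```text
t: 24.3
tcp_pos: [0.3977, 0.2385, 0.0311]
tcp_rot: [0.568, -0.425, 0.422, -0.564]
ft_force: [-0.1, -1.2, 0.4]
width: 0.0683
t 24.3 at [397.7 238.5  31.1] psi -73.62 w 68.3 F [-0.1 -1.2  0.4]
turn [0.4  0.38 0.04] shift after turn [ 0.  16.1  0.7]  shift in current axes [ 0.  16.1  0.8] j7 -2.11 j5 0.24
```

```bash
python3 -m creep '[[0,15,0.7,0,0.3,0],[0,12,0,0,0,0],[0,0,0,0,0,0],[0,0,0,0,0,0]]' 0.69; python3 - <<'E'
from h import *
go(398.4,238.7,0,-74)
d,T=cam('wrist')
save('w18',d['img'])
E
```

```text
t: 24.7
tcp_pos: [0.4014, 0.2406, 0.008]
tcp_rot: [-0.564, 0.426, -0.426, 0.564]
ft_force: [-0.4, -0.1, -0.2]
width: 0.0586
t 24.7 at [401.4 240.6   8. ] psi -74.14 w 58.6 F [-0.4 -0.1 -0.2]
turn [-0.02 -0.14 -0.01] shift after turn [ 1.   8.  -3.4]  shift in current axes [ 1.   8.  -3.4] j7 -2.16 j5 0.29
```

View pics/w18.png

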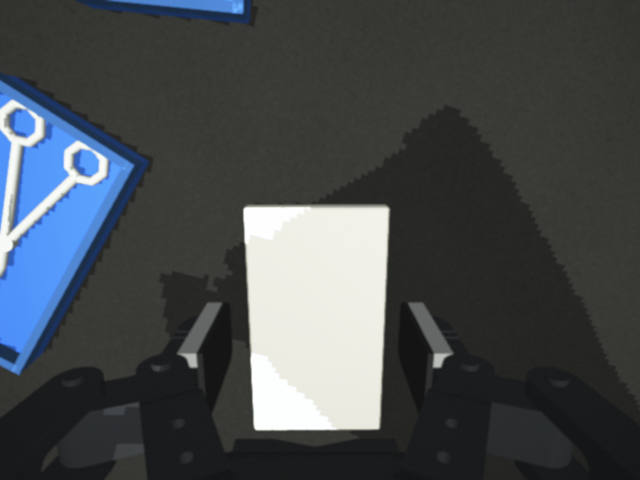

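```bash
python3 -m creep '[[1,6,-3.4,0,0,0],[0,0,0,0,0,0],[0,2,0,0,0,0],[0,0,0,0,0,0]]'; python3 -m creep '[[0,2,0,0,0,0],[0,0,0,0,0,0]]';  python3 -m creep '[[0,2,0,0,0,0],[0,0,0,0,0,0]]'
```

```text
t: 25.15
tcp_pos: [0.3981, 0.2384, -0.0004]
tcp_rot: [0.564, -0.426, 0.426, -0.564]
ft_force: [0.5, 0.6, 0.8]
width: 0.059
t: 25.35
tcp_pos: [0.3981, 0.2384, -0.0025]
tcp_rot: [0.564, -0.426, 0.426, -0.564]
ft_force: [-0.3, -0.1, -0.1]
width: 0.0589
t: 25.55
tcp_pos: [0.3981, 0.2384, -0.0045]
tcp_rot: [0.564, -0.426, 0.426, -0.564]
ft_force: [-0.4, 0.2, -0.6]
width: 0.0586
```

```bash
python3 -m creep '[[0,1.5,0,0,0,0],[0,0,0,0,0,0]]'; python3 -m creep '[[0,1.5,0,0,0,0],[0,0,0,0,0,0]]'
```

```text
t: 25.75
tcp_pos: [0.3982, 0.2385, -0.0048]
tcp_rot: [0.564, -0.426, 0.427, -0.564]
ft_force: [-7.8, -4.9, 20.0]
width: 0.0588
t: 25.95
tcp_pos: [0.3982, 0.2385, -0.005]
tcp_rot: [0.565, -0.426, 0.427, -0.563]
ft_force: [-16.2, -12.0, 48.9]
width: 0.0588
```

```bash
python3 -m creep '[[0,-5,0,0,0,0],[0,0,0,0,0,0]]'; python3 -m creep '[[0,0,0,0,0,0],[0,0,0,0,0,0],[0,0,0,0,0,0],[0,0,0,0,0,0],[0,0,0,0,0,0]]' 0 50; python3 -m creep '[[0,-15,0,0,0,0],[0,-30,0,0,0,0],[0,-40,0,0,0,0],[0,0,0,0,0,0]]'; python3 - <<'E'
from h import *
goj(0,27,150)
d,T=cam('wrist')
save('w19',d['img'])
E
```

```text
t: 26.15
tcp_pos: [0.3986, 0.2387, -0.0017]
tcp_rot: [-0.564, 0.426, -0.427, 0.564]
ft_force: [0.6, -0.3, 0.3]
width: 0.0594
t: 26.65
tcp_pos: [0.3983, 0.2385, -0.0021]
tcp_rot: [0.564, -0.426, 0.427, -0.564]
ft_force: [-1.9, -1.4, 10.3]
width: 0.0482
t: 27.05
tcp_pos: [0.4004, 0.2402, 0.0874]
tcp_rot: [-0.562, 0.425, -0.428, 0.566]
ft_force: [1.2, 0.7, -0.1]
width: 0.0479
t 27.05 at [400.4 240.2  87.4] psi -74.15 w 47.9 F [ 1.2  0.7 -0.1]
turn [ -0.38 -77.4    0.23] shift after turn [ 126.7  -62.6 -227.6]  shift in current axes [249.7 -62.3  74.5] j7 -2.06 j5 0.16
```

View pics/w19.png

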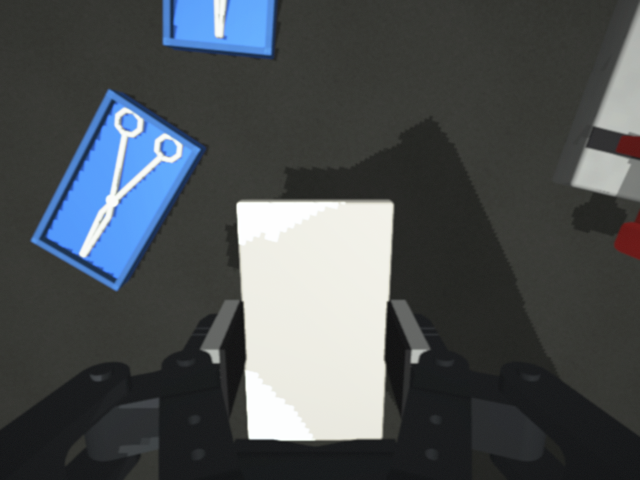

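```bash
python3 -m creep '[[20,-30,0,0,-8.5,0],[20,-33,0,0,-8.5,0],[20,0,0,0,-8.5,0],[20,0,0,0,-8.5,0],[20,0,0,0,-8.5,0]]'; python3 -m creep '[[20,0,-20,0,-8.5,0],[10,0,-40,0,-8.5,0],[10,0,-40,0,-8.5,0],[0,0,-20,0,-8.5,0],[0,0,0,0,-0.9,0]]'; python3 - <<'E'
from h import *
goj(0,28,110)
E
```

```text
t: 27.6
tcp_pos: [0.45, 0.156, 0.1426]
tcp_rot: [0.68, -0.195, 0.195, -0.679]
ft_force: [-0.2, 0.0, -0.4]
width: 0.0481
t: 28.1
tcp_pos: [0.4449, 0.0355, 0.1422]
tcp_rot: [0.708, 0.001, -0.003, -0.707]
ft_force: [-0.8, -0.9, -0.9]
width: 0.0478
t 28.1 at [444.9  35.5 142.2] psi 0.34 w 47.8 F [-0.8 -0.9 -0.9]
turn [ 0.07 -2.91 -0.12] shift after turn [ 93.9  32.2 -19.7]  shift in current axes [ 94.9  32.  -14.8] j7 -0.2 j5 0.04
```

```bash
python3 -m creep '[[31,0,-6.6,0,-2.9,0],[31,0,-6.6,0,0,0],[31,0,-6.5,0,0,0],[0,0,0,0,0,0],[0,0,0,0,0,0]]'; python3 - <<'E'
from h import *
goj(0,28,45)
d,T=cam('wrist')
save('w20',d['img'])
E
```

```text
t: 28.6
tcp_pos: [0.5391, 0.0237, 0.1421]
tcp_rot: [-0.706, -0.019, 0.02, 0.707]
ft_force: [-1.2, 1.3, -0.7]
width: 0.0481
t 28.6 at [539.1  23.7 142.1] psi 3.16 w 48.1 F [-1.2  1.3 -0.7]
turn [-0.07 -0.09 -0.12] shift after turn [ 0.5 97.1 -2.6]  shift in current axes [ 0.7 97.1 -2.7] j7 -0.21 j5 0.18
```

View pics/w20.png

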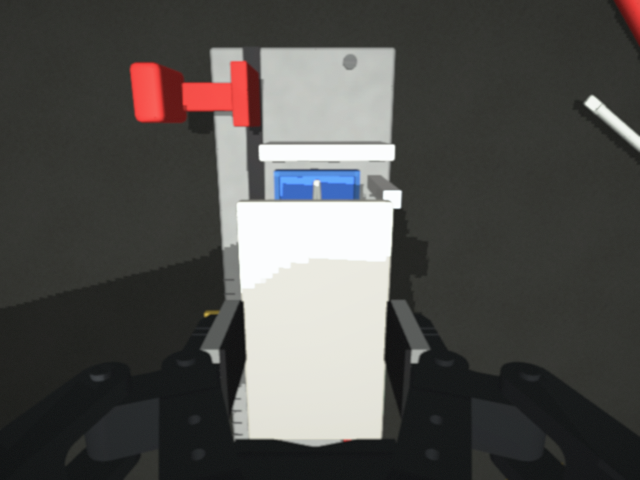

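```bash
python3 -m creep '[[0.5,40,-2,0,0,0],[0,35,0,0,0,0],[0,20,0,0,0,0],[0,9,0,0,0,0],[0,0,0,0,0,0]]'; python3 - <<'E'
from h import *
goj(0,28,32)
E
```

```text
t: 29.15
tcp_pos: [0.5391, 0.0209, 0.0386]
tcp_rot: [0.707, 0.019, -0.02, -0.707]
ft_force: [-0.2, -0.6, -0.0]
width: 0.048
t 29.15 at [539.1  20.9  38.6] psi 3.2 w 48.0 F [-0.2 -0.6 -0. ]
turn [ 0.01 -0.05 -0.09] shift after turn [0.7 6.6 0.2]  shift in current axes [0.7 6.6 0.2] j7 -0.28 j5 0.28
```

```bash
python3 -m creep '[[0.7,3,0.2,0,0,0],[0,2,0,0,0,0],[0,0,0,0,0,0]]'; python3 -m creep '[[0,1,0,0,0,0],[0,0,0,0,0,0]]';python3 -m creep '[[0,1,0,0,0,0],[0,0,0,0,0,0]]'
```

```text
t: 29.45
tcp_pos: [0.5412, 0.0208, 0.0348]
tcp_rot: [0.707, 0.02, -0.019, -0.707]
ft_force: [-0.1, 0.5, 0.8]
width: 0.048
t: 29.65
tcp_pos: [0.5409, 0.0208, 0.0333]
tcp_rot: [0.707, 0.02, -0.02, -0.707]
ft_force: [-0.5, -0.2, 0.3]
width: 0.0481
t: 29.85
tcp_pos: [0.5408, 0.0208, 0.0321]
tcp_rot: [0.707, 0.02, -0.02, -0.707]
ft_force: [0.3, 0.1, -0.9]
width: 0.0479
```

```bash
python3 -m creep '[[-0.5,1,0,0,0,0],[0,0,0,0,0,0]]'; python3 - <<'E'
from h import *
goj(0,28,32)
E
```

```text
t: 30.05
tcp_pos: [0.5408, 0.0208, 0.032]
tcp_rot: [0.707, 0.02, -0.019, -0.707]
ft_force: [-2.4, -0.7, 8.1]
width: 0.0487
t 30.05 at [540.8  20.8  32. ] psi 3.19 w 48.7 F [-2.4 -0.7  8.1]
turn [ 0.04 -0.06  0.06] shift after turn [-1.  -0.   0.4]  shift in current axes [-1.  -0.   0.4] j7 -0.29 j5 0.29
```

```bash
python3 -m creep '[[0,-1,0,0,0,0],[0,0,0,0,0,0],[0,0,0,0,0,0],[0,0,0,0,0,0]]' 0.66; python3 -m creep '[[0,-30,0,0,0,0],[0,-40,0,0,0,0],[0,-30,0,0,0,0],[0,-20,0,0,0,0],[0,0,0,0,0,0]]'; python3 - <<'E'
from h import *
d,T=cam('wrist')
save('w21',d['img']); find('white',d,T,34)
go(405.5,347.6,100,72)
E
```

```text
t: 30.45
tcp_pos: [0.5402, 0.0208, 0.032]
tcp_rot: [0.707, 0.02, -0.02, -0.707]
ft_force: [0.2, 0.5, -0.7]
width: 0.0564
t: 30.95
tcp_pos: [0.5419, 0.021, 0.1551]
tcp_rot: [0.707, 0.021, -0.018, -0.707]
ft_force: [0.4, -0.7, -1.2]
width: 0.0567
white c [540.6  20.3] size [90.  49.9] long -86.8 psi 3.2 px [270 165  84 141] z 40.7 
t 31.0 at [541.   20.8 153.2] psi 3.18 w 56.2 F [ 1.3  0.1 -0.3]
turn [  0.12 -68.82   0.09] shift after turn [268.9  53.2 229.9]  shift in current axes [-117.3   52.7  333.9] j7 -0.2 j5 0.18
```

View pics/w21.png

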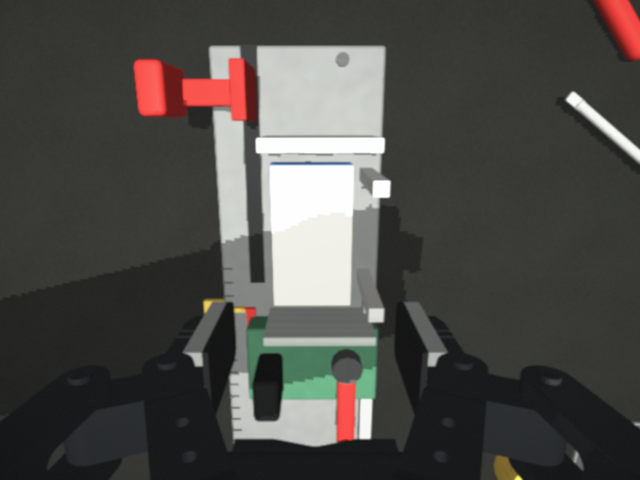

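```bash
python3 -m creep '[[9,0,45,0,-8.5,0],[9,0,45,0,-8.5,0],[9,0,45,0,-8.5,0],[9,0,45,0,-8.5,0],[9,0,45,0,-8.5,0]]' 0.8; python3 -m creep '[[9,0,45,0,-8.5,0],[9,0,45,0,-8.5,0],[9,0,45,0,-8.5,0],[0,0,0,0,-0.8,0],[0,0,0,0,0,0]]'; python3 - <<'E'
from h import *
d,T=cam('wrist')
save('w22',d['img']); find('blue',d,T);find('white',d,T)
go(405.5,347.6,50,72)
E
```

```text
t: 31.5
tcp_pos: [0.5046, 0.2441, 0.1506]
tcp_rot: [-0.651, -0.276, 0.277, 0.651]
ft_force: [-0.1, 0.9, -0.1]
width: 0.0682
t: 32.0
tcp_pos: [0.4115, 0.3429, 0.151]
tcp_rot: [0.572, 0.416, -0.417, -0.572]
ft_force: [0.4, -0.4, 0.1]
width: 0.0682
blue c [420.5 340.9] size [56.8 47.1] long -17.9 psi 72.1 px [282 201  70  82] z 9.1 
blue c [425.9 359.4] size [40.1 17.8] long -1.9 psi 88.1 px [326 217  31  53] z 9.0 
blue c [490.3 313.9] size [48.6 14.7] long -79.1 psi 10.9 px [279 321  60  32] z 11.6 
blue c [537.  298.8] size [85.9  6.2] long 13.0 psi 103.0 px [283 356  59  86] z 12.8 
white c [527.3 430.5] size [54.  47.3] long -9.4 psi 80.6 px [442 299  68  66] z 6.8 
t 32.05 at [412.7 342.  151. ] psi 71.93 w 67.8 F [ 1.2 -1.1 -0.5]
turn [-0.04 -0.07 -0.09] shift after turn [  3.1 101.    8.5]  shift in current axes [  3.2 101.    8.5] j7 0.24 j5 0.32
```

View pics/w22.png

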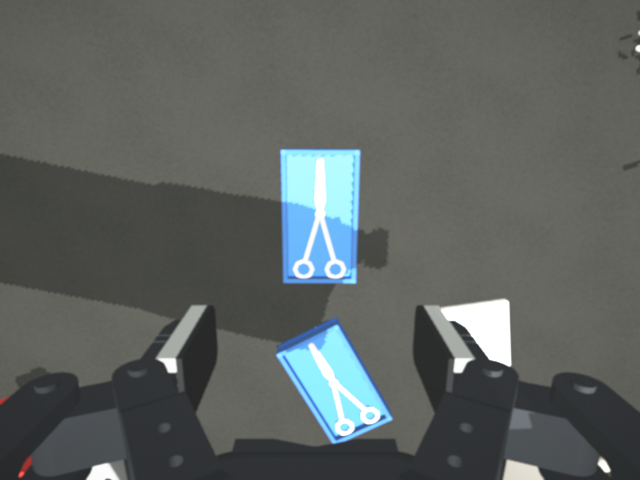

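```bash
sed -i 's/m=(h>100)&(h<125)&(s>120)&(v>60); zt=14/m=(h>88)\&(h<125)\&(s>60)\&(v>60); zt=14/' h.py; python3 -m creep '[[3,30,4,0,0,0],[0,40,4,0,0,0],[0,30,0,0,0,0],[0,0,0,0,0,0],[0,0,0,0,0,0]]'; python3 - <<'E'
from h import *
d,T=cam('wrist')
r=find('blue',d,T)
go(405.5,347.6,1,72)
E
```

```text
t: 32.55
tcp_pos: [0.4065, 0.3474, 0.0522]
tcp_rot: [-0.572, -0.415, 0.415, 0.573]
ft_force: [-0.6, 0.9, -0.2]
width: 0.0684
blue c [406.8 347. ] size [87.3 50.2] long -18.1 psi 71.9 px [258 185 115 184] z 9.0 
blue c [486.6 323.5] size [30.7 15.3] long -81.3 psi 8.7 px [288 416  64  30] z 11.2 
t 32.6 at [407.  348.1  53.2] psi 71.89 w 68.1 F [0.4 0.8 0.9]
turn [ 0.03 -0.11  0.04] shift after turn [-1.  52.2  1.3]  shift in current axes [-1.  52.2  1.3] j7 0.13 j5 0.45
```

```bash
python3 -m creep '[[-1,20,1,0,0,0],[0,20,0,0,0,0],[0,12,0,0,0,0],[0,0,0,0,0,0]]'; python3 -m creep '[[0,0,0,0,0,0],[0,0,0,0,0,0],[0,0,0,0,0,0],[0,0,0,0,0,0]]' 0 60; python3 - <<'E'
from h import *
go(405.5,347.6,1,72)
d,T=cam('wrist')
save('w23',d['img'])
E
python3 -m creep '[[0,-25,0,0,0,0],[0,-45,0,0,0,0],[0,-45,0,0,0,0],[0,-35,0,0,8.5,0],[0,0,0,0,8.5,0]]'
```

```text
t: 33.0
tcp_pos: [0.4049, 0.347, -0.0]
tcp_rot: [0.572, 0.415, -0.416, -0.572]
ft_force: [0.2, -0.2, 0.4]
width: 0.0682
t: 33.4
tcp_pos: [0.4056, 0.3482, 0.0017]
tcp_rot: [0.572, 0.416, -0.415, -0.572]
ft_force: [-0.9, -1.7, 6.9]
width: 0.0484
t 33.4 at [405.6 348.2   1.7] psi 71.98 w 48.4 F [-0.9 -1.7  6.9]
turn [ 0.09 -0.02  0.09] shift after turn [-0.6  0.7 -0.1]  shift in current axes [-0.6  0.7 -0.1] j7 0.07 j5 0.52
t: 33.95
tcp_pos: [0.4064, 0.3498, 0.1559]
tcp_rot: [-0.628, -0.328, 0.322, 0.628]
ft_force: [-0.1, 1.1, -1.8]
width: 0.0487
```

View pics/w23.png

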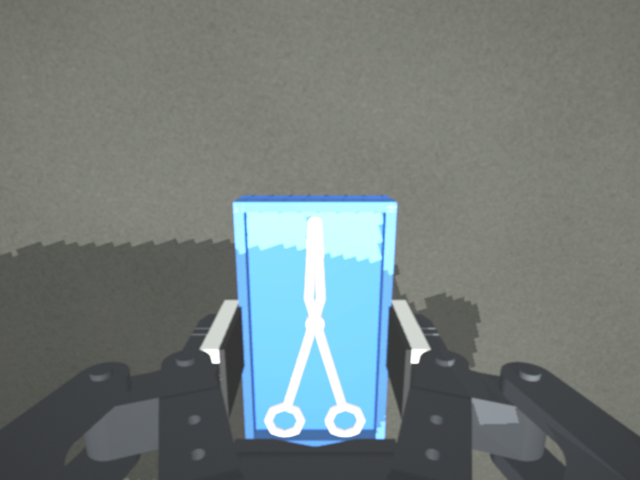

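```bash
python3 -m creep '[[0,0,-42,0,8.5,0],[0,0,-42,0,8.5,0],[0,0,-42,0,8.5,0],[0,0,-42,0,8.5,0],[0,0,-42,0,8.5,0]]'; python3 -m creep '[[0,0,-42,0,8.5,0],[0,0,-40,0,0.8,0],[0,0,0,0,0,0]]'; python3 - <<'E'
from h import *
goj(0,28,110)
E
```

```text
t: 34.45
tcp_pos: [0.5323, 0.1844, 0.151]
tcp_rot: [-0.703, -0.075, 0.074, 0.703]
ft_force: [0.4, -0.2, -1.8]
width: 0.0483
t: 34.75
tcp_pos: [0.5442, 0.0979, 0.1506]
tcp_rot: [0.708, 0.017, -0.016, -0.706]
ft_force: [0.2, -0.5, -0.9]
width: 0.0483
t 34.75 at [544.2  97.9 150.6] psi 2.69 w 48.3 F [ 0.2 -0.5 -0.9]
turn [ 0.18 -0.56  0.03] shift after turn [ -8.7  40.6 -76.3]  shift in current axes [ -8.   40.8 -76.3] j7 -0.37 j5 0.21
```

```bash
python3 -m creep '[[-4,0,-30,0,-0.5,0],[-4.5,0,-30,0,0,0],[0,20,-16,0,0,0],[0,20,0,0,0,0],[0,0,0,0,0,0]]'; python3 - <<'E'
from h import *
goj(0,28,52)
d,T=cam('wrist')
save('w24',d['img'])
E
```

```text
t: 35.25
tcp_pos: [0.5377, 0.028, 0.1086]
tcp_rot: [-0.707, -0.022, 0.024, 0.707]
ft_force: [0.0, -0.2, -0.6]
width: 0.0482
t 35.25 at [537.7  28.  108.6] psi 3.68 w 48.2 F [ 0.  -0.2 -0.6]
turn [-0.01  0.43 -0.18] shift after turn [ 1.7 56.6 -7. ]  shift in current axes [ 1.8 56.6 -7. ] j7 -0.23 j5 0.21
```

View pics/w24.png

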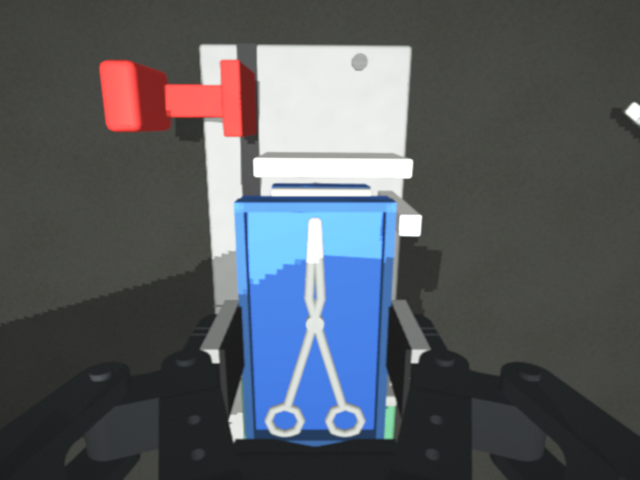

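```bash
python3 -m creep '[[1.5,10,-7,0,0.3,0],[0,0,0,0,0,0],[0,0,0,0,0,0]]'; python3 - <<'E'
from h import *
goj(0,28,48)
E
```

```text
t: 35.6
tcp_pos: [0.5413, 0.0214, 0.1005]
tcp_rot: [0.707, 0.021, -0.021, -0.707]
ft_force: [-0.5, 0.2, 0.3]
width: 0.0482
t 35.6 at [541.3  21.4 100.5] psi 3.4 w 48.2 F [-0.5  0.2  0.3]
turn [0.01 0.15 0.01] shift after turn [-1.5 52.5 -0.2]  shift in current axes [-1.5 52.5 -0.2] j7 -0.23 j5 0.22
```

```bash
python3 -m creep '[[-1.2,22,0,0,0.1,0],[0,20,0,0,0,0],[0,10,0,0,0,0],[0,3,0,0,0,0],[0,0,0,0,0,0]]'; python3 - <<'E'
from h import *
goj(0,28,42)
E
python3 -m creep '[[0,1,0,0,0,0],[0,0,0,0,0,0]]'
```

```text
t: 36.1
tcp_pos: [0.5401, 0.0215, 0.0455]
tcp_rot: [0.707, 0.02, -0.02, -0.707]
ft_force: [0.4, 0.6, -1.0]
width: 0.0479
t 36.1 at [540.1  21.5  45.5] psi 3.31 w 47.9 F [ 0.4  0.6 -1. ]
turn [0.01 0.06 0.01] shift after turn [-0.3  3.5 -0.3]  shift in current axes [-0.3  3.5 -0.3] j7 -0.27 j5 0.27
t: 36.3
tcp_pos: [0.5404, 0.0213, 0.0449]
tcp_rot: [0.707, 0.021, -0.02, -0.707]
ft_force: [0.3, 0.2, -1.2]
width: 0.0481
```

```bash
python3 -m creep '[[-0.5,1.5,0,0,0,0],[0,0,0,0,0,0]]'; python3 -m creep '[[0,1,0,0,0,0],[0,0,0,0,0,0]]';python3 -m creep '[[0,1,0,0,0,0],[0,0,0,0,0,0]]'
```

```text
t: 36.5
tcp_pos: [0.5394, 0.0212, 0.0428]
tcp_rot: [0.707, 0.02, -0.02, -0.707]
ft_force: [0.3, -1.4, -1.2]
width: 0.0484
t: 36.7
tcp_pos: [0.5395, 0.0212, 0.0418]
tcp_rot: [0.707, 0.02, -0.02, -0.707]
ft_force: [0.1, 0.1, 0.1]
width: 0.0483
t: 36.9
tcp_pos: [0.5396, 0.0212, 0.0417]
tcp_rot: [0.707, 0.02, -0.02, -0.706]
ft_force: [-6.2, -1.5, 13.2]
width: 0.048
```

```bash
python3 -m creep '[[0,-1.5,0,0,0,0],[0,0,0,0,0,0],[0,0,0,0,0,0],[0,0,0,0,0,0]]' 0.66; python3 -m creep '[[0,-30,0,0,0,0],[0,-40,0,0,0,0],[0,-30,0,0,0,0],[0,-20,0,0,0,0],[0,0,0,0,0,0]]'; python3 - <<'E'
from h import *
d,T=cam('wrist')
save('w25',d['img']); find('blue',d,T,40)
go(546,429.5,100,82)
d,T=cam('side'); P=cloud(d,T)*1000
save('s25',d['img'])
m=(P[...,0]>600)&(P[...,0]<760)&(P[...,1]>250)&(P[...,1]<520)&(P[...,2]>60)&(P[...,2]<170)
q=P[m]; print(q.min(0),q.max(0))
E
```

```text
t: 37.3
tcp_pos: [0.5394, 0.0212, 0.042]
tcp_rot: [0.707, 0.02, -0.02, -0.707]
ft_force: [-0.3, 0.6, -0.8]
width: 0.0562
t: 37.8
tcp_pos: [0.541, 0.0215, 0.165]
tcp_rot: [0.707, 0.022, -0.019, -0.707]
ft_force: [0.4, 0.8, 0.0]
width: 0.056
blue c [539.3  21.3] size [90.5 50.1] long -86.8 psi 3.2 px [269 164  85 144] z 49.0 
t 37.85 at [540.1  21.3 163.1] psi 3.29 w 56.2 F [-0.6  0.6 -1.1]
turn [  0.12 -78.71   0.08] shift after turn [405.1  63.1  51. ]  shift in current axes [ 29.2  62.9 407.2] j7 -0.19 j5 0.17
[649.21959363 297.51533776  60.05756661] [725.62934213 484.35921084 166.72922821]
```

View pics/w25.png

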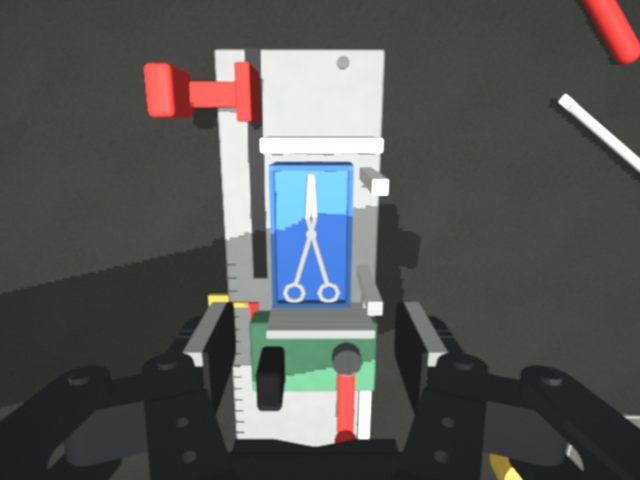

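View pics/s25.png

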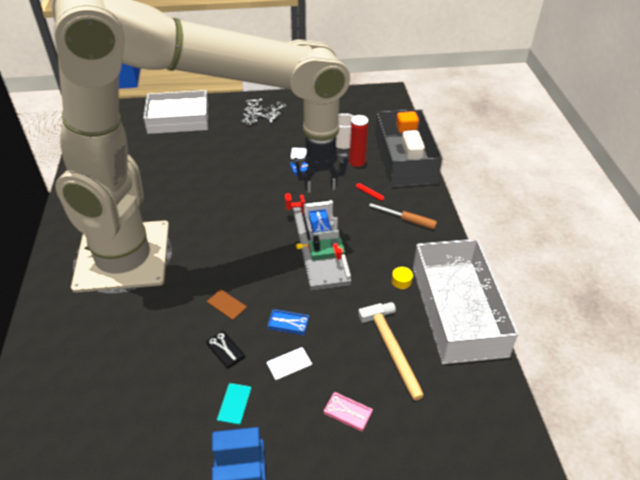

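```bash
python3 -m creep '[[0,0,45,0,-8.5,0],[0,0,45,0,-8.5,0],[0,0,45,0,-8.5,0],[0,0,45,0,-8.5,0],[0,0,45,0,-8.5,0]]' 0.8; python3 -m creep '[[45,0,0,0,-8.5,0],[45,0,0,0,-8.5,0],[45,0,0,0,-8.5,0],[45,0,0,0,-8.5,0],[30,0,0,0,-2.5,0]]'; python3 -m creep '[[0,0,0,0,0,0]]'; python3 - <<'E'
from h import *
d,T=cam('wrist')
save('w26',d['img']); find('blue',d,T);find('white',d,T)
go(546,429.5,50,82)
E
```

```text
t: 38.4
tcp_pos: [0.4616, 0.2292, 0.1607]
tcp_rot: [-0.65, -0.277, 0.278, 0.651]
ft_force: [0.1, 1.2, -0.3]
width: 0.0684
t: 38.9
tcp_pos: [0.561, 0.4106, 0.159]
tcp_rot: [-0.531, -0.466, 0.468, 0.532]
ft_force: [-0.3, -1.2, 1.2]
width: 0.0689
t: 39.0
tcp_pos: [0.5585, 0.4132, 0.1591]
tcp_rot: [-0.529, -0.466, 0.468, 0.532]
ft_force: [-1.6, -0.7, -0.7]
width: 0.0683
blue c [530.7 320.7] size [90.2 52.4] long 10.7 psi 100.7 px [113 129 121 147] z 9.2 
white c [536.8 390.1] size [89.9 49.9] long -9.2 psi 80.8 px [242 131  75 131] z 6.8 
white c [697.6 448.4] size [46.9 18.6] long -88.1 psi 1.9 px [353 378  59  23] z 6.2 
t 39.05 at [559.2 410.8 159.4] psi 82.5 w 68.5 F [ 0.3  0.4 -0.4]
turn [-0.22  0.5  -0.05] shift after turn [ 16.7 109.4  15.7]  shift in current axes [ 16.9 109.5  15.1] j7 0.44 j5 0.52
```

View pics/w26.png

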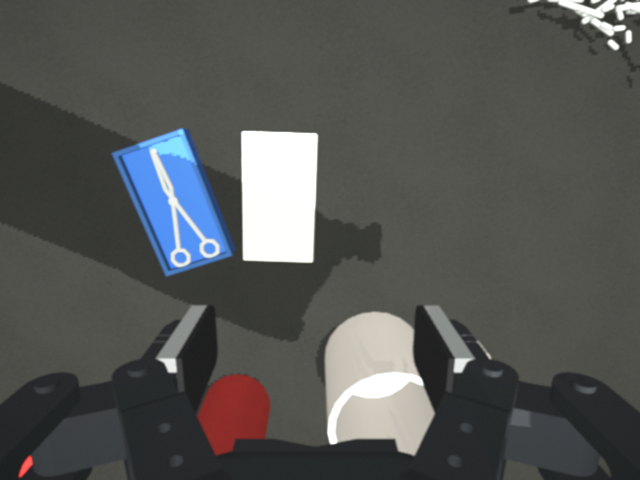

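```bash
python3 - <<'E'
from h import *
go(525,392,60,80.8)
E
```

```text
t 39.05 at [559.2 410.8 159.4] psi 82.5 w 68.5 F [ 0.3  0.4 -0.4]
turn [-0.21  1.7  -0.05] shift after turn [-24.1  99.4  30.7]  shift in current axes [-23.   99.6  31.1] j7 0.44 j5 0.52
```

```bash
python3 -m creep '[[-12,25,15,0,1.7,0],[-12,25,15,0,0,0],[0,25,0,0,0,0],[0,24,0,0,0,0],[0,0,0,0,0,0]]' 0.69; python3 - <<'E'
from h import *
d,T=cam('wrist')
save('w27',d['img']); find('blue',d,T);find('white',d,T)
go(525,392,10,80.8)
E
```

```text
t: 39.55
tcp_pos: [0.5265, 0.386, 0.059]
tcp_rot: [0.54, 0.454, -0.459, -0.539]
ft_force: [0.6, -0.4, -1.5]
width: 0.0587
blue c [530.6 320.8] size [90.9 53. ] long 10.8 psi 100.8 px [ 89 199 177 184] z 9.2 
white c [536.3 390.1] size [90.1 49.9] long -9.2 psi 80.8 px [275 197 108 174] z 6.7 
t 39.6 at [527.3 387.3  61.4] psi 80.51 w 59.1 F [ 0.4 -0.   1.2]
turn [-0.12 -0.29 -0.19] shift after turn [ 4.3 51.4  3. ]  shift in current axes [ 4.5 51.4  2.9] j7 0.35 j5 0.56
```

View pics/w27.png

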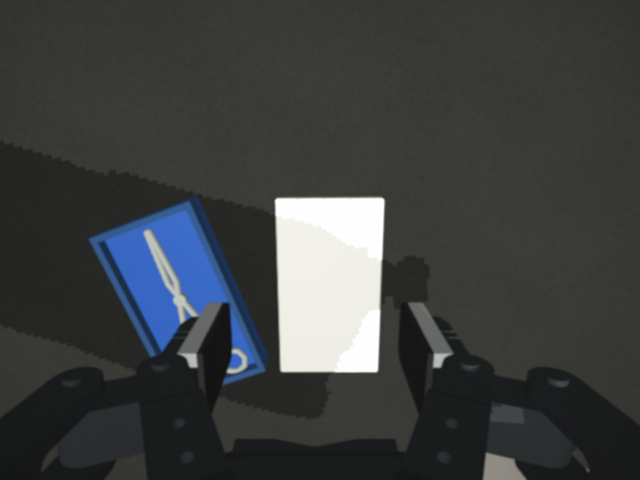

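```bash
python3 - <<'E'
from h import *
box=cv2.boxPoints(((530.6,320.8),(91,52),10.8)); ps=np.radians(80.8); X=np.array([np.cos(ps),np.sin(ps)]);Z=np.array([-X[1],X[0]])
r=box-np.array([525,392]); print(np.round(np.c_[r@X,r@Z],1))
E
python3 -m creep '[[4.4,15,3,0,-0.3,0],[0,15,0,0,0,0],[0,10,0,0,0,0],[0,0,0,0,0,0]]'; python3 - <<'E'
from h import *
go(525,392,-1.5,80.8)
d,T=cam('wrist')
save('w28',d['img'])
E
```

```text
[[ -60.5   34.7]
 [-109.4   17. ]
 [ -78.3  -68.6]
 [ -29.4  -50.8]]
t: 40.0
tcp_pos: [0.5249, 0.3933, 0.0211]
tcp_rot: [0.538, 0.458, -0.46, -0.538]
ft_force: [0.5, -0.8, -0.6]
width: 0.059
t 40.0 at [524.9 393.3  21.1] psi 80.89 w 59.0 F [ 0.5 -0.8 -0.6]
turn [-0.1   0.09 -0.13] shift after turn [-1.3 22.6 -0.3]  shift in current axes [-1.3 22.6 -0.4] j7 0.32 j5 0.59
```

View pics/w28.png

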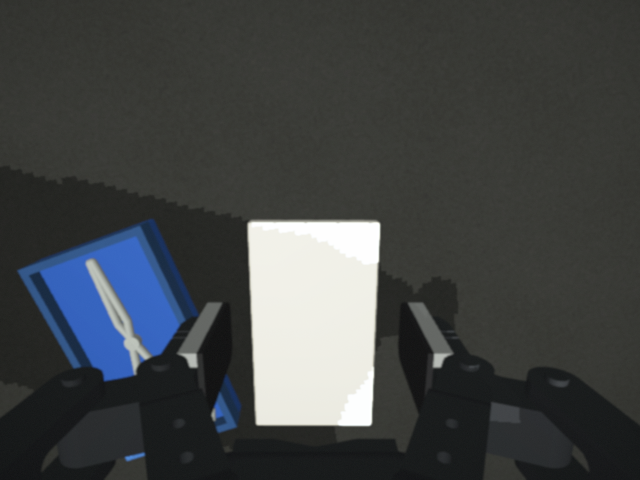

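```bash
python3 -m creep '[[-0.9,0,2.7,0,0,0],[0,12,0,0,0,0],[0,8,0,0,0,0],[0,2.4,0,0,0,0],[0,0,0,0,0,0]]' 0.65; python3 - <<'E'
from h import *
go(522,392.5,-2,80.8)
d,T=cam('wrist')
save('w29',d['img'])
E
```

```text
t: 40.55
tcp_pos: [0.5225, 0.3934, -0.0001]
tcp_rot: [0.538, 0.458, -0.459, -0.538]
ft_force: [-0.2, -0.2, 0.5]
width: 0.0555
t 40.55 at [ 5.225e+02  3.934e+02 -1.000e-01] psi 80.89 w 55.5 F [-0.2 -0.2  0.5]
turn [-0.04  0.09 -0.06] shift after turn [-1.   1.9  0.4]  shift in current axes [-1.   1.9  0.4] j7 0.31 j5 0.61
```

View pics/w29.png

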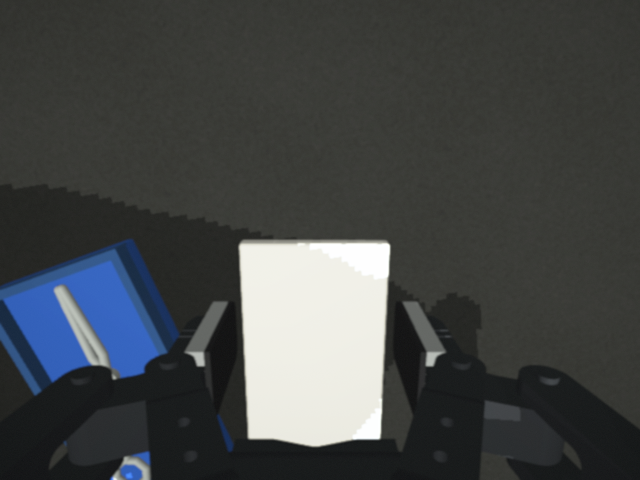

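Down 2 mm more, grip, lift.

```bash
python3 -m creep '[[-0.8,2,0,0,0,0],[0,0,0,0,0,0]]'; python3 -m creep '[[0,0,0,0,0,0],[0,0,0,0,0,0],[0,0,0,0,0,0],[0,0,0,0,0,0]]' 0 50; python3 -m creep '[[0,-15,0,0,0,0],[0,-35,0,0,0,0],[0,-45,0,0,0,0],[0,-45,0,0,0,0],[0,-20,0,0,0,0]]'; python3 - <<'E'
from h import *
d,T=cam('wrist')
save('w30',d['img']); find('blue',d,T)
goj(0,42,160)
E
```

```text
t: 40.8
tcp_pos: [0.5227, 0.3928, -0.0014]
tcp_rot: [0.538, 0.459, -0.459, -0.538]
ft_force: [0.3, -0.5, -0.7]
width: 0.0555
t: 41.2
tcp_pos: [0.5229, 0.3932, -0.0008]
tcp_rot: [0.538, 0.459, -0.458, -0.538]
ft_force: [-0.3, -0.5, 5.5]
width: 0.048
t: 41.7
tcp_pos: [0.5232, 0.3943, 0.1641]
tcp_rot: [0.538, 0.461, -0.457, -0.538]
ft_force: [-0.5, -0.1, -0.0]
width: 0.0479
blue c [530.6 320.5] size [90.5 52.1] long 10.6 psi 100.6 px [155 180  92 135] z 9.1 
blue c [552.2 325.7] size [35.1 14.6] long -4.3 psi 85.7 px [215 255  26  45] z 8.9 
t 41.75 at [523.8 394.9 166. ] psi 80.91 w 47.9 F [0.6 0.5 1.6]
turn [3.000e-02 7.765e+01 4.600e-01] shift after turn [  -5.2    6.  -360.1]  shift in current axes [-352.9    4.5  -71.9] j7 0.39 j5 0.48
```

View pics/w30.png

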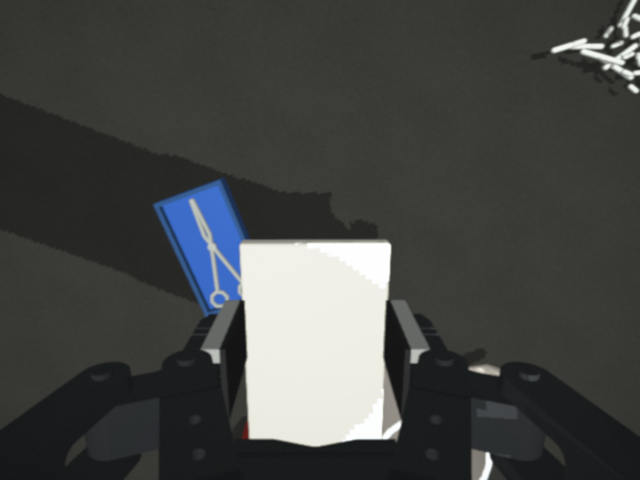

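```bash
python3 -m creep '[[-40,0,0,0,8.5,0],[-40,0,0,0,8.5,0],[-40,0,0,0,8.5,0],[-40,0,0,0,8.5,0],[0,0,-45,0,8.5,0]]'; python3 -m creep '[[0,0,-45,0,8.5,0],[0,0,-45,0,8.5,0],[0,0,-45,0,8.5,0],[0,0,-45,0,8.5,0],[0,0,0,0,1,0]]'; python3 -m creep '[[0,0,0,0,0,0]]'; python3 - <<'E'
from h import *
goj(0,42,100)
E
```

```text
t: 42.25
tcp_pos: [0.4897, 0.2151, 0.158]
tcp_rot: [0.669, 0.231, -0.234, -0.666]
ft_force: [1.2, 1.5, -0.4]
width: 0.0479
t: 42.75
tcp_pos: [0.5748, 0.0478, 0.1586]
tcp_rot: [0.708, 0.016, -0.016, -0.706]
ft_force: [-0.4, -0.2, -0.8]
width: 0.0478
t: 42.85
tcp_pos: [0.5735, 0.0548, 0.1589]
tcp_rot: [0.707, 0.02, -0.02, -0.707]
ft_force: [-0.0, 0.9, -0.0]
width: 0.0476
t 42.85 at [573.5  54.8 158.9] psi 3.29 w 47.6 F [-0.   0.9 -0. ]
turn [ 0.01  0.04 -0.01] shift after turn [-35.6  58.9 -17.7]  shift in current axes [-35.6  58.9 -17.6] j7 -0.28 j5 0.23
```

```bash
python3 -m creep '[[-18,0,-9.3,0,0,0],[-17.5,0,-9.3,0,0,0],[0,25,0,0,0,0],[0,25,0,0,0,0],[0,0,0,0,0,0]]'; python3 - <<'E'
from h import *
goj(0,41,60)
d,T=cam('wrist')
save('w31',d['img'])
E
```

```text
t: 43.35
tcp_pos: [0.5369, 0.0364, 0.1064]
tcp_rot: [-0.707, -0.021, 0.024, 0.707]
ft_force: [-0.2, -0.0, -1.3]
width: 0.0479
t 43.35 at [536.9  36.4 106.4] psi 3.6 w 47.9 F [-0.2 -0.  -1.3]
turn [-0.02  0.35 -0.27] shift after turn [ 2.1 46.4 -2.4]  shift in current axes [ 2.3 46.4 -2.4] j7 -0.26 j5 0.22
```

View pics/w31.png

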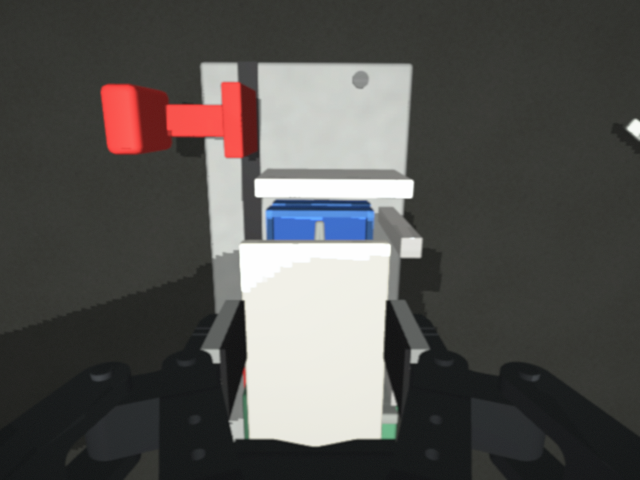

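```bash
python3 -m creep '[[1.2,20,-2.2,0,0.2,0],[0,15,0,0,0,0],[0,10,0,0,0,0],[0,0,0,0,0,0]]'; python3 - <<'E'
from h import *
goj(0,41,54)
E
```

```text
t: 43.8
tcp_pos: [0.5398, 0.0332, 0.0629]
tcp_rot: [-0.707, -0.019, 0.021, 0.707]
ft_force: [-1.4, -0.5, 0.1]
width: 0.0479
t 43.8 at [539.8  33.2  62.9] psi 3.24 w 47.9 F [-1.4 -0.5  0.1]
turn [-0.01 -0.01 -0.11] shift after turn [-0.7  8.9  0.9]  shift in current axes [-0.7  8.9  0.9] j7 -0.29 j5 0.27
```

```bash
python3 -m creep '[[-0.7,4,0.9,0,0,0],[0,2.5,0,0,0,0],[0,0,0,0,0,0]]'; python3 -m creep '[[0,1.2,0,0,0,0],[0,0,0,0,0,0]]';python3 -m creep '[[0,1.2,0,0,0,0],[0,0,0,0,0,0]]'
```

```text
t: 44.1
tcp_pos: [0.5398, 0.0338, 0.0573]
tcp_rot: [0.707, 0.02, -0.02, -0.707]
ft_force: [-0.1, 0.4, -0.4]
width: 0.0478
t: 44.3
tcp_pos: [0.5399, 0.0337, 0.0561]
tcp_rot: [0.707, 0.02, -0.02, -0.707]
ft_force: [0.1, 0.0, -0.3]
width: 0.0477
t: 44.5
tcp_pos: [0.5398, 0.0337, 0.0548]
tcp_rot: [0.707, 0.02, -0.02, -0.707]
ft_force: [0.9, -0.4, -1.0]
width: 0.0482
```

```bash
python3 -m creep '[[-0.5,1.2,0,0,0,0],[0,0,0,0,0,0]]'; python3 -m creep '[[0,1,0,0,0,0],[0,0,0,0,0,0]]'
```

```text
t: 44.7
tcp_pos: [0.5392, 0.0337, 0.0535]
tcp_rot: [0.707, 0.02, -0.02, -0.707]
ft_force: [0.1, 0.1, 1.0]
width: 0.048
t: 44.9
tcp_pos: [0.5394, 0.0337, 0.0531]
tcp_rot: [0.707, 0.02, -0.02, -0.707]
ft_force: [-2.5, -0.5, 5.6]
width: 0.0478
```

```bash
python3 -m creep '[[0,-1,0,0,0,0],[0,0,0,0,0,0],[0,0,0,0,0,0],[0,0,0,0,0,0]]' 0.66; python3 -m creep '[[0,-30,0,0,0,0],[0,-40,0,0,0,0],[0,-40,0,0,0,0],[0,0,-10,0,0,0],[0,0,0,0,0,0]]'; python3 - <<'E'
from h import *
d,T=cam('wrist')
save('w32',d['img']); r=find('white',d,T,54)
for q in r: print(w2j(q[:2]))
go(530.6,320.6,100,100.6)
E
```

```text
t: 45.3
tcp_pos: [0.5393, 0.0337, 0.0536]
tcp_rot: [0.707, 0.02, -0.02, -0.707]
ft_force: [-0.4, -0.2, -0.1]
width: 0.0564
t: 45.8
tcp_pos: [0.5404, 0.0223, 0.1643]
tcp_rot: [0.707, 0.02, -0.018, -0.706]
ft_force: [-0.3, -0.1, -0.5]
width: 0.0563
white c [540.   19.3] size [89.7 49.9] long -86.8 psi 3.2 px [270 171  87 145] z 60.7 
[ 0.10046927 26.15806642]
t 45.85 at [539.7  22.9 163.2] psi 3.11 w 56.5 F [ 1.2  0.1 -0.2]
turn [ 1.000e-02 -9.749e+01 -6.000e-02] shift after turn [294.3  63.2 -45.8]  shift in current axes [  7.1  62.9 297.8] j7 -0.21 j5 0.17
```

View pics/w32.png

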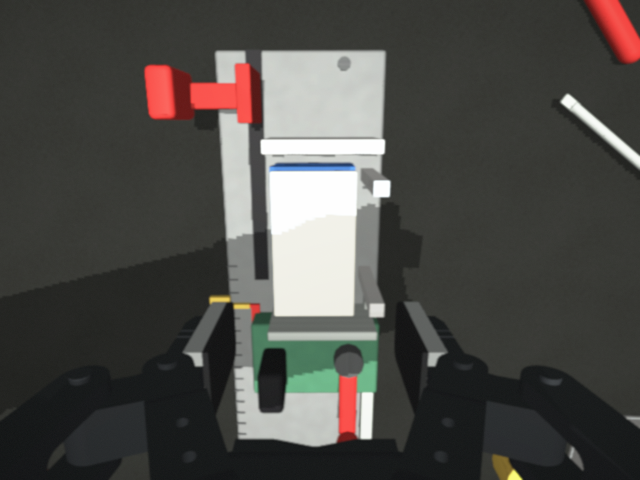

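```bash
python3 -m creep '[[0,0,40,0,-8.5,0],[0,0,40,0,-8.5,0],[0,0,40,0,-8.5,0],[0,0,40,0,-8.5,0],[25,0,0,0,-8.5,0]]' 0.8; python3 -m creep '[[25,0,0,0,-8.5,0],[25,0,0,0,-8.5,0],[25,0,0,0,-8.5,0],[15,0,0,0,-8.5,0],[15,0,0,0,-8.5,0]]'; python3 -m creep '[[15,0,0,0,-8.5,0],[15,0,0,0,-4,0],[0,0,0,0,0,0]]'; python3 - <<'E'
from h import *
d,T=cam('wrist')
save('w33',d['img']); find('blue',d,T)
go(530.6,320.6,50,100.6)
E
```

```text
t: 46.35
tcp_pos: [0.5117, 0.1955, 0.1628]
tcp_rot: [-0.65, -0.278, 0.28, 0.65]
ft_force: [0.6, 0.9, 0.1]
width: 0.0681
t: 46.85
tcp_pos: [0.567, 0.2809, 0.1616]
tcp_rot: [-0.506, -0.493, 0.495, 0.507]
ft_force: [-0.4, -0.2, -0.1]
width: 0.0683
t: 47.15
tcp_pos: [0.5643, 0.3122, 0.1619]
tcp_rot: [-0.449, -0.545, 0.546, 0.451]
ft_force: [-0.2, 0.2, -0.3]
width: 0.0686
blue c [530.9 319.9] size [89.7 50.1] long 10.6 psi 100.6 px [299 112  77 134] z 9.2 
t 47.2 at [565.  310.8 162.1] psi 100.73 w 68.7 F [-0.5 -0.2 -0.2]
turn [-0.15  0.13  0.01] shift after turn [ 16.  112.1  32. ]  shift in current axes [ 16.  112.2  31.7] j7 0.86 j5 0.51
```

View pics/w33.png

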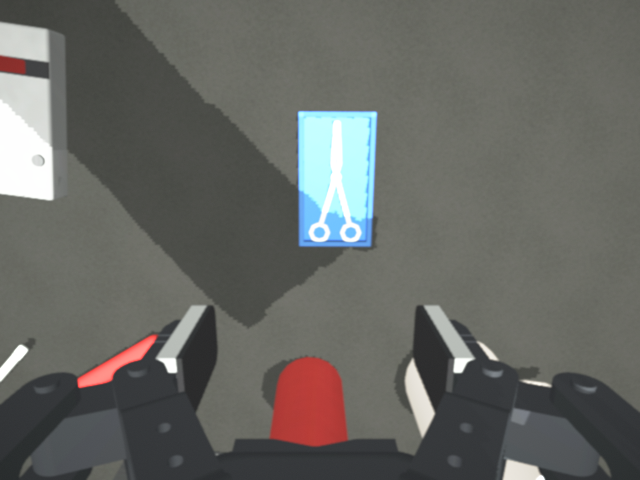

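```bash
python3 -m creep '[[8,20,16,0,0,0],[8,30,16,0,0,0],[0,40,0,0,0,0],[0,20,0,0,0,0],[0,0,0,0,0,0]]'; python3 - <<'E'
from h import *
d,T=cam('wrist')
find('blue',d,T)
go(530.9,320.2,1,100.6)
E
```

```text
t: 47.7
tcp_pos: [0.5304, 0.3171, 0.0501]
tcp_rot: [-0.452, -0.542, 0.546, 0.452]
ft_force: [-0.2, 0.4, 1.0]
width: 0.0686
blue c [530.6 319.8] size [91.3 50.2] long 10.7 psi 100.7 px [263 183 117 194] z 9.1 
t 47.75 at [531.3 318.2  52.4] psi 100.55 w 68.3 F [-0.1  0.1  0.7]
turn [-0.15 -0.05 -0.08] shift after turn [ 2.1 51.4  0.1]  shift in current axes [ 2.1 51.4 -0.1] j7 0.76 j5 0.58
```

```bash
python3 -m creep '[[1.2,20,0,0,0,0],[0,20,0,0,0,0],[0,10,0,0,0,0],[0,0,0,0,0,0]]'; python3 -m creep '[[0,0,0,0,0,0],[0,0,0,0,0,0],[0,0,0,0,0,0],[0,0,0,0,0,0]]' 0 60; python3 - <<'E'
from h import *
go(530.9,320,1,100.6)
d,T=cam('wrist')
save('w34',d['img'])
E
python3 -m creep '[[0,-25,0,0,0,0],[0,-45,0,0,0,0],[0,-45,0,0,0,0],[0,-40,0,0,8.5,0],[0,0,0,0,8.5,0]]'
```

```text
t: 48.15
tcp_pos: [0.5308, 0.32, 0.0018]
tcp_rot: [-0.451, -0.543, 0.545, 0.452]
ft_force: [0.9, -0.4, 0.1]
width: 0.0685
t: 48.55
tcp_pos: [0.5321, 0.3213, 0.0046]
tcp_rot: [0.451, 0.545, -0.544, -0.451]
ft_force: [-1.2, -0.0, 6.6]
width: 0.0483
t 48.55 at [532.1 321.3   4.6] psi 100.69 w 48.3 F [-1.2 -0.   6.6]
turn [0.08 0.09 0.02] shift after turn [-1.   3.6  1.4]  shift in current axes [-1.   3.6  1.4] j7 0.72 j5 0.63
t: 49.1
tcp_pos: [0.5333, 0.3228, 0.1646]
tcp_rot: [0.529, 0.473, -0.467, -0.528]
ft_force: [-0.3, 0.9, -1.6]
width: 0.0477
```

View pics/w34.png

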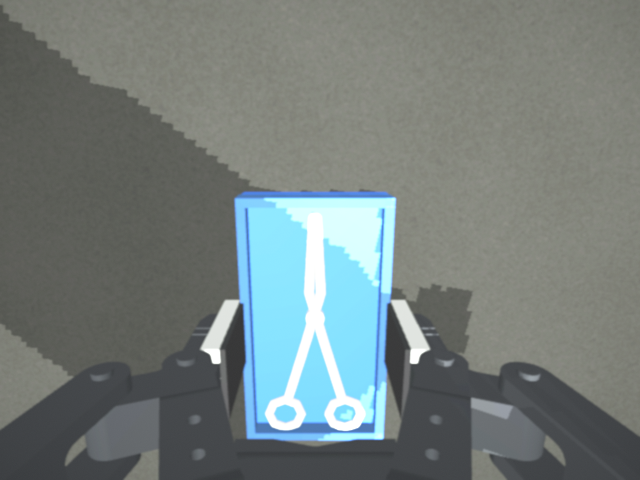

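```bash
python3 -m creep '[[-38,0,0,0,8.5,0],[-38,0,0,0,8.5,0],[-38,0,0,0,8.5,0],[-38,0,0,0,8.5,0],[0,0,-35,0,8.5,0]]'; python3 -m creep '[[0,0,-35,0,8.5,0],[0,0,-35,0,8.5,0],[0,0,-35,0,8.5,0],[0,0,-35,0,8.5,0],[0,0,0,0,4,0]]'; python3 -m creep '[[0,0,0,0,0,0]]'; python3 - <<'E'
from h import *
goj(0,28,120)
E
```

```text
t: 49.6
tcp_pos: [0.5041, 0.1544, 0.1579]
tcp_rot: [0.664, 0.246, -0.249, -0.661]
ft_force: [1.0, 0.7, -0.9]
width: 0.0478
t: 50.1
tcp_pos: [0.5762, 0.0287, 0.1581]
tcp_rot: [0.708, 0.015, -0.015, -0.706]
ft_force: [-0.2, 0.2, -1.4]
width: 0.0473
t: 50.2
tcp_pos: [0.5751, 0.0341, 0.1585]
tcp_rot: [0.707, 0.019, -0.019, -0.707]
ft_force: [0.5, 0.6, -1.0]
width: 0.0481
t 50.2 at [575.1  34.1 158.5] psi 3.03 w 48.1 F [ 0.5  0.6 -1. ]
turn [ 0.02 -0.22 -0.02] shift after turn [-35.9  38.5 -10.9]  shift in current axes [-35.9  38.5 -11. ] j7 -0.25 j5 0.23
```

```bash
python3 -m creep '[[-18,0,-6,0,-0.2,0],[-17,0,-5,0,0,0],[0,20,0,0,0,0],[0,18,0,0,0,0],[0,0,0,0,0,0]]'; python3 - <<'E'
from h import *
goj(0,28,72)
d,T=cam('wrist')
save('w35',d['img'])
E
```

```text
t: 50.7
tcp_pos: [0.539, 0.0229, 0.1188]
tcp_rot: [-0.707, -0.021, 0.024, 0.707]
ft_force: [-1.2, -0.3, -1.1]
width: 0.0477
t 50.7 at [539.   22.9 118.8] psi 3.63 w 47.7 F [-1.2 -0.3 -1.1]
turn [-0.01  0.38 -0.21] shift after turn [ 0.7 46.8 -1.8]  shift in current axes [ 0.9 46.8 -1.8] j7 -0.23 j5 0.22
```

View pics/w35.png

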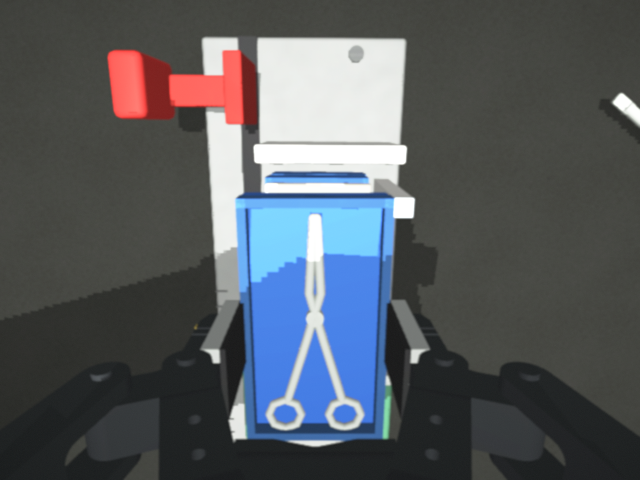

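```bash
python3 -m creep '[[0.2,20,-3.5,0,0.2,0],[0,15,0,0,0,0],[0,11,0,0,0,0],[0,0,0,0,0,0]]'; python3 - <<'E'
from h import *
goj(0,26,65)
E
```

```text
t: 51.15
tcp_pos: [0.5403, 0.0188, 0.0734]
tcp_rot: [-0.707, -0.019, 0.021, 0.707]
ft_force: [-0.8, 0.2, -0.6]
width: 0.0479
t 51.15 at [540.3  18.8  73.4] psi 3.24 w 47.9 F [-0.8  0.2 -0.6]
turn [-0.01 -0.01 -0.14] shift after turn [-0.4  8.4  0.3]  shift in current axes [-0.3  8.4  0.3] j7 -0.26 j5 0.26
```

```bash
python3 -m creep '[[-0.6,4,0,0,0,0],[0,2,0,0,0,0],[0,0,0,0,0,0]]'; python3 -m creep '[[0,1.2,0,0,0,0],[0,0,0,0,0,0]]';python3 -m creep '[[0,1,0,0,0,0],[0,0,0,0,0,0]]'; python3 -m creep '[[0,1,0,0,0,0],[0,0,0,0,0,0]]'
```

```text
t: 51.45
tcp_pos: [0.5407, 0.0185, 0.0688]
tcp_rot: [0.707, 0.02, -0.02, -0.707]
ft_force: [0.3, 0.2, -1.7]
width: 0.048
t: 51.65
tcp_pos: [0.5407, 0.0185, 0.0676]
tcp_rot: [0.707, 0.02, -0.02, -0.707]
ft_force: [0.2, -0.8, -1.8]
width: 0.048
t: 51.85
tcp_pos: [0.5406, 0.0185, 0.0664]
tcp_rot: [0.707, 0.02, -0.02, -0.707]
ft_force: [0.1, -0.2, -1.5]
width: 0.048
t: 52.05
tcp_pos: [0.5405, 0.0185, 0.0653]
tcp_rot: [0.707, 0.02, -0.02, -0.707]
ft_force: [0.2, -0.2, -1.4]
width: 0.048
```

```bash
python3 -m creep '[[-0.5,0.8,0,0,0,0],[0,0,0,0,0,0]]'; python3 -m creep '[[0,0.8,0,0,0,0],[0,0,0,0,0,0]]'
```

```text
t: 52.25
tcp_pos: [0.5401, 0.0185, 0.0646]
tcp_rot: [0.707, 0.02, -0.02, -0.707]
ft_force: [-0.1, -0.4, -1.8]
width: 0.048
t: 52.45
tcp_pos: [0.5402, 0.0185, 0.0646]
tcp_rot: [0.707, 0.02, -0.02, -0.707]
ft_force: [-4.6, -1.1, 7.6]
width: 0.0481
```

```bash
python3 -m creep '[[0,-1,0,0,0,0],[0,0,0,0,0,0],[0,0,0,0,0,0],[0,0,0,0,0,0]]' 0.66; python3 -m creep '[[0,-30,0,0,0,0],[0,-40,0,0,0,0],[0,-40,0,0,0,0],[0,0,0,0,0,0]]'; python3 - <<'E'
from h import *
d,T=cam('wrist')
save('w36',d['img']); r=find('blue',d,T,60)
for q in r: print(w2j(q[:2]))
go(418.5,-390.6,100,-70.1)
d,T=cam('side'); save('s36',d['img'])
E
```

```text
t: 52.85
tcp_pos: [0.5401, 0.0185, 0.0648]
tcp_rot: [0.707, 0.02, -0.02, -0.707]
ft_force: [-0.6, -0.2, 0.3]
width: 0.0563
t: 53.25
tcp_pos: [0.5429, 0.0191, 0.1802]
tcp_rot: [0.707, 0.023, -0.017, -0.707]
ft_force: [0.1, 0.2, -0.1]
width: 0.0562
blue c [539.9  19.1] size [90.8 50.1] long -86.8 psi 3.2 px [265 164  87 147] z 69.0 
[1.09016765e-02 2.59803041e+01]
t 53.3 at [541.6  18.7 177.4] psi 3.18 w 56.6 F [ 0.5  0.3 -1.1]
turn [-0.12 73.28  0.27] shift after turn [ 342.9   77.4 -255.1]  shift in current axes [-146.1   77.1 -401.7] j7 -0.19 j5 0.17
```

View pics/w36.png

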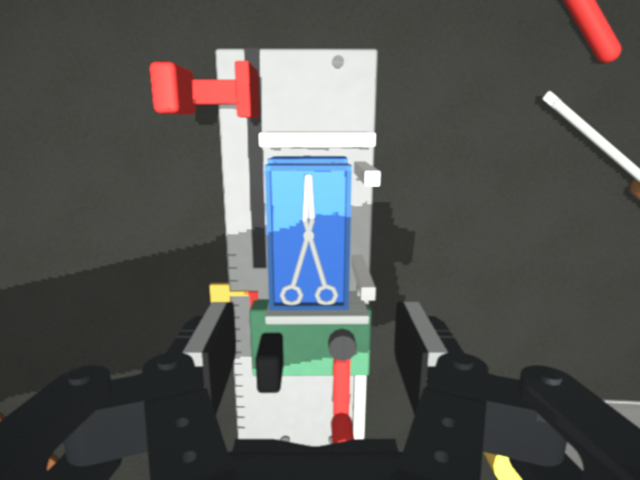

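View pics/s36.png

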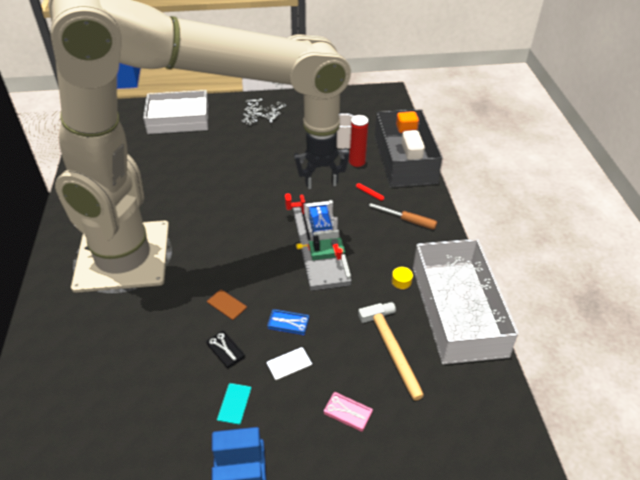

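```bash
python3 -m creep '[[9,0,-46,0,8.5,0],[9,0,-46,0,8.5,0],[9,0,-46,0,8.5,0],[9,0,-46,0,8.5,0],[9,0,-46,0,8.5,0]]' 0.75; python3 -m creep '[[9,0,-46,0,8.5,0],[9,0,-46,0,8.5,0],[9,0,-46,0,8.5,0],[20,0,-20,0,5.3,0],[0,0,0,0,0,0]]'; python3 - <<'E'
from h import *
d,T=cam('wrist')
save('w37',d['img']); r=find('white',d,T); find('blue',d,T)
go(r[0][0],r[0][1],50,r[0][2]-90)
E
```

```text
t: 53.85
tcp_pos: [0.5281, -0.2122, 0.1729]
tcp_rot: [-0.665, 0.241, -0.239, 0.665]
ft_force: [0.1, -0.6, -0.5]
width: 0.0639
t: 54.35
tcp_pos: [0.4323, -0.3531, 0.1731]
tcp_rot: [0.578, -0.41, 0.408, -0.576]
ft_force: [0.4, 0.2, 0.4]
width: 0.0644
white c [ 544.9 -523.8] size [73.5 16.3] long -34.0 psi 56.0 px [545 109  95  70] z 8.7 CUT
white c [ 527.7 -540.8] size [60.9 16.8] long -33.5 psi 56.5 px [571 147  69  68] z 8.7 CUT
white c [ 513.9 -516.3] size [30.  13.2] long -18.0 psi 72.0 px [546 175  39  29] z 8.7 
white c [ 418.9 -391.3] size [89.9 50. ] long 19.6 psi 109.6 px [323 193  69 115] z 6.7 
blue c [ 426.6 -276.6] size [91.2 50.2] long -18.4 psi 71.6 px [147 120 129 143] z 9.0 
t 54.4 at [ 434.1 -350.4  173.2] psi -70.33 w 64.3 F [0.1 1.2 0.2]
turn [ 1.600e-01  5.366e+01 -3.000e-02] shift after turn [ 81.8 123.2 188.7]  shift in current axes [200.7 122.8  46.2] j7 -0.69 j5 0.07
```

View pics/w37.png

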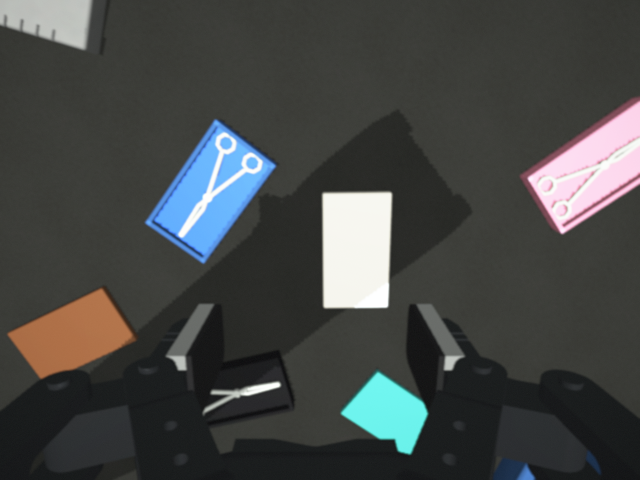

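```bash
python3 - <<'E'
from h import *
go(418.9,-391.3,40,-70.4)
E
```

```text
t 54.4 at [ 434.1 -350.4  173.2] psi -70.33 w 64.3 F [0.1 1.2 0.2]
turn [ 0.12  0.07 -0.09] shift after turn [ 33.4 133.2 -28. ]  shift in current axes [ 33.6 133.2 -27.8] j7 -0.69 j5 0.07
```

```bash
python3 -m creep '[[17,30,-14,0,0,0],[16.5,30,-14,0,0,0],[0,40,0,0,0,0],[0,33,0,0,0,0],[0,0,0,0,0,0]]' 0.69; python3 - <<'E'
from h import *
d,T=cam('wrist')
r=find('white',d,T)
go(418.9,-391.3,5,-70.4)
E
```

```text
t: 54.9
tcp_pos: [0.419, -0.3862, 0.0366]
tcp_rot: [-0.579, 0.409, -0.402, 0.58]
ft_force: [-1.2, -0.3, -0.5]
width: 0.059
white c [ 418.7 -391.3] size [90.2 49.9] long 20.0 psi 110.0 px [265 189 123 195] z 6.7 
t 54.95 at [ 420.5 -387.4   39.7] psi -69.95 w 59.2 F [ 0.3 -0.5  0.4]
turn [ 0.12  0.45 -0.29] shift after turn [ 3.1 34.7 -2.8]  shift in current axes [ 3.2 34.7 -2.7] j7 -0.65 j5 0.12
```

```bash
python3 -m creep '[[2.5,15,-1.5,0,0,0],[0,15,0,0,0,0],[0,4,0,0,0,0],[0,0,0,0,0,0]]'; python3 - <<'E'
from h import *
go(418.8,-391.3,-2,-70.1)
d,T=cam('wrist'); save('w38',d['img'])
E
```

```text
t: 55.35
tcp_pos: [0.4204, -0.3925, 0.0075]
tcp_rot: [0.579, -0.406, 0.406, -0.579]
ft_force: [-0.3, 1.0, 0.4]
width: 0.0586
t 55.35 at [ 420.4 -392.5    7.5] psi -70.09 w 58.6 F [-0.3  1.   0.4]
turn [ 0.03  0.01 -0.04] shift after turn [-1.7  9.5 -1.1]  shift in current axes [-1.7  9.5 -1.1] j7 -0.66 j5 0.14
```

View pics/w38.png

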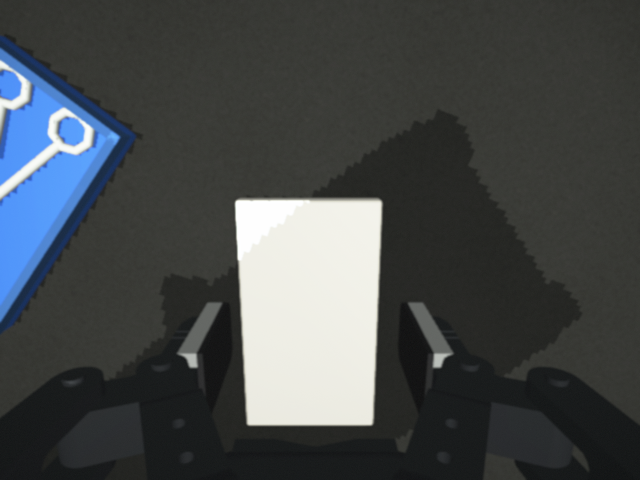

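```bash
python3 -m creep '[[-1.6,5,-1,0,0,0],[0,4,0,0,0,0],[0,0,0,0,0,0]]'; python3 - <<'E'
from h import *
go(418.8,-391.3,-2,-70.1)
E
python3 -m creep '[[0,0,0,0,0,0],[0,0,0,0,0,0],[0,0,0,0,0,0],[0,0,0,0,0,0]]' 0 50; python3 -m creep '[[0,-15,0,0,0,0],[0,-35,0,0,0,0],[0,-45,0,0,0,0],[0,-45,0,0,0,0],[0,-40,0,0,0,0]]';python3 - <<'E'
from h import *
d,T=cam('wrist'); save('w39',d['img']); find('blue',d,T)
goj(0,28,180)
E
```

```text
t: 55.7
tcp_pos: [0.4188, -0.3915, -0.0015]
tcp_rot: [0.579, -0.406, 0.406, -0.579]
ft_force: [-0.2, 0.1, -0.2]
width: 0.059
t 55.7 at [ 418.8 -391.5   -1.5] psi -70.11 w 59.0 F [-0.2  0.1 -0.2]
turn [ 0.03 -0.01 -0.02] shift after turn [-0.2  0.5  0.1]  shift in current axes [-0.2  0.5  0.1] j7 -0.66 j5 0.14
t: 56.1
tcp_pos: [0.4193, -0.392, -0.0006]
tcp_rot: [0.579, -0.406, 0.406, -0.579]
ft_force: [-1.3, -0.1, 5.0]
width: 0.0479
t: 56.6
tcp_pos: [0.4191, -0.3915, 0.1823]
tcp_rot: [0.579, -0.405, 0.407, -0.579]
ft_force: [1.1, -0.7, -0.4]
width: 0.048
blue c [ 426.5 -277.1] size [91.2 51.4] long -18.4 psi 71.6 px [103  82 129 144] z 9.1 
t 56.65 at [ 421.4 -393.4  189.2] psi -70.1 w 48.0 F [ 2.7 -1.5  5.8]
turn [  0.11 -73.35   0.64] shift after turn [141.7   9.2 407.1]  shift in current axes [-349.5    7.1  252.4] j7 -0.61 j5 0.07
```

View pics/w39.png

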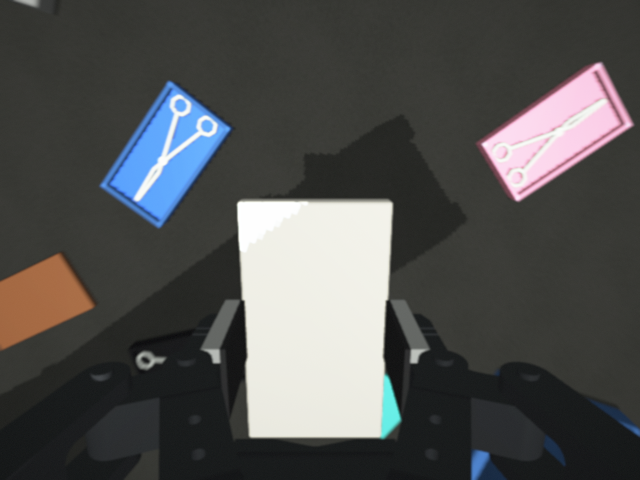

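```bash
python3 -m creep '[[-9,0,46,0,-8.3,0],[-9,0,46,0,-8.3,0],[-9,0,46,0,-8.3,0],[-9,0,46,0,-8.3,0],[-9,0,46,0,-8.3,0]]'; python3 -m creep '[[-9,0,46,0,-8.3,0],[-9,0,46,0,-8.3,0],[-9,0,46,0,-8.3,0],[0,0,46,0,-7,0],[0,0,0,0,0,0]]'; python3 - <<'E'
from h import *
goj(0,27,120)
E
```

```text
t: 57.15
tcp_pos: [0.575, -0.2209, 0.1794]
tcp_rot: [0.686, -0.173, 0.173, -0.686]
ft_force: [0.5, 0.3, -0.6]
width: 0.0479
t: 57.65
tcp_pos: [0.5991, -0.0298, 0.1799]
tcp_rot: [-0.706, -0.026, 0.025, 0.708]
ft_force: [-0.2, -0.4, 0.6]
width: 0.0477
t 57.65 at [599.1 -29.8 179.9] psi 4.11 w 47.7 F [-0.2 -0.4  0.6]
turn [-0.17  0.86  0.06] shift after turn [-56.3  59.9  53.3]  shift in current axes [-55.6  60.   53.9] j7 -0.12 j5 0.23
```

```bash
python3 -m creep '[[-28,0,27,0,0.8,0],[-28,0,26,0,0,0],[0,30,0,0,0,0],[0,28,0,0,0,0],[0,0,0,0,0,0]]'; python3 - <<'E'
from h import *
goj(0,27,82)
d,T=cam('wrist'); save('w40',d['img'])
E
```

```text
t: 58.15
tcp_pos: [0.5384, 0.0109, 0.1183]
tcp_rot: [0.707, 0.013, -0.017, -0.707]
ft_force: [-0.3, 0.2, 0.7]
width: 0.0478
t 58.15 at [538.4  10.9 118.3] psi 2.47 w 47.8 F [-0.3  0.2  0.7]
turn [ 0.03 -0.78 -0.3 ] shift after turn [ 2.  36.3  9.1]  shift in current axes [ 2.  36.3  9.2] j7 -0.23 j5 0.21
```

View pics/w40.png

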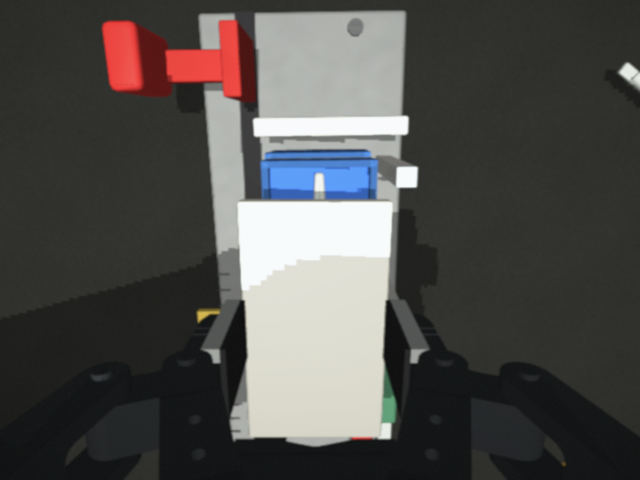

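```bash
python3 -m creep '[[1.2,15,9,0,-0.6,0],[0,12,0,0,0,0],[0,9,0,0,0,0],[0,0,0,0,0,0]]'; python3 - <<'E'
from h import *
goj(0,27,74)
E
```

```text
t: 58.6
tcp_pos: [0.5408, 0.0204, 0.0835]
tcp_rot: [0.707, 0.018, -0.02, -0.707]
ft_force: [-0.4, -0.2, -0.1]
width: 0.0478
t 58.6 at [540.8  20.4  83.5] psi 3.09 w 47.8 F [-0.4 -0.2 -0.1]
turn [ 0.   -0.16 -0.13] shift after turn [-0.9  9.5 -0.1]  shift in current axes [-0.9  9.5 -0.1] j7 -0.26 j5 0.25
```

```bash
python3 -m creep '[[-0.9,4.5,0,0,-0.1,0],[0,2.5,0,0,0,0],[0,0,0,0,0,0]]'; python3 -m creep '[[-0.4,1.2,0,0,0,0],[0,0,0,0,0,0]]';python3 -m creep '[[0,1,0,0,0,0],[0,0,0,0,0,0]]'; python3 -m creep '[[0,0.8,0,0,0,0],[0,0,0,0,0,0]]'
```

```text
t: 58.9
tcp_pos: [0.5406, 0.0204, 0.0777]
tcp_rot: [0.707, 0.02, -0.02, -0.707]
ft_force: [0.2, 0.0, 0.2]
width: 0.0476
t: 59.1
tcp_pos: [0.5403, 0.0204, 0.0767]
tcp_rot: [0.707, 0.02, -0.02, -0.707]
ft_force: [0.0, 0.1, -0.3]
width: 0.0476
t: 59.3
tcp_pos: [0.5402, 0.0204, 0.0756]
tcp_rot: [0.707, 0.02, -0.02, -0.707]
ft_force: [-0.8, -0.2, -1.4]
width: 0.0478
t: 59.5
tcp_pos: [0.5402, 0.0205, 0.0748]
tcp_rot: [0.707, 0.02, -0.02, -0.707]
ft_force: [-0.4, 0.2, -0.6]
width: 0.0475
```

```bash
python3 -m creep '[[0,0.8,0,0,0,0],[0,0,0,0,0,0]]';python3 -m creep '[[0,0.8,0,0,0,0],[0,0,0,0,0,0]]'; python3 -m creep '[[0,0.7,0,0,0,0],[0,0,0,0,0,0]]'
```

```text
t: 59.7
tcp_pos: [0.5402, 0.0204, 0.0739]
tcp_rot: [0.707, 0.02, -0.02, -0.707]
ft_force: [-1.0, -0.3, -0.2]
width: 0.048
t: 59.9
tcp_pos: [0.5403, 0.0205, 0.0734]
tcp_rot: [0.707, 0.02, -0.02, -0.707]
ft_force: [-1.1, 0.6, 2.0]
width: 0.048
t: 60.1
tcp_pos: [0.5404, 0.0205, 0.0733]
tcp_rot: [0.707, 0.02, -0.02, -0.707]
ft_force: [-3.8, -0.9, 10.1]
width: 0.0481
```

```bash
python3 -m creep '[[0,-1,0,0,0,0],[0,0,0,0,0,0],[0,0,0,0,0,0],[0,0,0,0,0,0]]' 0.66; python3 -m creep '[[0,-30,0,0,0,0],[0,-40,0,0,0,0],[0,-30,0,0,0,0],[0,0,0,0,0,0]]'; python3 - <<'E'
from h import *
d,T=cam('wrist')
save('w41',d['img']); r=find('white',d,T,74)
for q in r: print(w2j(q[:2]))
go(426.5,-277,100,71.6)
E
```

```text
t: 60.5
tcp_pos: [0.5402, 0.0205, 0.0734]
tcp_rot: [0.707, 0.02, -0.02, -0.707]
ft_force: [-0.2, 0.1, -0.1]
width: 0.0563
t: 60.9
tcp_pos: [0.5425, 0.0209, 0.1778]
tcp_rot: [0.707, 0.022, -0.017, -0.707]
ft_force: [0.3, -0.5, -0.8]
width: 0.0563
white c [540.3  19.6] size [89.7 49.9] long -86.8 psi 3.2 px [265 169  90 149] z 80.7 
[ 0.36769469 26.44032765]
t 60.95 at [541.4  20.6 175.4] psi 3.18 w 56.3 F [-0.9 -0.4 -0.8]
turn [  0.17 -68.42   0.15] shift after turn [-318.6   75.4   15.1]  shift in current axes [-131.5   75.2 -290.7] j7 -0.2 j5 0.17
```

View pics/w41.png

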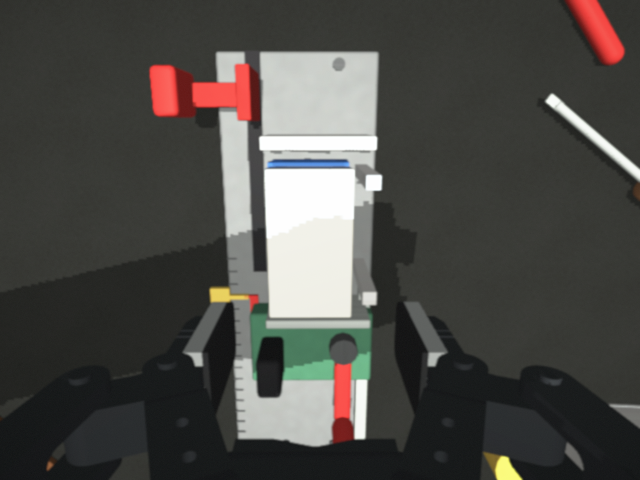

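```bash
python3 -m creep '[[-36,0,-22,0,-8.5,0],[-36,0,-22,0,-8.5,0],[-36,0,-22,0,-8.5,0],[-36,0,-22,0,-8.5,0],[-36,0,-22,0,-8.5,0]]' 0.8; python3 -m creep '[[-36,0,-22,0,-8.5,0],[-36,0,-22,0,-8.5,0],[-36,0,-22,0,-8.5,0],[0,0,0,0,-0.4,0],[0,0,0,0,0,0]]'; python3 - <<'E'
from h import *
d,T=cam('wrist')
save('w42',d['img']); r=find('blue',d,T)
go(426.5,-277,60,71.6)
E
```

```text
t: 61.45
tcp_pos: [0.4201, -0.1213, 0.1728]
tcp_rot: [-0.662, -0.248, 0.25, 0.662]
ft_force: [0.8, -0.0, -0.3]
width: 0.0684
t: 61.95
tcp_pos: [0.4015, -0.2391, 0.1726]
tcp_rot: [-0.594, -0.382, 0.383, 0.595]
ft_force: [-0.2, 0.5, 0.4]
width: 0.0682
blue c [ 425.9 -276.8] size [91.7 50.4] long -18.5 psi 71.5 px [241 209  82 123] z 9.1 
t 62.0 at [ 401.9 -238.2  172.8] psi 65.56 w 68.1 F [-0.2  0.7 -0.4]
turn [-0.11 -6.04  0.01] shift after turn [-29.1 112.8 -35.6]  shift in current axes [-25.2 112.7 -38.7] j7 1.56 j5 0.03
```

View pics/w42.png

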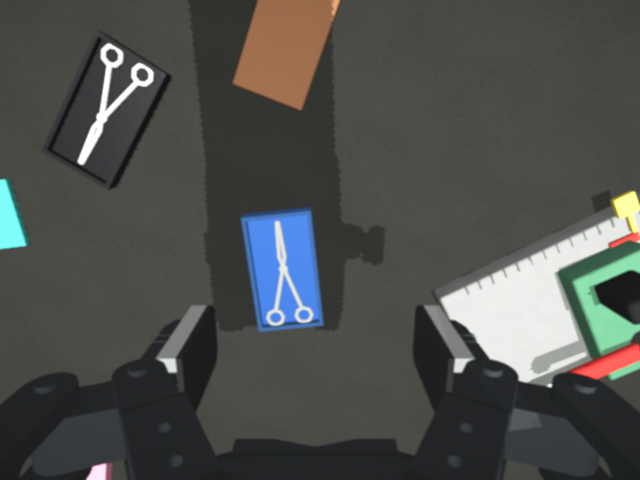

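```bash
python3 -m creep '[[-10,20,-12,0,-3,0],[-10,20,-12,0,-3,0],[-9,30,-11,0,0,0],[0,35,0,0,0,0],[0,5,0,0,0,0]]'; python3 -m creep '[[0,0,0,0,0,0]]'; python3 - <<'E'
from h import *
d,T=cam('wrist')
r=find('blue',d,T)
go(426,-277,2,71.5)
E
```

```text
t: 62.5
tcp_pos: [0.4222, -0.276, 0.0601]
tcp_rot: [-0.571, -0.413, 0.415, 0.576]
ft_force: [-1.1, 0.6, -0.8]
width: 0.0682
t: 62.6
tcp_pos: [0.4239, -0.2771, 0.0635]
tcp_rot: [-0.572, -0.414, 0.414, 0.574]
ft_force: [0.6, -0.3, 1.3]
width: 0.0679
blue c [ 426.  -276.8] size [91.1 50.2] long -18.4 psi 71.6 px [262 181 112 182] z 9.1 
t 62.65 at [ 424.7 -277.8   64.8] psi 71.69 w 68.1 F [-0.7 -0.   0.4]
turn [-0.    0.19 -0.02] shift after turn [ 1.1 62.8 -1. ]  shift in current axes [ 1.2 62.8 -1. ] j7 1.62 j5 0.15
```

```bash
python3 -m creep '[[0.6,25,-1,0,0,0],[0,22,0,0,0,0],[0,12,0,0,0,0],[0,5,0,0,0,0],[0,0,0,0,0,0]]'; python3 -m creep '[[0,0,0,0,0,0],[0,0,0,0,0,0],[0,0,0,0,0,0],[0,0,0,0,0,0]]' 0 60; python3 - <<'E'
from h import *
go(426,-276.8,1,71.5)
d,T=cam('wrist')
save('w43',d['img'])
E
python3 -m creep '[[0,-25,0,0,0,0],[0,-45,0,0,0,0],[0,-45,0,0,0,0],[0,-45,0,0,0,0],[0,-25,0,0,0,0]]'
```

```text
t: 63.15
tcp_pos: [0.4257, -0.2785, 0.0005]
tcp_rot: [0.574, 0.414, -0.414, -0.573]
ft_force: [0.2, 0.3, 0.5]
width: 0.0685
t: 63.55
tcp_pos: [0.4262, -0.2788, 0.0014]
tcp_rot: [0.574, 0.414, -0.414, -0.573]
ft_force: [-1.6, 1.1, 8.1]
width: 0.0484
t 63.55 at [ 426.2 -278.8    1.4] psi 71.64 w 48.4 F [-1.6  1.1  8.1]
turn [ 0.11  0.14 -0.08] shift after turn [1.9 0.4 0.9]  shift in current axes [1.9 0.4 0.9] j7 1.57 j5 0.22
t: 64.1
tcp_pos: [0.4265, -0.2787, 0.1895]
tcp_rot: [0.575, 0.414, -0.414, -0.572]
ft_force: [0.3, 0.7, -2.2]
width: 0.0483
```

View pics/w43.png

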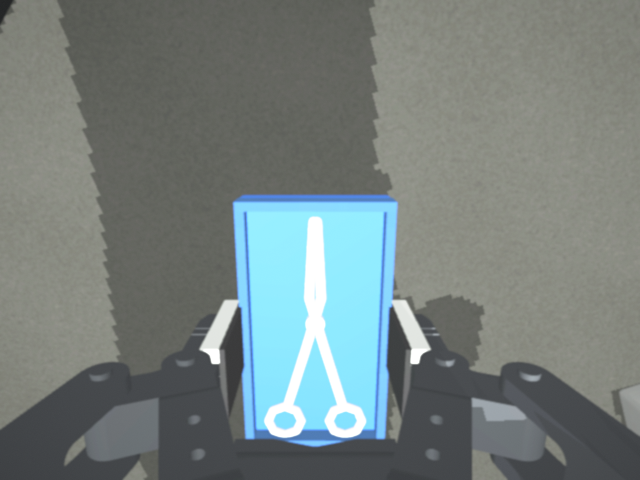

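```bash
python3 -m creep '[[36,0,22,0,8.5,0],[36,0,22,0,8.5,0],[36,0,22,0,8.5,0],[36,0,22,0,8.5,0],[36,0,22,0,8.5,0]]'; python3 -m creep '[[36,0,22,0,8.5,0],[36,0,22,0,8.5,0],[36,0,22,0,8.5,0],[0,0,0,0,0,0]]'; python3 - <<'E'
from h import *
goj(0,27,130)
E
```

```text
t: 64.6
tcp_pos: [0.4365, -0.0791, 0.1856]
tcp_rot: [0.683, 0.187, -0.187, -0.681]
ft_force: [0.4, -0.8, -1.9]
width: 0.0483
t: 65.0
tcp_pos: [0.5003, 0.011, 0.1855]
tcp_rot: [-0.704, -0.057, 0.056, 0.705]
ft_force: [0.0, 0.3, -2.2]
width: 0.048
t 65.0 at [500.3  11.  185.5] psi 9.13 w 48.0 F [ 0.   0.3 -2.2]
turn [-0.07  5.88  0.06] shift after turn [40.  55.5  6.9]  shift in current axes [40.4 55.6  2.7] j7 -0.04 j5 0.11
```

```bash
python3 -m creep '[[20,0,3.5,0,5.9,0],[20,0,3.5,0,0,0],[0,28,0,0,0,0],[0,27,0,0,0,0],[0,0,0,0,0,0]]'; python3 - <<'E'
from h import *
goj(0,27,90)
d,T=cam('wrist'); save('w44',d['img'])
E
```

```text
t: 65.5
tcp_pos: [0.5351, 0.0171, 0.1269]
tcp_rot: [0.707, 0.018, -0.023, -0.706]
ft_force: [-1.0, 1.0, -1.4]
width: 0.0482
t 65.5 at [535.1  17.1 126.9] psi 3.36 w 48.2 F [-1.   1.  -1.4]
turn [ 0.05  0.11 -0.38] shift after turn [ 5.  36.9  2.8]  shift in current axes [ 5.2 36.9  2.8] j7 -0.23 j5 0.23
```

View pics/w44.png

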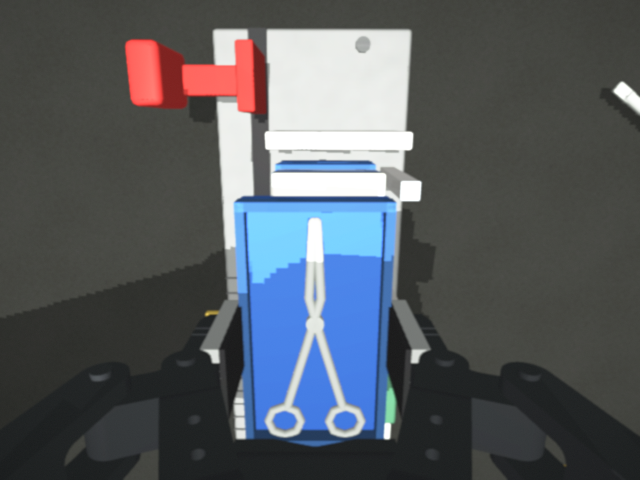

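```bash
python3 -m creep '[[3,15,2.2,0,0,0],[0,12,0,0,0,0],[0,8,0,0,0,0],[0,0,0,0,0,0]]'; python3 - <<'E'
from h import *
goj(0,26.5,83)
E
```

```text
t: 65.95
tcp_pos: [0.5395, 0.02, 0.0935]
tcp_rot: [0.707, 0.02, -0.022, -0.706]
ft_force: [0.3, 0.6, -1.9]
width: 0.0481
t 65.95 at [539.5  20.   93.5] psi 3.34 w 48.1 F [ 0.3  0.6 -1.9]
turn [ 0.05  0.09 -0.17] shift after turn [ 0.4 10.5 -0.4]  shift in current axes [ 0.4 10.5 -0.4] j7 -0.27 j5 0.27
```

```bash
python3 -m creep '[[-0.4,5,0,0,0,0],[0,3,0,0,0,0],[0,0,0,0,0,0]]'; python3 -m creep '[[0,1.2,0,0,0,0],[0,0,0,0,0,0]]';python3 -m creep '[[0,1,0,0,0,0],[0,0,0,0,0,0]]'; python3 - <<'E'
from h import *
goj(0,26.5,81.4)
E
```

```text
t: 66.25
tcp_pos: [0.5397, 0.02, 0.0864]
tcp_rot: [0.707, 0.02, -0.021, -0.706]
ft_force: [-0.5, -0.3, -1.9]
width: 0.0485
t: 66.45
tcp_pos: [0.5399, 0.0201, 0.0856]
tcp_rot: [0.707, 0.02, -0.021, -0.706]
ft_force: [-0.4, -0.1, -1.3]
width: 0.0481
t: 66.65
tcp_pos: [0.5398, 0.02, 0.0845]
tcp_rot: [0.707, 0.02, -0.021, -0.706]
ft_force: [0.4, 0.0, -1.2]
width: 0.0482
t 66.65 at [539.8  20.   84.5] psi 3.33 w 48.2 F [ 0.4  0.  -1.2]
turn [ 0.06  0.08 -0.06] shift after turn [ 0.1  3.1 -0.4]  shift in current axes [ 0.1  3.1 -0.4] j7 -0.27 j5 0.28
```

```bash
python3 -m creep '[[0,1.5,0,0,0,0],[0,0,0,0,0,0]]'; python3 -m creep '[[0,0.8,0,0,0,0],[0,0,0,0,0,0]]';python3 -m creep '[[0,0.8,0,0,0,0],[0,0,0,0,0,0]]'; python3 -m creep '[[0,0.8,0,0,0,0],[0,0,0,0,0,0]]'
```

```text
t: 66.85
tcp_pos: [0.5397, 0.0201, 0.0828]
tcp_rot: [0.707, 0.02, -0.021, -0.706]
ft_force: [-0.1, -0.4, -2.2]
width: 0.0481
t: 67.05
tcp_pos: [0.5397, 0.0201, 0.0821]
tcp_rot: [0.707, 0.02, -0.021, -0.706]
ft_force: [-0.9, 1.3, -2.3]
width: 0.0482
t: 67.25
tcp_pos: [0.5399, 0.0201, 0.0815]
tcp_rot: [0.707, 0.02, -0.021, -0.706]
ft_force: [-1.5, 1.0, -0.6]
width: 0.0479
t: 67.45
tcp_pos: [0.54, 0.0201, 0.0815]
tcp_rot: [0.707, 0.02, -0.021, -0.706]
ft_force: [-4.0, -1.6, 8.8]
width: 0.0483
```

```bash
python3 -m creep '[[0,-1,0,0,0,0],[0,0,0,0,0,0],[0,0,0,0,0,0],[0,0,0,0,0,0]]' 0.66; python3 -m creep '[[0,-30,0,0,0,0],[0,-40,0,0,0,0],[-20,-20,0,0,0,0],[-25,0,20,0,0,0],[0,0,20,0,0,0]]'; python3 -m creep '[[0,0,0,0,0,0]]' 0.4; python3 - <<'E'
from h import *
d,T=cam('wrist')
save('w45',d['img']); r=find('blue',d,T,80)
for q in r: print(w2j(q[:2]))
P=cloud(d,T)*1000; hsv=cv2.cvtColor(d["img"],cv2.COLOR_RGB2HSV)
m=((hsv[...,0]<8)|(hsv[...,0]>172))&(hsv[...,1]>120)&(P[...,2]>74)&(P[...,2]<86)
J=w2j(P); m&=(J[...,1]>40)
n,l,st,_=cv2.connectedComponentsWithStats(m.astype(np.uint8))
for i in range(1,n):
    if st[i,4]>100: q=J[l==i]; print(st[i],q.min(0),q.max(0),np.median(q,0))
import pickle; pickle.dump((d,T),open('w45.pkl','wb'))
goj(-80,105,100)
E
```

```text
t: 67.85
tcp_pos: [0.5398, 0.0201, 0.0815]
tcp_rot: [0.707, 0.02, -0.021, -0.706]
ft_force: [0.0, -1.0, -0.6]
width: 0.0566
t: 68.35
tcp_pos: [0.491, 0.0573, 0.1722]
tcp_rot: [0.708, 0.02, -0.02, -0.706]
ft_force: [-0.1, 0.9, -0.3]
width: 0.0565
t: 68.45
tcp_pos: [0.4921, 0.06, 0.1721]
tcp_rot: [0.707, 0.022, -0.022, -0.706]
ft_force: [0.4, 0.2, -0.1]
width: 0.043
blue c [539.5  21. ] size [92.2 50.8] long -86.8 psi 3.2 px [348 247  98 150] z 89.2 
[-0.28866668 27.81564611]
[ 245  146   27   49 1237] [-83.7382398  99.5009969] [-69.54033257 125.55147523] [-76.09063715 113.12022181]
t 68.5 at [492.5  58.4 171.8] psi 3.46 w 35.8 F [ 0.1 -0.2 -0.7]
turn [ 0.08  0.21 -0.03] shift after turn [-34.9  71.8  37.2]  shift in current axes [-34.7  71.8  37.4] j7 -0.25 j5 0.13
```

View pics/w45.png

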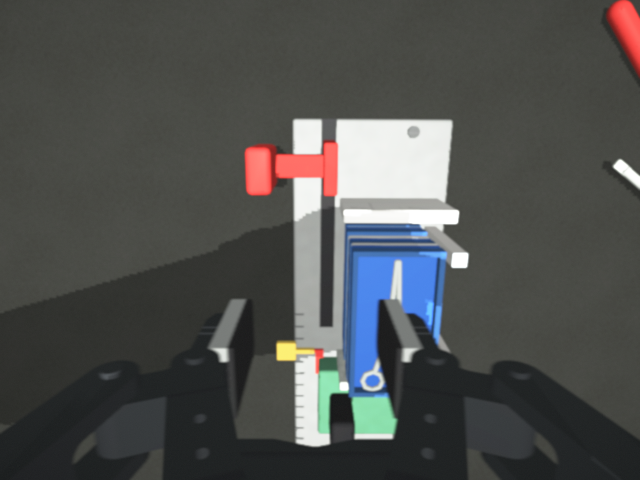

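```bash
python3 - <<'E'
from h import *
goj(-76.6,112.5,100)
E
python3 -m creep '[[-16,0,22,0,0,0],[-15.5,0,22,0,0,0],[0,30,0,0,0,0],[0,30,0,0,0,0],[0,0,0,0,0,0]]' 0.4; python3 - <<'E'
from h import *
goj(-76.6,112.5,54)
d,T=cam('wrist')
save('w46',d['img'])
E
```

```text
t 68.5 at [492.5  58.4 171.8] psi 3.46 w 35.8 F [ 0.1 -0.2 -0.7]
turn [ 0.08  0.21 -0.03] shift after turn [-31.5  71.8  44.7]  shift in current axes [-31.3  71.8  44.9] j7 -0.25 j5 0.13
t: 69.0
tcp_pos: [0.4566, 0.0982, 0.1085]
tcp_rot: [0.707, 0.018, -0.023, -0.706]
ft_force: [-1.2, 0.1, 0.0]
width: 0.0343
t 69.0 at [456.6  98.2 108.5] psi 3.3 w 34.3 F [-1.2  0.1  0. ]
turn [ 0.06  0.05 -0.4 ] shift after turn [ 2.1 54.5  2.8]  shift in current axes [ 2.5 54.5  2.9] j7 -0.37 j5 0.16
```

View pics/w46.png

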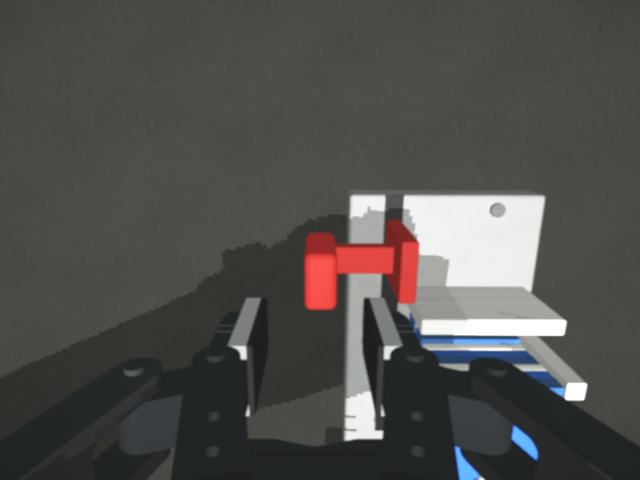

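```bash
python3 -m creep '[[1,20,2.8,0,0,0],[0,20,0,0,0,0],[0,13,0,0,0,0],[0,0,0,0,0,0]]' 0.4; python3 - <<'E'
from h import *
goj(-76.6,112.5,54)
E
python3 -m creep '[[0,0,0,0,0,0],[0,0,0,0,0,0],[0,0,0,0,0,0],[0,0,0,0,0,0]]' 0 40; python3 - <<'E'
from h import *
goj(-76.6,32.5,54)
d,T=cam('wrist')
save('w47',d['img'])
E
```

```text
t: 69.45
tcp_pos: [0.4591, 0.1019, 0.0581]
tcp_rot: [0.707, 0.019, -0.021, -0.706]
ft_force: [0.2, -0.4, 0.1]
width: 0.0344
t 69.45 at [459.1 101.9  58.1] psi 3.3 w 34.4 F [ 0.2 -0.4  0.1]
turn [ 0.05  0.05 -0.15] shift after turn [-0.6  4.1 -0.7]  shift in current axes [-0.6  4.1 -0.7] j7 -0.45 j5 0.24
t: 69.85
tcp_pos: [0.4585, 0.1023, 0.0597]
tcp_rot: [0.708, 0.02, -0.022, -0.706]
ft_force: [-9.5, -1.5, 9.1]
width: 0.0131
t 69.85 at [458.5 102.3  59.7] psi 3.34 w 13.1 F [-9.5 -1.5  9.1]
turn [ 0.11  0.09 -0.15] shift after turn [ -0.1   5.7 -81.2]  shift in current axes [ -0.2   5.8 -81.2] j7 -0.45 j5 0.24
```

View pics/w47.png

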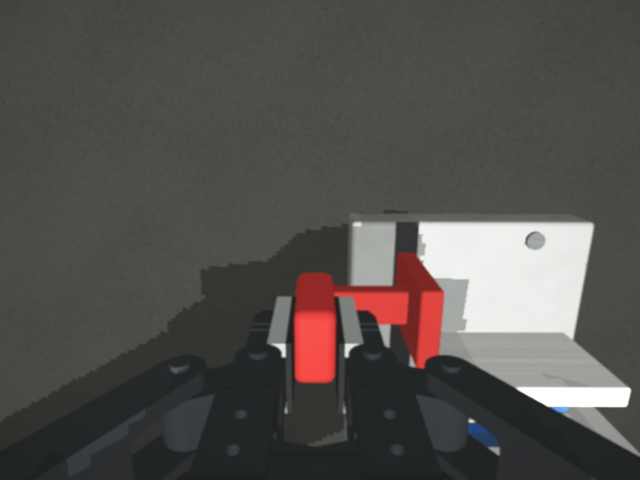

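Gripped. Slide along −jig y (tool −z) 70 mm, then approach the stop gently.

```bash
python3 -m creep '[[0,0,-10,0,0,0],[0,0,-16,0,0,0],[0,0,-16,0,0,0],[0,0,-16,0,0,0],[0,0,-12,0,0,0]]'; python3 - <<'E'
from h import *
goj(-76.6,32.5,54)
E
```

```text
t: 70.4
tcp_pos: [0.4625, 0.0318, 0.0596]
tcp_rot: [0.707, 0.019, -0.022, -0.706]
ft_force: [-8.2, 0.2, 7.9]
width: 0.013
t 70.4 at [462.5  31.8  59.6] psi 3.32 w 13.0 F [-8.2  0.2  7.9]
turn [ 0.09  0.07 -0.18] shift after turn [ -0.    5.6 -10.5]  shift in current axes [ -0.    5.7 -10.5] j7 -0.28 j5 0.21
```

```bash
python3 -m creep '[[0,0,-4,0,0,0],[0,0,-4,0,0,0],[0,0,-1.5,0,0,0],[0,0,0,0,0,0]]'; python3 -m creep '[[0,0,-1.5,0,0,0],[0,0,0,0,0,0]]'; python3 -m creep '[[0,0,-1.5,0,0,0],[0,0,0,0,0,0]]'; python3 - <<'E'
from h import *
goj(-76.6,32.5,54)
E
```

```text
t: 70.8
tcp_pos: [0.4629, 0.0256, 0.0597]
tcp_rot: [-0.706, -0.02, 0.022, 0.707]
ft_force: [-10.6, 9.8, 8.8]
width: 0.0131
t: 71.0
tcp_pos: [0.4629, 0.0255, 0.0597]
tcp_rot: [-0.706, -0.021, 0.023, 0.708]
ft_force: [-10.6, 15.1, 7.3]
width: 0.0131
t: 71.2
tcp_pos: [0.4629, 0.0254, 0.0597]
tcp_rot: [-0.705, -0.021, 0.023, 0.708]
ft_force: [-11.3, 20.7, 8.2]
width: 0.0132
t 71.2 at [462.9  25.4  59.7] psi 3.57 w 13.2 F [-11.3  20.7   8.2]
turn [-0.26  0.31 -0.15] shift after turn [-0.1  5.7 -4. ]  shift in current axes [-0.1  5.7 -4.1] j7 -0.25 j5 0.21
```

```bash
python3 - <<'E'
from h import *
d,T=cam('wrist')
save('w48',d['img'])
d,T=cam('scene'); save('sc48',cv2.resize(d['img'][210:310,230:420],None,fx=4,fy=4,interpolation=cv2.INTER_CUBIC))
d,T=cam('side'); save('s48',cv2.resize(d['img'][170:300,240:400],None,fx=4,fy=4,interpolation=cv2.INTER_CUBIC))
E
```

```text
(no output)
```

View pics/w48.png

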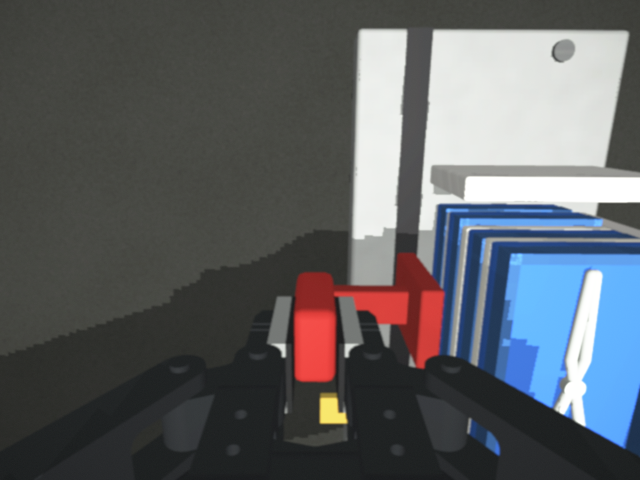

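View pics/sc48.png

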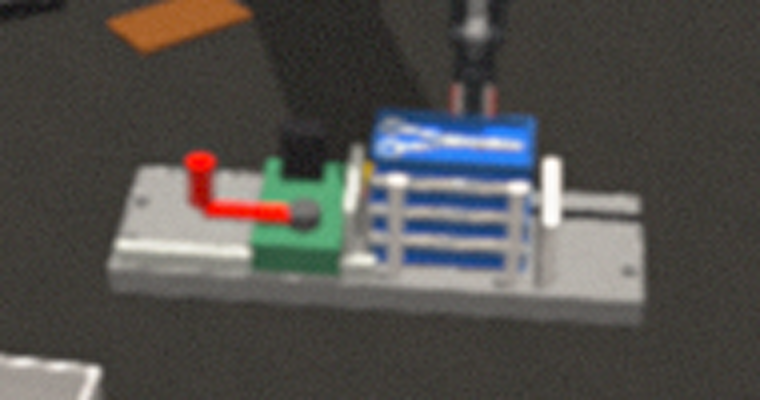

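View pics/s48.png

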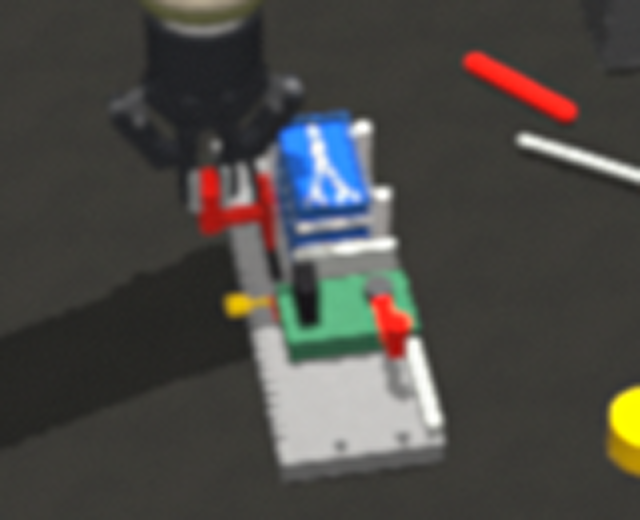

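```bash
python3 - <<'E'
from h import *
d,T=cam('wrist')
P=cloud(d,T)*1000; hsv=cv2.cvtColor(d["img"],cv2.COLOR_RGB2HSV); J=w2j(P)
red=((hsv[...,0]<8)|(hsv[...,0]>172))&(hsv[...,1]>120)
m=red&(P[...,2]>64)&(P[...,2]<70)&(J[...,0]>-60)
q=J[m]; print('plate top',np.percentile(q,[2,50,98],axis=0),len(q))
m=red&(P[...,2]>77)&(P[...,2]<83)&(J[...,0]<-60)
q=J[m]; print('grip top',np.percentile(q,[2,50,98],axis=0))
b=(hsv[...,0]>88)&(hsv[...,0]<125)&(hsv[...,1]>60)&(P[...,2]>20)
q=J[b]; print('blue',np.percentile(q,[1,99],axis=0))
w=(P[...,2]>62)&(P[...,2]<68)&(J[...,1]>60)&~red; q=J[w]; print('fence',np.percentile(q,[2,98],axis=0))
E
python3 -m creep '[[0,0,-2,0,0,0],[0,0,0,0,0,0]]'; python3 -m creep '[[0,0,-2,0,0,0],[0,0,0,0,0,0]]'; python3 -m creep '[[0,0,-2,0,0,0],[0,0,0,0,0,0]]'
```

```text
plate top [[-40.89716852  23.17035691]
 [-37.6058191   38.38554358]
 [-33.15803134  50.69264662]] 1854
grip top [[-82.97580285  24.37726791]
 [-76.60135436  37.44200136]
 [-70.02177201  48.50475573]]
blue [[-25.98796497   9.67545525]
 [ 22.27777702  72.88698753]]
fence [[-28.30169344  65.89787378]
 [ 25.95173981  88.716538  ]]
t: 71.6
tcp_pos: [0.463, 0.0253, 0.0597]
tcp_rot: [-0.704, -0.022, 0.023, 0.709]
ft_force: [-11.7, 26.8, 7.2]
width: 0.0132
t: 71.8
tcp_pos: [0.4629, 0.0251, 0.0597]
tcp_rot: [-0.704, -0.022, 0.024, 0.71]
ft_force: [-11.1, 34.5, 7.1]
width: 0.0131
t: 72.0
tcp_pos: [0.4629, 0.025, 0.0597]
tcp_rot: [-0.703, -0.023, 0.024, 0.711]
ft_force: [-12.7, 42.2, 5.9]
width: 0.013
```

```bash
python3 -m creep '[[0,0,5,0,0,0],[0,0,5,0,0,0],[0,0,0,0,0,0]]'; python3 -m creep '[[0,0,0,0,0,0],[0,0,0,0,0,0],[0,0,0,0,0,0],[0,-20,0,0,0,0],[0,-40,0,0,0,0]]' 0.4; python3 -m creep '[[-10,-50,0,0,0,0],[0,-20,10,0,0,0],[0,0,10,0,0,0],[0,0,0,0,0,0]]'; python3 - <<'E'
from h import *
d,T=cam('wrist'); save('w49',d['img']); goj(-76.6,32.5,200)
import pickle; pickle.dump((d,T),open('w49.pkl','wb')); find('blue',d,T,80)
P=cloud(d,T)*1000; hsv=cv2.cvtColor(d["img"],cv2.COLOR_RGB2HSV); J=w2j(P)
red=((hsv[...,0]<8)|(hsv[...,0]>172))&(hsv[...,1]>120)
m=red&(P[...,2]>77)&(P[...,2]<83)&(J[...,0]<-60)
q=J[m]; print('grip top',np.percentile(q,[2,50,98],axis=0))
E
```

```text
t: 72.3
tcp_pos: [0.4629, 0.0256, 0.0597]
tcp_rot: [0.707, 0.02, -0.022, -0.707]
ft_force: [-10.9, 5.6, 8.8]
width: 0.0131
t: 72.8
tcp_pos: [0.4623, 0.0237, 0.1175]
tcp_rot: [-0.707, -0.019, 0.022, 0.707]
ft_force: [0.5, -0.9, -0.1]
width: 0.0344
t: 73.2
tcp_pos: [0.4532, 0.0445, 0.1879]
tcp_rot: [0.707, 0.021, -0.021, -0.706]
ft_force: [-0.4, 0.4, -0.5]
width: 0.0343
t 73.25 at [452.8  43.7 187.1] psi 3.39 w 34.2 F [-1.1 -0.4 -1. ]
turn [ 0.07  0.14 -0.1 ] shift after turn [  9.  -12.9 -23. ]  shift in current axes [  8.9 -12.9 -23. ] j7 -0.15 j5 0.03
blue c [539.   22.3] size [87.9 52.2] long -86.7 psi 3.3 px [411 218  99 140] z 89.1 
blue c [543.   -4.2] size [41.5 20.6] long -86.6 psi 3.4 px [438 300  34  63] z 89.0 
grip top [[-83.50526962  24.40423971]
 [-76.79449874  37.14652717]
 [-69.97283286  48.44599912]]
```

View pics/w49.png

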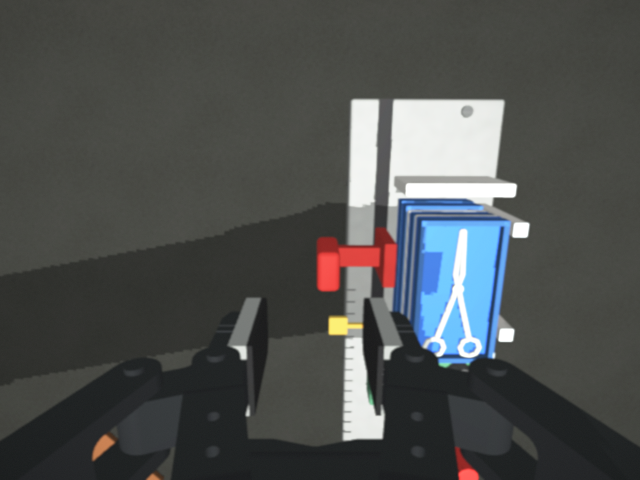

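```bash
python3 -m creep '[[10,-10,-40,0,0,0],[10,0,-40,0,0,0],[0,0,-30,0,0,0],[0,0,0,0,0,0],[0,0,0,0,0,0]]'; python3 - <<'E'
from h import *
import pickle
d,T=cam('wrist'); save('w50',d['img']); pickle.dump((d,T),open('w50.pkl','wb')); find('blue',d,T,80)
c=d['img'][100:340,300:460]; save('c50',cv2.resize(c,(400,600),interpolation=cv2.INTER_CUBIC))
d,T=cam('side'); save('s50',d['img'])
E
```

```text
t: 73.75
tcp_pos: [0.4788, -0.0656, 0.1964]
tcp_rot: [-0.707, -0.019, 0.021, 0.707]
ft_force: [1.3, 0.9, -0.1]
width: 0.0341
blue c [539.4  20. ] size [89.9 51.5] long -86.7 psi 3.3 px [386   4 107 177] z 89.2
```

View pics/w50.png

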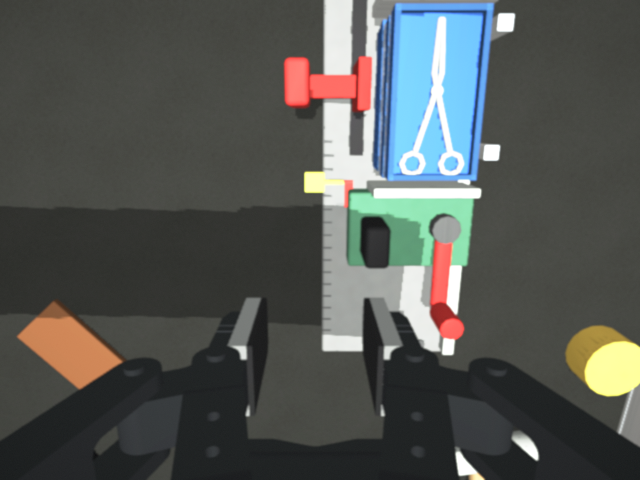

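View pics/s50.png

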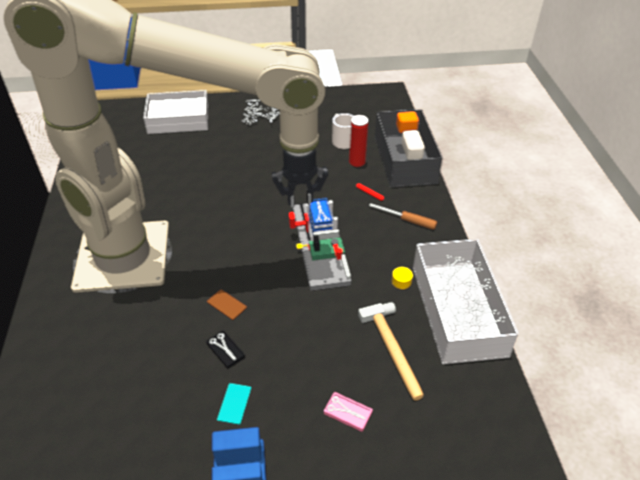

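```bash
python3 - <<'E'
from h import *
import pickle
d,T=pickle.load(open('w50.pkl','rb'))
c=d['img'][165:225,300:380]; save('z50',cv2.resize(c,(800,600),interpolation=cv2.INTER_CUBIC))
hub=w2j(px2w(d,T,446,229,.056)*1000); kn=w2j(px2w(d,T,451,328,.083)*1000); print(hub,kn, np.degrees(np.arctan2(kn[0]-hub[0],-(kn[1]-hub[1]))))
E
```

```text
[ 22.80493385 -55.97791959] [  23.17523244 -116.13365326] 0.35268921778642986
```

View pics/z50.png

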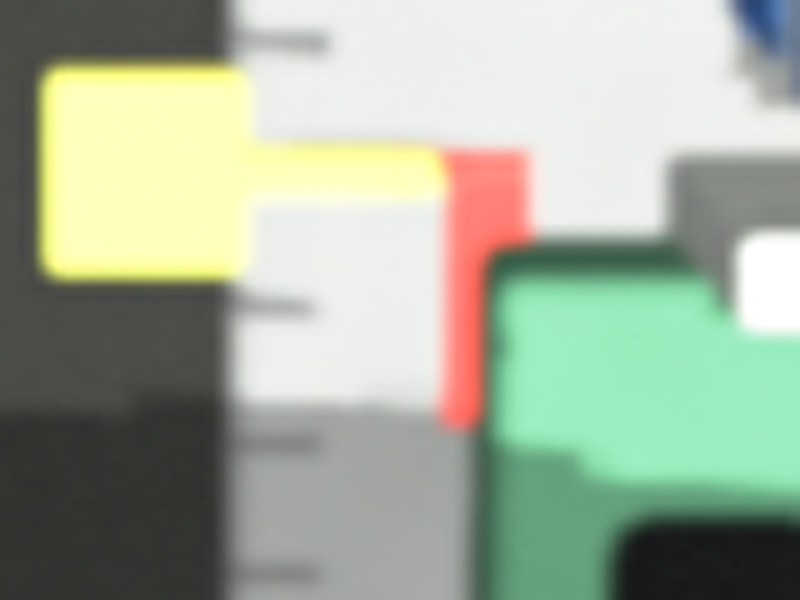

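```bash
python3 -c "
from station import manip
print(manip.finish_job())"
```

```text
the job is handed in; nothing more can be done
None
```

The job is done and handed in at about 74 s of the 210 s allowed.

- **Jig:** I swung the lever open and slid the carriage to the mark. I then swung the lever back until it met its stop at about 25 N. The last picture shows the pointer within about 0.3 mm of the yellow mark and the lever at about 0.4°, which is locked.
- **Stack:** All four blue cassettes are in the jig, the first on the deck, with one white sheet between each pair, so all three sheets are used. After each placing, the piece lay within about 1 mm of the centre line and within 0.5° of square. In the final picture the top cassette is still in place and square.
- **Gate:** It moved about 77 mm, not the nominal 80, and then would not move under a 42 N push. Nothing was in its way (plate about 7 mm clear of the stack), so I take that as its end stop, with the gate having started about 3 mm along. I could not confirm the 3 mm directly.
- **Disturbance:** One sheet on the left was knocked aside during the run. I found it again beside a cassette and picked it up off-centre.
- **Everything else:** I did not touch the other things on the bench or the look-alikes, and they look unmoved in the last side picture. The gripper is clear of the jig.

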